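Restock the hooded counter carousel from the sprung-lid stock box

ROBOT

A 7-joint arm with a two-finger parallel gripper is mounted at the origin on the work surface. World frame = base frame: x ahead of the robot, y to its left, z up, the work surface at z = 0. Lengths are in mm, angles in rad, forces in N, time in s.
With the tool pointing down it reaches from about 400 to 875 mm from the base axis. Payload 4.4 kg.
Tool frame: the origin (TCP) lies midway between the tips of the shut fingers; the grasp point (between the pads) lies 19 mm behind it; x points along the fingers, z is the direction in which the jaws open and shut, and the axes are right-handed (so a half turn about x gives the same grasp; the last joint's range is limited). The gripper opens to 85 mm and grips with 20 to 120 N. Pads are 22 mm wide; open, the fingers measure 114 mm over their backs; the gripper's body (76 mm by 85 mm) begins 54 mm behind the grasp point. The pads swing forward as they close: fully open they stand 13 mm farther back than shut.
Start: joints at [-1.214, 0.628, 0.038, 1.517, -0.027, 0.996, -0.02], TCP at [266.684, 592.788, 231.313] pointing down, gripper open.
Joint ranges: [-3.06, 3.06], [-0.37, 2.12], [-1.25, 1.32], [0.18, 2.47], [-1.1, 4.24], [0.23, 1.98], [-2.94, 2.94]. Speed limits (rad/s): [2.57, 2.57, 3.14, 3.14, 3.14, 3.14, 3.14].

INTERFACE

Orientations are given as [roll, pitch, yaw] about the fixed x, y, z axes, in that order (R = Rz(yaw) Ry(pitch) Rx(roll)).
In Python, from cell import ctrl gives the robot as it stands. The module is installed in compiled form; this text tells all that it offers.
- The arm moves only by the tool servo_tool, never from a script. Its argument "rows" is a list of rows, each an object of numbers: "dx", "dy", "dz": the shift along the tool's x, y, z in units of 750 mm (1.0 is 750 mm); "wx", "wy", "wz": the turn, a rotation vector about the tool's x, y, z in units of 6 degrees (1.0 is 6 degrees); "fingers": the closure, from 0 (fully open) to 1 (shut). In form: [{"dx": .., "dy": .., "dz": .., "wx": .., "wy": .., "wz": .., "fingers": ..}, ...]. A call has 1 to 5 rows; each row shifts and turns the commanded pose from where the row before left it, along the tool's axes as they then stand; what a row does not reach is not made up. A row lasts 1/8 s, in which the tool goes at most 62.5 mm and 10.7 degrees, less where a joint would pass 70% of its speed; a pose out of reach is approached as far as the arm can. A call with a number of a shift or a turn outside -1 to 1 is refused whole. A call with a gripper value outside its range is refused whole. The fingers move at their own pace and stop on an object; the grip force is fixed at half the most. Time passes only in rows, so rows that do not move let the fingers close. It gives the time, the measured TCP pose, the force and the opening at its end, in the units of the state.
- ctrl.read_state(): the state, without advancing time (a new reading comes with each control period).
- ctrl.get_image(name): name is "scene" or "top"; returns the picture (480x640x3 uint8, red, green, blue); there is no depth.
- ctrl.camera_info(name): a dict with "fovy" (degrees; the focal length in pixels is half the picture's height over the tangent of half this angle, whatever the lens; pixels are square), "cx", "cy" (the principal point, pixels), "k1" (the pictures are not rectified: a ray, as slopes to the right and down, at radius r is drawn at 1 + k1 r^2 times it, then the intrinsics apply), "R" (3x3) and "t" (3): a world point X has camera coordinates R X + t. Camera axes: x right, y down, z forward; pixel columns grow to the right and rows downward; lengths in mm; the calibration is good to about 2 mm. A picture is of the moment at which its call begins. camera_info takes no time and is no camera call.
- ctrl.finish_job(): hands the job in, once; it reports no verdict.
Trained networks look in the newest picture that a camera, given by its name, has taken for a name from the list of things; names that differ only in an ending like _2 or _b are one class to them, and where a whole thing is asked for, a point or a joint stands for the part that bears it (a point fixed in the world has none). Each returns a list of dicts, best first, with "conf" (0 to 1); they miss things now and then, are a little off and sometimes report something else, mostly with a low value. They report only what shows in the picture. A call takes as long as a camera call.
- ctrl.search_frame(label, camera): "extent" ([centre column, centre row, width, height] in pixels, round what is visible of it).
- ctrl.silhouettes(label, camera): "region" (480x640 bool, what is visible of it) and "extent" ([centre column, centre row, width, height] in pixels, round what is visible of it).
- ctrl.mark_of(label, camera): "point" ([column, row] in pixels: a listed point, or the origin of a listed thing).
The state is a dict: "clock": time; "qpos": joint angles; "qd": joint speeds; "tau": joint torques, N m; "eef_pos": TCP position; "tool_rot": TCP orientation; "force": force on the tool from outside, world axes, zero at the start; "torque": the same for the moment, N m; "width": finger opening in mm.
Only numpy, scipy, OpenCV 4.12 (cv2) and the standard library are available. Lean on these libraries where they do the work, as an engineer would, in place of code of your own. Each camera call takes 0.05 s, during which the arm holds its last target.

TASK

Restock the carousel on the parts counter: press the release button of the stock box so that its lid pops up, then take hold of the lid to steady it and swing it right back to its stop without flinging it, so that it rests open. Move every carton from the box to the carousel, laying each one flat in its own bay through the opening in the clear hood and turning the carousel on by one notch with its centre knob after each carton, the last one too, so that an empty bay is left at the opening. Finally shut the lid of the box until it latches, leaving the other things on the counter alone.

Things in the scene. Friction and masses are not known exactly. Their poses are not given: they have to be found in the camera images.
- case: grey stock box, fixed, 120 (x) x 335 (y) x 64 mm high, walls and floor 5 mm; origin under its centre, x from the button side to the hinge side, z up. Ridges 12 mm over its floor at y = -52.5 and 52.5 mm, and ledges as high beyond y = -141 and 141 mm, leave three places centred at y = -105, 0 and 105 mm; spring pins in housings on its ends (x = 35, y = -177 and 177 mm) lift the lid; they rise to 75 mm
- lid (a joint): aluminium lid of the box, 124 x 370 x 6 mm, 0.2 kg; radians, 0 = shut, grows as it opens up and away from the button; it rests at its stop, 1.75; let go below about 1.2 it sinks back slowly. Unlatched, spring pins hold it ajar at about 0.42. To shut it, press its front down (about 10 N at the bar) until the sprung catch at the middle of the box's front snaps over its edge and it stays at 0
- lid_bar (a point): middle of the black round bar handle on the lid: 12 mm thick, 100 mm long along the box's y, on two end posts; its axis lies 36 mm off the lid's outer face (42 mm from the hinge plane) and 116 mm from the hinge along the lid. Pinched across from above it turns between the pads, so a vertical gripper can follow the lid all the way
- lid_hinge (a point): middle of the lid's hinge line, on the box's far top rim, 64 mm above the counter; the line runs along the box's y
- button (a joint): release button in front of the middle of the box; radians of its rocking lever, 0 = up, 0.28 = fully down (about 10 mm at the pad); the lid is let go at 0.06 to 0.2; 2 N to start, 5 N to bottom; springs back
- button_top (a point): centre of the top face of the release button's pad, 44 mm (box x) x 56 mm (box y), 44 mm above the counter when up; the pad is pressed straight down
- carton1_mid (a point): plain closed cardboard carton with a white paper sleeve, 92 x 44 x 44 mm, 0.16 kg; the point is its centre, x its long axis. It starts flat in a place of the stock box, long axis along the box's x within about 10 degrees, its underside 5 mm above the counter. Up to three alike; a missing one reads None
- carton2_mid (a point): plain closed cardboard carton with a white paper sleeve, 92 x 44 x 44 mm, 0.16 kg; the point is its centre, x its long axis. It starts flat in a place of the stock box, long axis along the box's x within about 10 degrees, its underside 5 mm above the counter. Up to three alike; a missing one reads None
- carton3_mid (a point): plain closed cardboard carton with a white paper sleeve, 92 x 44 x 44 mm, 0.16 kg; the point is its centre, x its long axis. It starts flat in a place of the stock box, long axis along the box's x within about 10 degrees, its underside 5 mm above the counter. Up to three alike; a missing one reads None
- stand: fixed stand of the carousel, base 360 x 370 mm; a clear flat hood, 80 to 83 mm above the counter on corner posts, covers the turntable (radius 170 mm) except a slot 160 mm wide at the front (stand's -x side, towards the robot) that ends 55 mm before the axis. Origin on the axis at counter height, x points away from the slot, y across it, z up
- opening (a point): where the middle of a carton lies in the bay at the slot: 110 mm from the axis, 44 mm above the counter; axes as the stand's. Bay floor at 22 mm. The carton lies with its long axis along the stand's x (radial). Bays are 60 degree sectors between thin dividers 26 mm high, radius 45 to 166 mm, with a 9 mm rim; 127 mm wide here
- axis (a point): point on the carousel's vertical axis, 44 mm above the counter
- carousel (a joint): six-bay turntable under the hood; radians, anticlockwise from above; notches at 0, 1.047, 2.094 and 3.142, stops just beyond the first and last. A sprung detent holds each notch and pulls in from within about 0.3 rad; at most 0.4 N m to turn. Starts at 0, all bays empty
- knob (a point): centre of the black bar knob on the carousel's axis, above the hood, 122 mm above the counter; bar 70 x 20 mm, 34 mm high; x is along the bar (along the stand's x at carousel 0; it turns with the carousel); grip it across its 20 mm width and turn
- spray_can: grey spray can, 60 mm diameter, 170 mm high, bystander; origin at its base
- brake_disc: steel brake disc, 170 mm diameter, 38 mm high, lying on the counter, bystander; origin at its base
- bottle: small white bottle, 52 mm diameter, 140 mm high, bystander; origin at its base

How it is judged (in metres and radians):
On the way, in this order (a step that is already met when the one before it is completed fails the run):
1. the lid is unlatched and pops up (value of joint lid above 0.25 rad).
2. the lid has been swung back and rests at its stop (value of joint lid above 1.6 rad and velocity of joint lid between -0.15 and 0.15 rad/s), for 0.4 s.
3. the carousel has been turned on to its second notch with the box still open (value of joint lid above 1.2 rad and value of joint carousel between 0.9272 and 1.1672 rad), for 0.2 s.
At the end, for the whole second after the job is handed in: Every carton lies flat, at rest, in a bay of its own (centre 85 to 135 mm from the axis, height within 8 mm of lying on the bay floor), over 80 mm from the opening; the carousel rests in its third or fourth notch (within 0.12 rad); the lid is latched (below 0.05 rad) (horizontal distance between carton1_mid and axis between 0.085 and 0.135 m and z of carton1_mid in the frame of axis between -0.008 and 0.01 m and horizontal distance between each of carton1_mid, carton2_mid, carton3_mid and opening above 0.08 m and linear speed of each of carton1, carton2, carton3 below 0.03 m/s and horizontal distance between carton2_mid and axis between 0.085 and 0.135 m and z of carton2_mid in the frame of axis between -0.008 and 0.01 m and horizontal distance between carton3_mid and axis between 0.085 and 0.135 m and z of carton3_mid in the frame of axis between -0.008 and 0.01 m and horizontal distance between carton1_mid and carton2_mid above 0.08 m and horizontal distance between each of carton1_mid, carton2_mid and carton3_mid above 0.08 m and (value of joint carousel between 1.9744 and 2.2144 rad or value of joint carousel between 3.0216 and 3.2616 rad) and angular speed of carousel below 0.1 rad/s and value of joint lid below 0.05 rad); the robot touches nothing.
It fails at once if the lid is flung against its open stop (value of joint lid above 1.6 rad and velocity of joint lid above 2.5 rad/s).
It fails at once if the spray can is disturbed (distance of spray_can from where it was at the start of the episode above 0.03 m).
It fails at once if the brake disc is disturbed (distance of brake_disc from where it was at the start of the episode above 0.03 m).
It fails at once if the bottle is disturbed (distance of bottle from where it was at the start of the episode above 0.03 m).
Of carton1, carton2, carton3 only 2 to 3 are there at a start; the rules pass over those that are not, and their reading is None.
At some moment in a run one of carton1, carton2, carton3 may be knocked a few centimetres aside while the robot is not near it.
Once in a run the grip may slacken for a moment while it holds something.
It also fails if it takes over 210 s, if anything falls off the work surface, if the arm or the gripper's body presses on something with over 40 N, if the wrist force passes 120 N, or if a joint passes its speed limit or range.

## Working session

There is one attempt and no reset: what is moved stays moved. The work goes in short steps, Python scripts to look and compute and a tool call to move; the robot and the scene stay as the last step left them, time stands still between calls to the robot, and variables do not carry over. Pictures are saved under pics/ and viewed, and the job is handed in when it is done.

Besides the shell and the picture viewer there is one more tool, called after "Emit:" as name(argument=value, ...), one argument or row to a line, values as JSON. servo_tool: Moves the arm, as the interface text tells. Its arguments: {"type":"object","properties":{"rows":{"type":"array"}},"required":["rows"]}

```bash
mkdir -p pics; python3 - <<'E'
from cell import ctrl
import cv2
s=ctrl.read_state(); print(s)
for n in("scene","top"):
    im=ctrl.get_image(n); cv2.imwrite(f"pics/{n}0.png",im[:,:,::-1]); print(n,ctrl.camera_info(n))
    for l in("button_top","lid_bar","lid_hinge","opening","axis","knob","case","stand","spray_can","brake_disc","bottle"):
        r=ctrl.mark_of(l,n); print(l,[(x['conf'],x['point']) for x in r[:2]])
E
```

```text
{'clock': 0.0, 'qpos': array([-1.21379677,  0.6293334 ,  0.03844951,  1.51839623, -0.026982  ,
        0.99630266, -0.02001833]), 'qd': array([-6.29106965e-04, -1.14587998e-03,  7.68403581e-05,  3.81042933e-04,
       -1.31164450e-03,  2.34665927e-04,  1.50533824e-03]), 'tau': array([ 5.09896163e-04, -5.63409913e+01,  1.22732040e+00, -1.93446189e+01,
        1.12494457e-02,  1.08338177e-02, -2.32389033e-05]), 'eef_pos': array([266.42489486, 592.18644794, 230.38846092]), 'tool_rot': array([-3.11819904,  1.56887493, -1.97021755]), 'force': array([-0.56663713, -0.70861074,  0.39789124]), 'torque': array([-0.02294258,  0.03480514,  0.01241326]), 'width': 85.85036884740319}
scene {'fovy': 46.41378888423983, 'cx': 327.29924793114554, 'cy': 229.88987035354515, 'k1': -0.11300262696521146, 'R': array([[ 0.51228369,  0.85881432,  0.00183858],
       [ 0.69242242, -0.41176239, -0.592455  ],
       [-0.50805178,  0.30477811, -0.80560145]]), 't': array([-349.3657021 , -324.08588624, 1401.83553143])}
button_top [(0.44, [365.5, 155.6])]
lid_bar [(0.66, [366.0, 155.8]), (0.62, [368.2, 333.4])]
lid_h
[... 340 characters left out ...]
'fovy': 54.47378476532662, 'cx': 319.16255480579, 'cy': 236.84411153300454, 'k1': 0.0036198013994242014, 'R': array([[-0.01979811, -0.99977864, -0.00712143],
       [-0.99538821,  0.02037887, -0.09373911],
       [ 0.09386349,  0.00523273, -0.99557133]]), 't': array([  82.56058692,  597.60279554, 1185.97575895])}
button_top [(0.84, [268.1, 313.5])]
lid_bar [(0.91, [255.7, 293.3])]
lid_hinge [(0.69, [242.6, 248.8])]
opening [(0.82, [436.3, 309.0])]
axis []
knob [(0.89, [464.8, 272.2])]
case [(0.7, [253.3, 271.6]), (0.69, [329.6, 175.9])]
stand [(0.98, [447.3, 270.3]), (0.69, [264.0, 183.5])]
spray_can [(0.83, [330.4, 173.1])]
brake_disc [(0.95, [261.5, 184.5])]
bottle [(0.71, [188.1, 203.1])]
```

View pics/scene0.png

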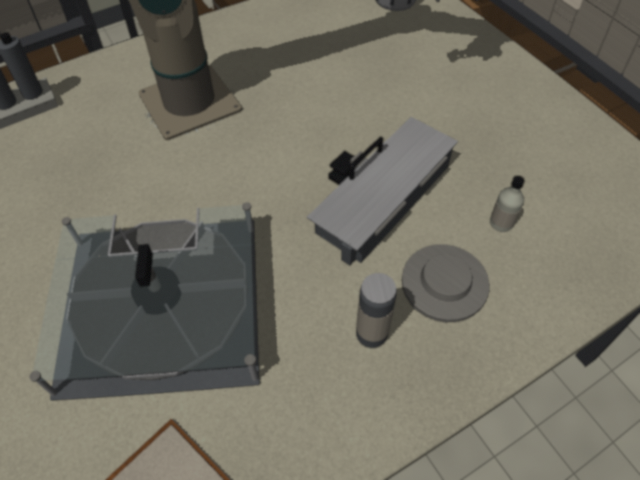

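View pics/top0.png

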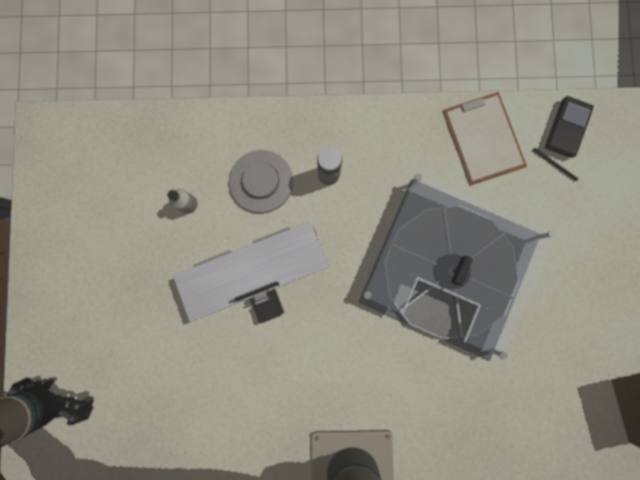

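```bash
cat > h.py <<'E'
from cell import ctrl
import numpy as np, cv2
def K(n):
    c=ctrl.camera_info(n); f=240/np.tan(np.radians(c['fovy']/2)); return c,f
def ray(n,p):
    c,f=K(n); u=np.array([(p[0]-c['cx'])/f,(p[1]-c['cy'])/f]); r=u.copy()
    for _ in range(20): r=u/(1+c['k1']*(r@r))
    R=c['R']; o=-R.T@c['t']; return o, R.T@np.array([r[0],r[1],1])
def onz(n,p,z):
    o,d=ray(n,p); return (o+d*(z-o[2])/d[2])
def proj(n,X):
    c,f=K(n); q=c['R']@np.asarray(X,float)+c['t']; s=q[:2]/q[2]; s=s*(1+c['k1']*(s@s)); return s*f+[c['cx'],c['cy']]
def tri(pairs):
    A=np.zeros((3,3));b=np.zeros(3)
    for n,p in pairs:
        o,d=ray(n,p); d=d/np.linalg.norm(d); M=np.eye(3)-np.outer(d,d);A+=M;b+=M@o
    return np.linalg.solve(A,b)
def save(n,name):
    im=ctrl.get_image(n); cv2.imwrite('pics/'+name+'.png',im[:,:,::-1]); return im
E
python3 - <<'E'
from h import *
P={'button_top':(44,(365.5,155.6),(268.1,313.5)),'lid_hinge':(64,(410.7,193.8),(242.6,248.8)),'lid_bar':(106,(366,155.8),(255.7,293.3)),
'opening':(44,(156.8,239.4),(436.3,309)),'axis':(44,(156.6,287.3),None),'knob':(122,(146.6,265),(464.8,272.2)),
'case':(0,(382.7,197.8),(253.3,271.6)),'stand':(0,(160.9,300.4),(447.3,270.3))}
for k,(z,a,b) in P.items():
    print(k,onz('scene',a,z).round(1),onz('top',b,z).round(1) if b else '')
for l in('lid','case','stand','knob'):
  for n in('top','scene'):
    for r in ctrl.silhouettes(l,n)[:1]:
        m=r['region'].astype(np.uint8); cs,_=cv2.findContours(m,0,2); c=max(cs,key=cv2.contourArea)
        h=cv2.convexHull(c); a=cv2.approxPolyDP(h,4,True)[:,0]
        print(l,n,r['conf'],m.sum(),a.tolist())
im=cv2.imread('pics/top0.png'); cv2.imwrite('pics/z1.png',cv2.resize(im[210:380,160:360],(800,680),interpolation=2)[:600]); cv2.imwrite('pics/z2.png',cv2.resize(im[160:370,340:570],(657,600),interpolation=2))
E
```

```text
button_top [420.3 254.   44. ] [405.3 203.6  44. ]
lid_hinge [572.9 263.2  64. ] [569.4 264.2  64. ]
lid_bar [469.5 218.9 106. ] [458.2 225.8 106. ]
opening [ 399.5 -224.2   44. ] [ 408.4 -222.1   44. ]
axis [ 503.3 -263.8   44. ] 
knob [ 504.9 -262.7  122. ] [ 498.7 -274.8  122. ]
case [511.2 242.2   0. ] [512.9 247.    0. ]
stand [ 505.1 -267.2    0. ] [ 506.1 -266.     0. ]
lid top 0.59 22026 [[418, 173], [555, 233], [503, 359], [487, 359], [359, 301], [408, 185]]
lid scene 0.77 8621 [[457, 141], [358, 249], [309, 218], [358, 156], [410, 117]]
case top 0.95 8391 [[311, 222], [328, 266], [283, 313], [264, 322], [189, 319], [175, 274], [280, 229]]
case scene 0.82 11275 [[454, 138], [447, 168], [364, 260], [346, 263], [315, 232], [308, 214], [331, 162], [341, 152], [410, 117]]
stand top 0.96 21861 [[418, 173], [554, 232], [504, 358], [481, 356], [360, 302]]
stand scene 0.62 37220 [[250, 203], [258, 385], [51, 400], [30, 379], [63, 218]]
knob top 0.74 809 [[330, 146], [340, 152], [338, 179], [326, 184], [318, 176], [317, 157]]
knob scene 0.63 3072 [[195, 223], [194, 244], [148, 285], [140, 285], [112, 252], [119, 228], [175, 219]]
```

View pics/z2.png

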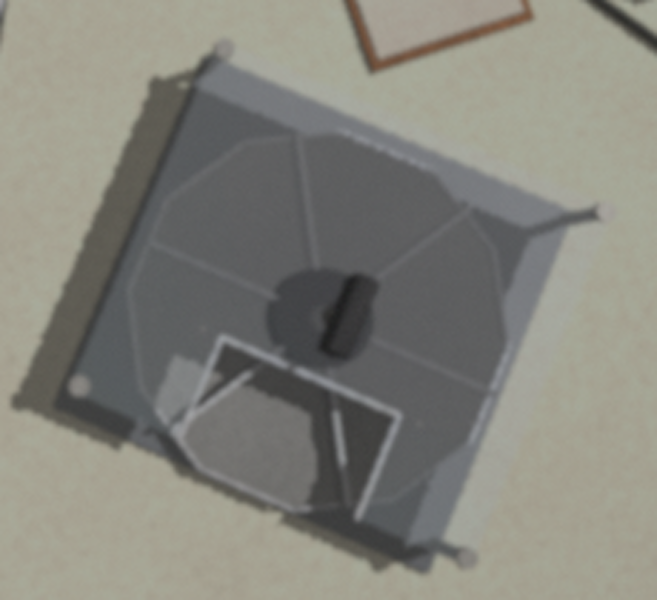

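View pics/z1.png

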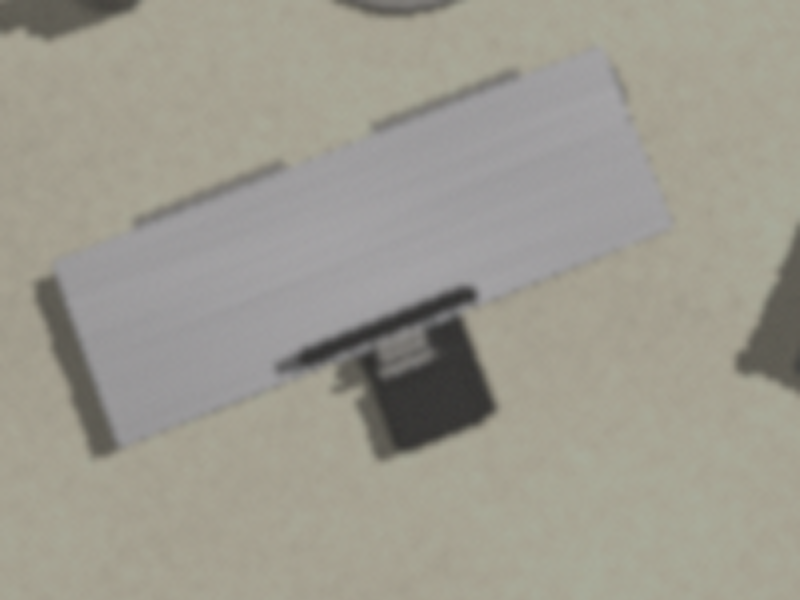

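```bash
cat >> h.py <<'E'
E
python3 - <<'E'
from h import *
c=[onz('top',p,70) for p in [(173.75,275.5),(310,221.25),(328,265.5),(190,322)]]
c=np.array(c); print(c.round(1), 'sides',[np.linalg.norm(c[i]-c[(i+1)%4]).round(1) for i in range(4)])
def ang(v): return np.degrees(np.arctan2(v[1],v[0]))
print('lid ctr',c.mean(0), 'x ang', ang(c[0]-c[3]),ang(c[1]-c[2]),'y ang',ang(c[0]-c[1])-90,ang(c[3]-c[2])-90)
a=onz('top',(417.4,278.3),83);b=onz('top',(480,304.5),83)
print(a,b,np.linalg.norm(a-b), ang(a-b)-90)
yaw=np.arctan2(*( (a-b)[1],(a-b)[0]))-np.pi/2
ax=(a+b)/2+55*np.array([np.cos(yaw),np.sin(yaw),0]); print('axis',ax,'open',ax-110*np.array([np.cos(yaw),np.sin(yaw),0]))
print('knob',onz('top',(462.5,270.6),135))
k1=onz('top',(340+358/2.857,160+278/2.857),139);k2=onz('top',(340+338/2.857,160+355/2.857),139);print(k1,k2,ang(k1-k2))
im=cv2.imread('pics/scene0.png'); cv2.imwrite('pics/z3.png',cv2.resize(im[190:405,20:270],(698,600),interpolation=2)); cv2.imwrite('pics/z4.png',cv2.resize(im[110:270,300:470],(638,600),interpolation=2))
E
```

```text
[[505.6 435.7  70. ]
 [635.2  92.6  70. ]
 [522.8  49.6  70. ]
 [390.  394.3  70. ]] sides [np.float64(366.7), np.float64(120.3), np.float64(369.3), np.float64(122.8)]
lid ctr [513.41517745 243.04280374  70.        ] x ang 19.711268776165376 20.93679442927905 y ang 20.69465366499314 21.07535581219723
[ 486.54659205 -169.56096656   83.        ] [ 419.74802759 -319.83427834   83.        ] 164.45095453276733 -23.96580834611818
axis [ 503.4056508  -267.03814979   83.        ] open [ 402.88896883 -222.35709512   83.        ]
knob [ 502.43429682 -265.63680146  135.        ]
[ 533.38991434 -272.53278784  139.        ] [ 470.73985568 -253.1120666   139.        ] -17.222771253807302
```

View pics/z3.png

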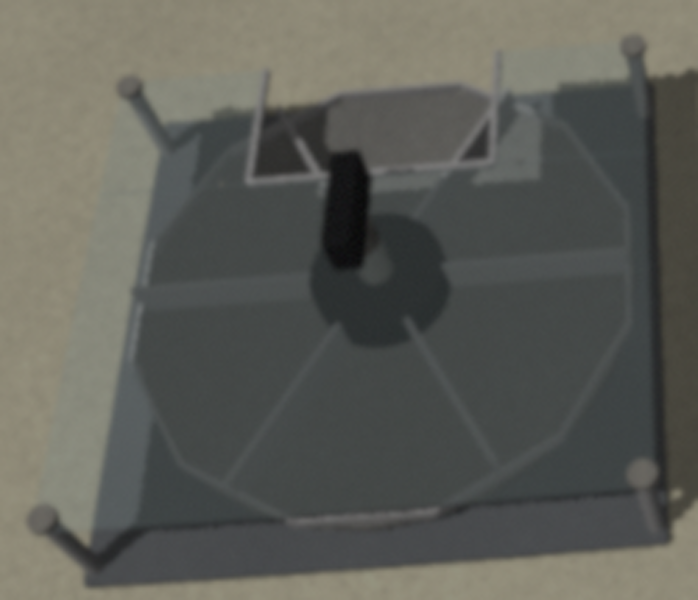

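View pics/z4.png

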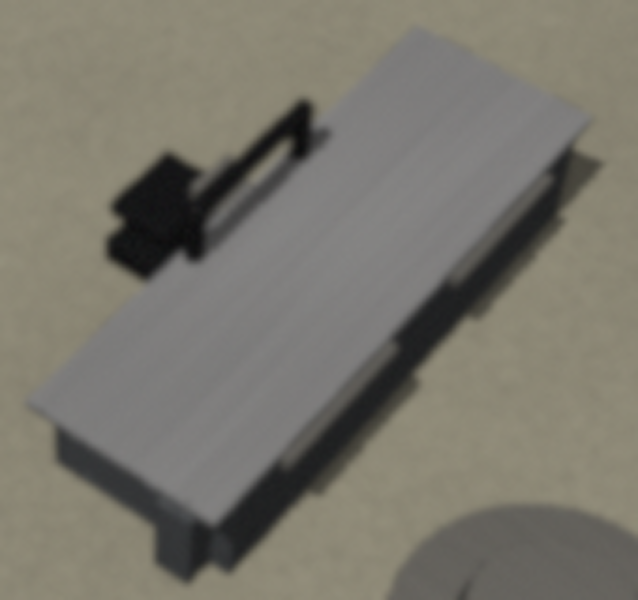

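```bash
python3 - <<'E'
from h import *
from scipy.optimize import least_squares
def ang(v): return np.degrees(np.arctan2(v[1],v[0]))
sc=lambda p:(20+p[0]/2.79,190+p[1]/2.79)
s4=lambda p:(300+p[0]/3.75,110+p[1]/3.75)
st=lambda p:(340+p[0]/2.857,160+p[1]/2.857)
def fit(obs,x0):
    def w(q,X): c,s=np.cos(q[2]),np.sin(q[2]); return [q[0]+c*X[0]-s*X[1],q[1]+s*X[0]+c*X[1],X[2]]
    f=lambda q:np.concatenate([(proj(n,w(q,X))-p) for n,p,X in obs])
    r=least_squares(f,x0,x_scale=[100,100,.5],loss='soft_l1'); return r.x[0],r.x[1],np.degrees(r.x[2]),r.fun.round(1).tolist()
# lid: box frame, hinge x=60, lid from -64..60
L=[(60,185,70),(60,-185,70),(-64,-185,70),(-64,185,70)]
T=[(173.75,275.5),(310,221.25),(328,265.5),(190,322)]
S=[s4((590,122)),s4((205,528)),s4((30,402)),s4((418,25))]
o1=[('top',p,X) for p,X in zip(T,L)]; o2=[('scene',p,X) for p,X in zip(S,L)]
for o in(o1,o2,o1+o2): print('box',fit(o,[510,243,.36]))
# bar ends(top): z1 (470,293),(283,367) ; scene (303,105),(195,212)
B=[('top',(160+470/4,210+293/4),(-56,-50,106)),('top',(160+283/4,210+367/4),(-56,50,106)),('scene',s4((303,108)),(-56,50,106)),('scene',s4((195,212)),(-56,-50,106))]
print('bar',fit(B,[510,243,.36]))
# button top pad: top z1 corners (497,408),(405,450),(460,315)
H=[(-55,80,83),(-55,-80,83)]
o1=[('top',st((221,338)),H[0]),('top',st((400,413)),H[1])]; o2=[('scene',sc((492,160)),H[0]),('scene',sc((250,181)),H[1])]
for o in(o1,o2,o1+o2): print('stand',fit(o,[503,-266,-.41]))
# knob top corners scene
for p in [(330,153),(360,150),(333,264),(361,262)]: print(onz('scene',sc(p),139).round(1))
print('button',onz('top',(160+435/4,210+385/4),44), onz('scene',s4((160,197)),44))
E
```

```text
box (np.float64(515.385638253313), np.float64(243.88035681346275), np.float64(20.836987377463284), [-1.0, 0.0, 0.1, -0.8, 0.6, 0.6, 0.1, 0.1])
box (np.float64(516.6828147162145), np.float64(242.49084816650824), np.float64(19.994344134803256), [0.6, -0.2, 1.1, -0.5, -2.6, -0.0, -0.3, 1.0])
box (np.float64(515.9403989455853), np.float64(243.7504148368558), np.float64(20.53950214416924), [-0.9, -0.6, 0.4, -0.7, 0.6, 0.8, -0.1, -0.4, 0.2, -1.1, 2.3, -0.7, -1.7, 0.1, -0.8, 0.4])
bar (np.float64(513.6821147866907), np.float64(246.14781056411022), np.float64(21.465736571397976), [-2.5, 0.6, 5.8, -1.8, -0.5, -0.1, 0.3, -0.3])
stand (np.float64(503.2336963644534), np.float64(-267.184005331827), np.float64(-24.15895983016285), [0.9, 0.3, -0.9, -0.3])
stand (np.float64(502.5812122437704), np.float64(-264.5788484944736), np.float64(-24.378935343091054), [-0.8, -0.0, 0.8, 0.1])
stand (np.float64(502.7807914713584), np.float64(-265.37385896369375), np.float64(-24.341200642016975), [0.2, 0.4, -1.7, -0.0, -1.2, 0.2, 0.5, 0.4])
[ 469.8 -260.9  139. ]
[ 477.5 -243.4  139. ]
[ 548.6 -287.   139. ]
[ 555.9 -271.7  139. ]
button [423.46813367 201.79946555  44.        ] [412.45579905 199.66759963  44.        ]
```

```bash
cat >> h.py <<'E'
from scipy.spatial.transform import Rotation as Ro
BX,BY,BT=515.6,243.7,np.radians(20.6)
SX,SY,ST=502.8,-265.8,np.radians(-24.2)
def box(x,y,z=0): c,s=np.cos(BT),np.sin(BT); return np.array([BX+c*x-s*y,BY+s*x+c*y,z])
def std(x,y,z=0): c,s=np.cos(ST),np.sin(ST); return np.array([SX+c*x-s*y,SY+s*x+c*y,z])
def inbox(p): c,s=np.cos(BT),np.sin(BT); d=np.asarray(p)[:2]-[BX,BY]; return np.array([c*d[0]+s*d[1],-s*d[0]+c*d[1]])
def instd(p): c,s=np.cos(ST),np.sin(ST); d=np.asarray(p)[:2]-[SX,SY]; return np.array([c*d[0]+s*d[1],-s*d[0]+c*d[1]])
def Rd(phi): c,s=np.cos(phi),np.sin(phi); return np.array([[0,-s,c],[0,c,s],[-1,0,0]])
def barpos(t): return box(60-116*np.cos(t)+42*np.sin(t),0,64+116*np.sin(t)+42*np.cos(t))
class P:
    def __init__(s,pos=None,R=None,q=True):
        st=ctrl.read_state()
        s.p=np.array(st['eef_pos']) if pos is None else np.array(pos,float)
        s.R=Ro.from_euler('xyz',st['tool_rot']).as_matrix() if R is None else R
        if q:
            print('t',round(st['clock'],2),'p',s.p.round(1),'phi',np.degrees(np.arctan2(s.R[1,2],s.R[0,2])).round(1),'tilt',np.degrees(np.arccos(-s.R[2,0])).round(2),'F',np.round(st['force'],1),'w',round(st['width'],1),'q6',st['qpos'][6].round(2))
    def go(s,tgt,phi,n=None,f=0,step=55.):
        """phi in deg modulo 180 nearest"""
        cur=np.degrees(np.arctan2(s.R[1,2],s.R[0,2]))
        while phi-cur>90: phi-=180
        while phi-cur<-90: phi+=180
        rv=Ro.from_matrix(s.R.T@Rd(np.radians(phi))).as_rotvec()
        d=np.asarray(tgt,float)-s.p
        n=n or int(max(np.ceil(np.linalg.norm(d)/step),np.ceil(np.degrees(np.linalg.norm(rv))/5.8),1))
        for i in range(n):
            t=s.R.T@(d/n)/750; w=np.degrees(rv/n)/6
            t=t.round(4); w=w.round(3)
            print('{'+','.join(f'"{k}":{v:g}' for k,v in zip(('dx','dy','dz','wx','wy','wz'),[*t,*w]) if abs(v)>0)+f',"fingers":{f}'+'}', end=',\n' if (i+1)%5 else '\n--\n')
            s.p=s.p+s.R@(t*750); s.R=s.R@Ro.from_rotvec(np.radians(w*6)).as_matrix()
        print('==',s.p.round(1))
        return s
E
python3 - <<'E'
from h import *
for l,p in (('can base',(330.4,182)),('disc',(261.5,184.5)),('bottle',(188,206))): q=onz('top',p,0);print(l,q.round(0),inbox(q).round(0))
for p in [(497,408),(405,450),(460,315)]: print('btn corner',inbox(onz('top',(160+p[0]/4,210+p[1]/4),44)).round(1))
for p in [(170,153),(113,213),(160,240)]: print('btn sc',inbox(onz('scene',(300+p[0]/3.75,110+p[1]/3.75),44)).round(1))
for t in(0,.42,1.2,1.75): print(barpos(t).round(0))
b=box(-112,0,75);print(b)
q=P(); q.go(b,np.degrees(BT)+90,f=1)
E
```

```text
can base [750.  37.   0.] [ 146. -275.]
disc [747. 223.   0.] [ 209. -100.]
bottle [692. 421.   0.] [228. 104.]
btn corner [-129.   -38.1]
btn corner [-131.9   25.5]
btn corner [-65.7 -37.5]
btn sc [-129.1   27. ]
btn sc [-125.5  -31.9]
btn sc [-91.6 -31.5]
[463. 224. 106.]
[489. 234. 150.]
[569. 264. 187.]
[630. 287. 171.]
[410.761332   204.29373538  75.        ]
t 1.6 p [266.7 592.8 231.3] phi 65.8 tilt 0.0 F [ 0.5  0.1 -0.1] w 85.7 q6 -0.02
{"dx":0.0232,"dy":-0.0431,"dz":-0.0437,"wx":-0.83,"fingers":1},
{"dx":0.0232,"dy":-0.0391,"dz":-0.0473,"wx":-0.83,"fingers":1},
{"dx":0.0232,"dy":-0.0349,"dz":-0.0505,"wx":-0.83,"fingers":1},
{"dx":0.0232,"dy":-0.0304,"dz":-0.0534,"wx":-0.83,"fingers":1},
{"dx":0.0232,"dy":-0.0256,"dz":-0.0558,"wx":-0.83,"fingers":1}
--
{"dx":0.0232,"dy":-0.0207,"dz":-0.0578,"wx":-0.83,"fingers":1},
{"dx":0.0232,"dy":-0.0156,"dz":-0.0594,"wx":-0.83,"fingers":1},
{"dx":0.0232,"dy":-0.0104,"dz":-0.0605,"wx":-0.83,"fingers":1},
{"dx":0.0232,"dy":-0.0051,"dz":-0.0612,"wx":-0.83,"fingers":1},
== [410.9 204.3  74.7]
```

Emit:
servo_tool(
  rows=[
    {"dx":0.023,"dy":-0.043,"dz":-0.044,"wx":-0.83,"fingers":1},
    {"dx":0.023,"dy":-0.039,"dz":-0.047,"wx":-0.83,"fingers":1},
    {"dx":0.023,"dy":-0.035,"dz":-0.0505,"wx":-0.83,"fingers":1},
    {"dx":0.023,"dy":-0.0305,"dz":-0.0535,"wx":-0.83,"fingers":1},
    {"dx":0.023,"dy":-0.0255,"dz":-0.056,"wx":-0.83,"fingers":1},
  ],
)

```text
schema error: expected keys dx, dy, dz, wx, wy, wz, fingers
```

Emit:
servo_tool(
  rows=[
    {"dx":0.023,"dy":-0.0205,"dz":-0.058,"wx":-0.83,"fingers":1},
    {"dx":0.023,"dy":-0.0155,"dz":-0.0595,"wx":-0.83,"fingers":1},
    {"dx":0.023,"dy":-0.0105,"dz":-0.0605,"wx":-0.83,"fingers":1},
    {"dx":0.023,"dy":-0.005,"dz":-0.061,"wx":-0.83,"fingers":1},
    {"fingers":1},
  ],
)

```text
schema error: expected keys dx, dy, dz, wx, wy, wz, fingers
```

Emit:
servo_tool(
  rows=[
    {"dx":0.03,"fingers":1},
    {"dx":0.012,"fingers":1},
    {"dx":0.006,"fingers":1},
    {"dx":0.004,"fingers":1},
    {"fingers":1},
  ],
)

```text
schema error: expected keys dx, dy, dz, wx, wy, wz, fingers
```

```bash
python3 - <<'E'
from h import *
q=P(); save('scene','scene1')
print([(x['conf'],x['point']) for x in ctrl.mark_of('lid_bar','scene')])
E
```

```text
t 1.6 p [266.7 592.8 231.3] phi 65.8 tilt 0.0 F [ 0.5  0.1 -0.1] w 85.7 q6 -0.02
[(0.77, [364.2, 154.1])]
```

View pics/scene1.png

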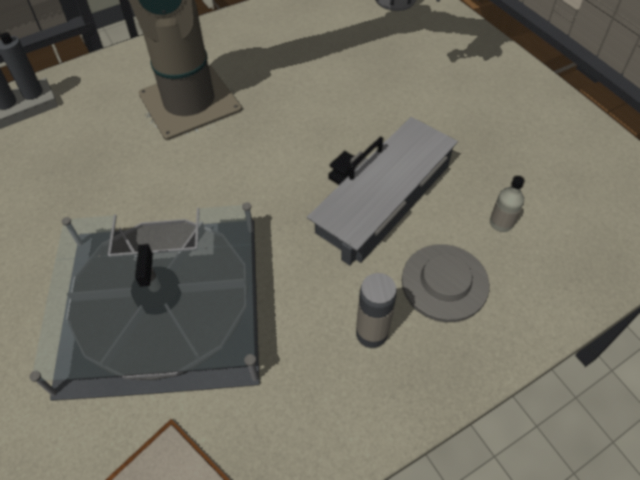

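Nothing moved: all keys are required. The picture is unchanged.

Emit:
servo_tool(
  rows=[
    {"dx":0.023,"dy":-0.043,"dz":-0.044,"wx":-0.83,"wy":0,"wz":0,"fingers":1},
    {"dx":0.023,"dy":-0.039,"dz":-0.047,"wx":-0.83,"wy":0,"wz":0,"fingers":1},
    {"dx":0.023,"dy":-0.035,"dz":-0.0505,"wx":-0.83,"wy":0,"wz":0,"fingers":1},
    {"dx":0.023,"dy":-0.0305,"dz":-0.0535,"wx":-0.83,"wy":0,"wz":0,"fingers":1},
    {"dx":0.023,"dy":-0.0255,"dz":-0.056,"wx":-0.83,"wy":0,"wz":0,"fingers":1},
  ],
)

```text
clock: 2.33
eef_pos: [347.3, 375.6, 144.8]
tool_rot: [-0.816, 1.57, 0.769]
force: [1.3, 0.0, -0.1]
width: -0.0
```

Emit:
servo_tool(
  rows=[
    {"dx":0.023,"dy":-0.0205,"dz":-0.058,"wx":-0.83,"wy":0,"wz":0,"fingers":1},
    {"dx":0.023,"dy":-0.0155,"dz":-0.0595,"wx":-0.83,"wy":0,"wz":0,"fingers":1},
    {"dx":0.023,"dy":-0.0105,"dz":-0.0605,"wx":-0.83,"wy":0,"wz":0,"fingers":1},
    {"dx":0.023,"dy":-0.005,"dz":-0.061,"wx":-0.83,"wy":0,"wz":0,"fingers":1},
    {"dx":0,"dy":0,"dz":0,"wx":0,"wy":0,"wz":0,"fingers":1},
  ],
)

```text
clock: 2.95
eef_pos: [411.2, 199.2, 75.0]
tool_rot: [2.255, 1.567, -2.105]
force: [-0.5, 0.9, -1.0]
width: -0.0
```

```bash
sed -i "s/ if abs(v)>0)/)/" h.py; python3 - <<'E'
from h import *
q=P(); q.go(box(-112,0,75),np.degrees(BT)+90,f=1)
E
```

```text
t 2.95 p [411.2 199.2  75. ] phi 110.2 tilt 0.24 F [-0.5  0.9 -1. ] w -0.0 q6 1.12
{"dx":0,"dy":-0.0018,"dz":0.0066,"wx":-0.07,"wy":-0.025,"wz":-0.031,"fingers":1},
== [410.8 204.3  75. ]
```

Emit:
servo_tool(
  rows=[
    {"dx":0.03,"dy":0,"dz":0.006,"wx":0,"wy":0,"wz":0,"fingers":1},
    {"dx":0.01,"dy":0,"dz":0,"wx":0,"wy":0,"wz":0,"fingers":1},
    {"dx":0.007,"dy":0,"dz":0,"wx":0,"wy":0,"wz":0,"fingers":1},
    {"dx":0.006,"dy":0,"dz":0,"wx":0,"wy":0,"wz":0,"fingers":1},
    {"dx":0,"dy":0,"dz":0,"wx":0,"wy":0,"wz":0,"fingers":1},
  ],
)

```text
clock: 3.58
eef_pos: [407.9, 208.6, 36.4]
tool_rot: [1.242, 1.569, -3.109]
force: [-4.6, 1.1, 5.1]
width: -0.2
```

```bash
python3 - <<'E'
from h import *
q=P(); save('scene','scene2'); save('top','top2')
print([(x['conf'],x['point']) for x in ctrl.mark_of('lid_bar','scene')])
E
```

```text
t 3.58 p [407.9 208.6  36.4] phi 110.7 tilt 0.08 F [-4.6  1.1  5.1] w -0.2 q6 1.07
[(0.82, [378.0, 145.7])]
```

View pics/scene2.png

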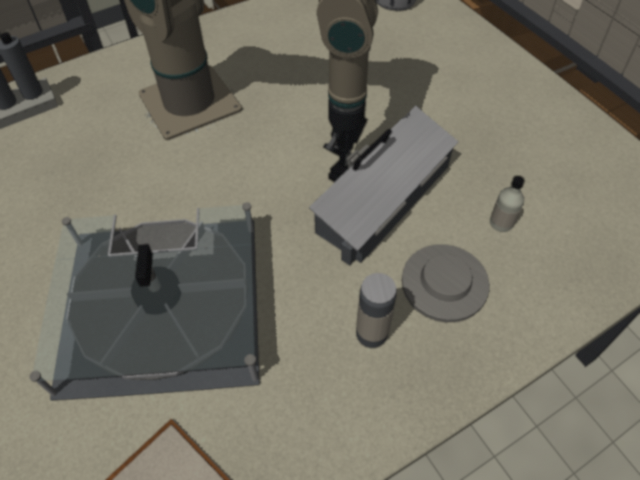

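Emit:
servo_tool(
  rows=[
    {"dx":-0.04,"dy":0,"dz":0,"wx":0,"wy":0,"wz":0,"fingers":1},
    {"dx":-0.07,"dy":0,"dz":0,"wx":0,"wy":0,"wz":0,"fingers":1},
    {"dx":-0.07,"dy":0,"dz":0,"wx":0,"wy":0,"wz":0,"fingers":0},
    {"dx":-0.07,"dy":0,"dz":0,"wx":0,"wy":0,"wz":0,"fingers":0},
    {"dx":0,"dy":0,"dz":0,"wx":0,"wy":0,"wz":0,"fingers":0},
  ],
)

```text
clock: 4.35
eef_pos: [412.4, 209.4, 228.0]
tool_rot: [-1.49, 1.56, 0.438]
force: [-0.5, -0.3, 0.5]
width: 54.1
```

```bash
python3 - <<'E'
from h import *
q=P(); i=save('scene','scene3'); j=save('top','top3')
for n in('scene','top'):
    print([(x['conf'],x['point']) for x in ctrl.mark_of('lid_bar',n)])
    for t in (0,.2,.42): print(t,proj(n,barpos(t)).round(1))
a=cv2.resize(i[100:270,290:480],(400,358)); b=cv2.resize(j[200:350,160:350],(400,316))
o=np.zeros((358,800,3),np.uint8); o[:,:400]=a;o[:316,400:]=b; cv2.imwrite('pics/z5.png',o[:,:,::-1])
h=barpos(.42); h[2]+=110-19+19; 
q.go(h,np.degrees(BT),f=0)
E
```

```text
t 4.35 p [412.4 209.4 228. ] phi 110.5 tilt 0.61 F [-0.5 -0.3  0.5] w 54.1 q6 1.21
[(0.83, [381.4, 143.8])]
0 [366.4 153. ]
0.2 [371.3 147.6]
0.42 [378.7 143.7]
[(0.64, [251.2, 281.6])]
0 [256.5 291.2]
0.2 [253.5 287.2]
0.42 [249.6 280.7]
{"dx":-0.0026,"dy":-0.0067,"dz":-0.0003,"wx":0.936,"wy":0.005,"wz":0.005,"fingers":0},
{"dx":-0.0026,"dy":-0.0067,"dz":0.0003,"wx":0.936,"wy":0.005,"wz":0.005,"fingers":0},
{"dx":-0.0026,"dy":-0.0066,"dz":0.001,"wx":0.936,"wy":0.005,"wz":0.005,"fingers":0},
{"dx":-0.0026,"dy":-0.0065,"dz":0.0016,"wx":0.936,"wy":0.005,"wz":0.005,"fingers":0},
{"dx":-0.0026,"dy":-0.0063,"dz":0.0022,"wx":0.936,"wy":0.005,"wz":0.005,"fingers":0}
--
{"dx":-0.0026,"dy":-0.0061,"dz":0.0028,"wx":0.936,"wy":0.005,"wz":0.005,"fingers":0},
{"dx":-0.0026,"dy":-0.0057,"dz":0.0034,"wx":0.936,"wy":0.005,"wz":0.005,"fingers":0},
{"dx":-0.0026,"dy":-0.0054,"dz":0.004,"wx":0.936,"wy":0.005,"wz":0.005,"fingers":0},
{"dx":-0.0026,"dy":-0.005,"dz":0.0045,"wx":0.936,"wy":0.005,"wz":0.005,"fingers":0},
{"dx":-0.0026,"dy":-0.0045,"dz":0.0049,"wx":0.936,"wy":0.005,"wz":0.005,"fingers":0}
--
{"dx":-0.0026,"dy":-0.004,"dz":0.0053,"wx":0.936,"wy":0.005,"wz":0.005,"fingers":0},
{"dx":-0.0026,"dy":-0.0035,"dz":0.0057,"wx":0.936,"wy":0.005,"wz":0.005,"fingers":0},
{"dx":-0.0026,"dy":-0.0029,"dz":0.006,"wx":0.936,"wy":0.005,"wz":0.005,"fingers":0},
{"dx":-0.0026,"dy":-0.0023,"dz":0.0063,"wx":0.936,"wy":0.005,"wz":0.005,"fingers":0},
{"dx":-0.0026,"dy":-0.0017,"dz":0.0065,"wx":0.936,"wy":0.005,"wz":0.005,"fingers":0}
--
{"dx":-0.0026,"dy":-0.001,"dz":0.0066,"wx":0.936,"wy":0.005,"wz":0.005,"fingers":0},
== [488.7 233.5 259.6]
```

View pics/z5.png

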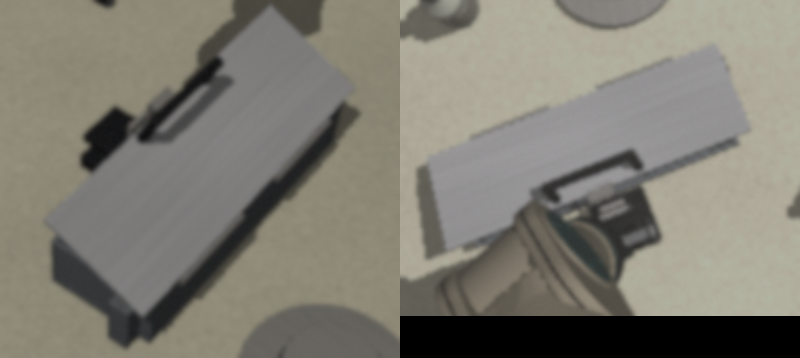

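Emit:
servo_tool(
  rows=[
    {"dx":0,"dy":0,"dz":0,"wx":1,"wy":0,"wz":0,"fingers":0},
    {"dx":0,"dy":0,"dz":0,"wx":1,"wy":0,"wz":0,"fingers":0},
    {"dx":0,"dy":0,"dz":0,"wx":1,"wy":0,"wz":0,"fingers":0},
    {"dx":0,"dy":0,"dz":0,"wx":1,"wy":0,"wz":0,"fingers":0},
    {"dx":0,"dy":0,"dz":0,"wx":1,"wy":0,"wz":0,"fingers":0},
  ],
)

```text
clock: 5.18
eef_pos: [408.2, 207.7, 222.2]
tool_rot: [2.267, 1.567, -2.613]
force: [-0.3, -0.2, 0.5]
width: 85.6
```

Emit:
servo_tool(
  rows=[
    {"dx":0,"dy":0,"dz":0,"wx":1,"wy":0,"wz":0,"fingers":0},
    {"dx":0,"dy":0,"dz":0,"wx":1,"wy":0,"wz":0,"fingers":0},
    {"dx":0,"dy":0,"dz":0,"wx":1,"wy":0,"wz":0,"fingers":0},
    {"dx":0,"dy":0,"dz":0,"wx":1,"wy":0,"wz":0,"fingers":0},
    {"dx":0,"dy":0,"dz":0,"wx":1,"wy":0,"wz":0,"fingers":0},
  ],
)

```text
clock: 5.8
eef_pos: [408.3, 207.7, 222.2]
tool_rot: [2.869, 1.567, -2.535]
force: [-0.3, -0.6, -1.0]
width: 85.3
```

Emit:
servo_tool(
  rows=[
    {"dx":0,"dy":0,"dz":0,"wx":1,"wy":0,"wz":0,"fingers":0},
    {"dx":0,"dy":0,"dz":0,"wx":1,"wy":0,"wz":0,"fingers":0},
    {"dx":0,"dy":0,"dz":0,"wx":1,"wy":0,"wz":0,"fingers":0},
    {"dx":0,"dy":0,"dz":0,"wx":1,"wy":0,"wz":0,"fingers":0},
    {"dx":0,"dy":0,"dz":0,"wx":1,"wy":0,"wz":0,"fingers":0},
  ],
)

```text
clock: 6.42
eef_pos: [408.2, 207.7, 222.3]
tool_rot: [-2.808, 1.567, -2.452]
force: [-0.0, 0.4, 0.3]
width: 85.4
```

Emit:
servo_tool(
  rows=[
    {"dx":0,"dy":-0.005,"dz":0.054,"wx":0,"wy":0,"wz":0,"fingers":0},
    {"dx":0,"dy":0,"dz":0.053,"wx":0,"wy":0,"wz":0,"fingers":0},
    {"dx":0,"dy":0,"dz":0,"wx":0,"wy":0,"wz":0,"fingers":0},
  ],
)

```text
clock: 6.8
eef_pos: [487.2, 233.3, 221.9]
tool_rot: [-2.14, 1.569, -1.781]
force: [0.5, -0.0, -1.7]
width: 85.3
```

```bash
python3 - <<'E'
from h import *
q=P(); print(q.R.round(3)); h=barpos(.42); h[2]-=19; print(h)
q.go(h,np.degrees(BT),f=0)
E
```

```text
t 6.8 p [487.2 233.3 221.9] phi 20.6 tilt 0.08 F [ 0.5 -0.  -1.7] w 85.3 q6 -0.08
[[-0.    -0.351  0.936]
 [-0.001  0.936  0.351]
 [-1.    -0.001 -0.001]]
[488.64861997 233.56964225 130.64994805]
{"dx":0.0609,"dy":-0.0001,"dz":0.001,"wx":-0.003,"wy":-0.003,"wz":0.005,"fingers":0},
{"dx":0.0609,"dy":-0.0001,"dz":0.001,"wx":-0.003,"wy":-0.003,"wz":0.005,"fingers":0},
== [488.7 233.6 130.6]
```

Emit:
servo_tool(
  rows=[
    {"dx":0.06,"dy":0,"dz":0,"wx":0,"wy":0,"wz":0,"fingers":0},
    {"dx":0.04,"dy":0,"dz":0,"wx":0,"wy":0,"wz":0,"fingers":0},
    {"dx":0.018,"dy":0,"dz":0,"wx":0,"wy":0,"wz":0,"fingers":0},
    {"dx":0,"dy":0,"dz":0,"wx":0,"wy":0,"wz":0,"fingers":1},
    {"dx":0,"dy":0,"dz":0,"wx":0,"wy":0,"wz":0,"fingers":1},
  ],
)

```text
clock: 7.42
eef_pos: [485.9, 233.2, 136.2]
tool_rot: [0.07, 1.569, 0.429]
force: [0.4, 0.8, 0.4]
width: 51.2
```

Emit:
servo_tool(
  rows=[
    {"dx":0,"dy":0,"dz":0,"wx":0,"wy":0,"wz":0,"fingers":1},
    {"dx":0,"dy":0,"dz":0,"wx":0,"wy":0,"wz":0,"fingers":1},
    {"dx":0,"dy":0,"dz":0,"wx":0,"wy":0,"wz":0,"fingers":1},
  ],
)

```text
clock: 7.8
eef_pos: [486.4, 233.3, 135.9]
tool_rot: [0.126, 1.568, 0.485]
force: [1.6, 1.0, 1.3]
width: 9.5
```

```bash
python3 - <<'E'
from h import *
q=P(); i=save('scene','scene4'); cv2.imwrite('pics/z6.png',cv2.resize(i[60:270,260:500],(640,560))[:,:,::-1])
# arc rows in box frame
p0=barpos(.42)
ts=np.linspace(.42,1.77,21)
for a,b in zip(ts[:-1],ts[1:]):
    d=(barpos(b)-barpos(a)); bx=np.hypot(d[0],d[1])*np.sign(d[0]); print(round(b,3),'dz',round(bx/750,4),'dx',round(-d[2]/750,4))
E
```

```text
t 7.8 p [486.4 233.3 135.9] phi 20.6 tilt 0.13 F [1.6 1.  1.3] w 9.5 q6 -0.07
0.488 dz 0.008 dx -0.0077
0.555 dz 0.0085 dx -0.0072
0.622 dz 0.0089 dx -0.0066
0.69 dz 0.0094 dx -0.006
0.758 dz 0.0097 dx -0.0053
0.825 dz 0.0101 dx -0.0046
0.893 dz 0.0104 dx -0.004
0.96 dz 0.0106 dx -0.0033
1.028 dz 0.0108 dx -0.0025
1.095 dz 0.011 dx -0.0018
1.162 dz 0.0111 dx -0.001
1.23 dz 0.0111 dx -0.0003
1.298 dz 0.0111 dx 0.0004
1.365 dz 0.011 dx 0.0012
1.432 dz 0.0109 dx 0.0019
1.5 dz 0.0108 dx 0.0027
1.568 dz 0.0106 dx 0.0034
1.635 dz 0.0103 dx 0.0041
1.703 dz 0.01 dx 0.0048
1.77 dz 0.0097 dx 0.0054
```

View pics/z6.png

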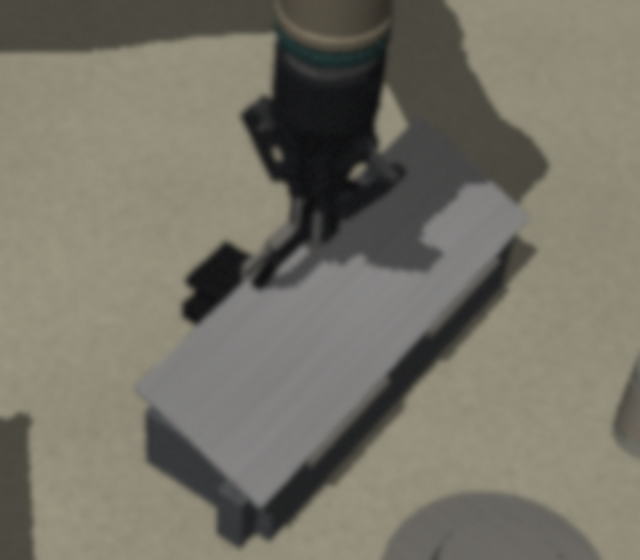

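Emit:
servo_tool(
  rows=[
    {"dx":-0.0077,"dy":0,"dz":0.008,"wx":0,"wy":0,"wz":0,"fingers":1},
    {"dx":-0.0072,"dy":0,"dz":0.0085,"wx":0,"wy":0,"wz":0,"fingers":1},
    {"dx":-0.0066,"dy":0,"dz":0.009,"wx":0,"wy":0,"wz":0,"fingers":1},
    {"dx":-0.006,"dy":0,"dz":0.0094,"wx":0,"wy":0,"wz":0,"fingers":1},
    {"dx":-0.0053,"dy":0,"dz":0.0097,"wx":0,"wy":0,"wz":0,"fingers":1},
  ],
)

```text
clock: 8.48
eef_pos: [513.0, 243.2, 160.4]
tool_rot: [-3.132, 1.562, -2.773]
force: [-11.1, -3.9, 11.3]
width: 9.3
```

```bash
python3 - <<'E'
from h import *
q=P(); i=save('scene','scene5'); cv2.imwrite('pics/z7.png',cv2.resize(i[60:270,260:500],(640,560))[:,:,::-1])
E
```

```text
t 8.47 p [513.  243.2 160.4] phi 20.6 tilt 0.53 F [-11.1  -3.9  11.3] w 9.3 q6 -0.06
```

View pics/z7.png

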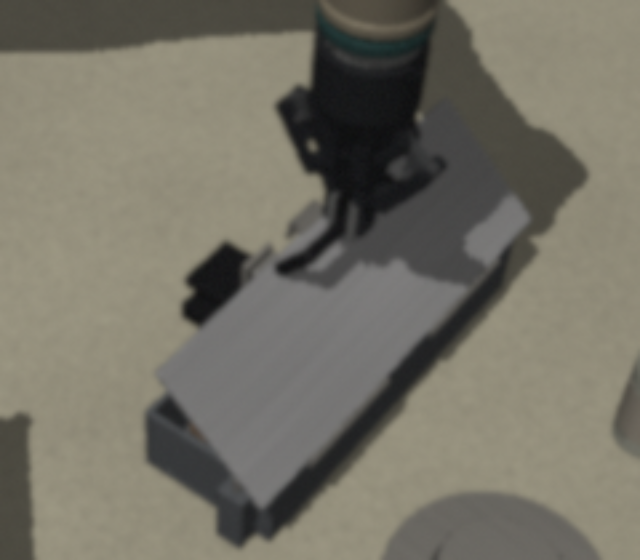

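Emit:
servo_tool(
  rows=[
    {"dx":-0.005,"dy":0,"dz":0.01,"wx":0,"wy":0,"wz":0,"fingers":1},
    {"dx":-0.0045,"dy":0,"dz":0.0104,"wx":0,"wy":0,"wz":0,"fingers":1},
    {"dx":-0.0035,"dy":0,"dz":0.0106,"wx":0,"wy":0,"wz":0,"fingers":1},
    {"dx":-0.0026,"dy":0,"dz":0.0108,"wx":0,"wy":0,"wz":0,"fingers":1},
    {"dx":-0.0018,"dy":0,"dz":0.011,"wx":0,"wy":0,"wz":0,"fingers":1},
  ],
)

```text
clock: 9.15
eef_pos: [554.1, 258.6, 174.9]
tool_rot: [0.527, 1.57, 0.886]
force: [-3.7, -1.3, 8.1]
width: 9.7
```

Emit:
servo_tool(
  rows=[
    {"dx":-0.001,"dy":0,"dz":0.0111,"wx":0,"wy":0,"wz":0,"fingers":1},
    {"dx":-0.0003,"dy":0,"dz":0.0111,"wx":0,"wy":0,"wz":0,"fingers":1},
    {"dx":0.0004,"dy":0,"dz":0.0111,"wx":0,"wy":0,"wz":0,"fingers":1},
    {"dx":0.0012,"dy":0,"dz":0.011,"wx":0,"wy":0,"wz":0,"fingers":1},
    {"dx":0.0019,"dy":0,"dz":0.0109,"wx":0,"wy":0,"wz":0,"fingers":1},
  ],
)

```text
clock: 9.78
eef_pos: [593.7, 273.4, 172.3]
tool_rot: [-0.015, 1.569, 0.344]
force: [-2.0, -1.5, 7.7]
width: 9.6
```

```bash
python3 - <<'E'
from h import *
q=P(); i=save('scene','scene6'); cv2.imwrite('pics/z8.png',cv2.resize(i[60:270,260:500],(640,560))[:,:,::-1])
print(inbox(q.p))
E
```

```text
t 9.78 p [593.7 273.4 172.3] phi 20.6 tilt 0.09 F [-2.  -1.5  7.7] w 9.6 q6 -0.05
[83.58206523  0.31550525]
```

View pics/z8.png

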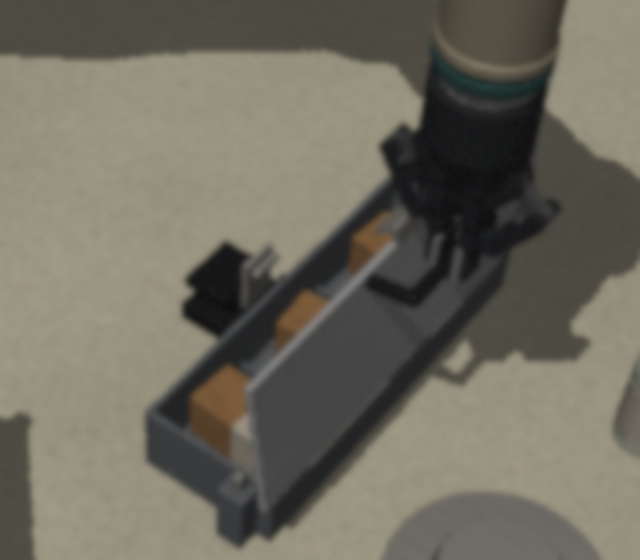

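Emit:
servo_tool(
  rows=[
    {"dx":0.0027,"dy":0,"dz":0.0108,"wx":0,"wy":0,"wz":0,"fingers":1},
    {"dx":0.0034,"dy":0,"dz":0.0106,"wx":0,"wy":0,"wz":0,"fingers":1},
    {"dx":0.0041,"dy":0,"dz":0.0103,"wx":0,"wy":0,"wz":0,"fingers":1},
    {"dx":0.0048,"dy":0,"dz":0.01,"wx":0,"wy":0,"wz":0,"fingers":1},
    {"dx":0.0054,"dy":0,"dz":0.009,"wx":0,"wy":0,"wz":0,"fingers":1},
  ],
)

```text
clock: 10.45
eef_pos: [629.4, 286.8, 156.0]
tool_rot: [-0.107, 1.569, 0.252]
force: [1.0, 0.7, 4.3]
width: 9.6
```

Emit:
servo_tool(
  rows=[
    {"dx":0,"dy":0,"dz":0,"wx":0,"wy":0,"wz":0,"fingers":1},
    {"dx":0,"dy":0,"dz":0,"wx":0,"wy":0,"wz":0,"fingers":1},
    {"dx":0,"dy":0,"dz":0,"wx":0,"wy":0,"wz":0,"fingers":1},
    {"dx":0,"dy":0,"dz":0,"wx":0,"wy":0,"wz":0,"fingers":1},
  ],
)

```text
clock: 10.95
eef_pos: [628.8, 286.5, 156.4]
tool_rot: [-0.116, 1.569, 0.243]
force: [1.9, 0.6, 3.4]
width: 9.8
```

```bash
python3 - <<'E'
from h import *
q=P(); i=save('scene','scene7'); cv2.imwrite('pics/z9.png',cv2.resize(i[60:270,260:500],(640,560))[:,:,::-1])
print(inbox(q.p),barpos(1.75),inbox(barpos(1.75)))
E
```

```text
t 10.95 p [628.8 286.5 156.4] phi 20.6 tilt 0.09 F [1.9 0.6 3.4] w 9.8 q6 -0.05
[121.05400088   0.26736149] [629.80296288 286.62607166 170.6560355 ] [ 1.22003952e+02 -7.10542736e-15]
```

View pics/z9.png

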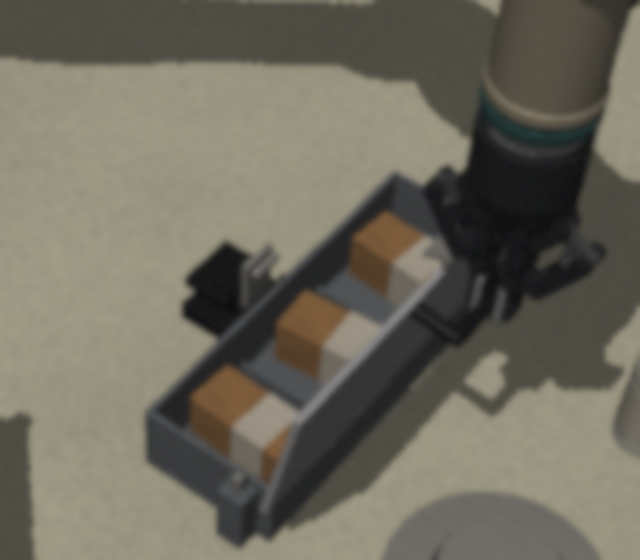

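Emit:
servo_tool(
  rows=[
    {"dx":0,"dy":0,"dz":0,"wx":0,"wy":0,"wz":0,"fingers":0.74},
    {"dx":0,"dy":0,"dz":0,"wx":0,"wy":0,"wz":0,"fingers":0.74},
    {"dx":-0.02,"dy":0,"dz":0,"wx":0,"wy":0,"wz":0,"fingers":0.74},
    {"dx":-0.06,"dy":0,"dz":0,"wx":0,"wy":0,"wz":0,"fingers":0.74},
    {"dx":-0.06,"dy":0,"dz":0,"wx":0,"wy":0,"wz":0,"fingers":0.74},
  ],
)

```text
clock: 11.62
eef_pos: [626.9, 286.6, 261.8]
tool_rot: [2.978, 1.568, -2.945]
force: [0.5, 0.5, 0.4]
width: 22.4
```

Emit:
servo_tool(
  rows=[
    {"dx":-0.03,"dy":0,"dz":-0.05,"wx":0,"wy":0,"wz":0,"fingers":0},
    {"dx":0,"dy":0,"dz":-0.08,"wx":0,"wy":0,"wz":0,"fingers":0},
    {"dx":0,"dy":0,"dz":-0.08,"wx":0,"wy":0,"wz":0,"fingers":0},
    {"dx":0,"dy":0,"dz":-0.08,"wx":0,"wy":0,"wz":0,"fingers":0},
    {"dx":0,"dy":0,"dz":0,"wx":0,"wy":0,"wz":0,"fingers":0},
  ],
)

```text
clock: 12.25
eef_pos: [418.3, 207.7, 283.2]
tool_rot: [3.122, 1.564, -2.8]
force: [1.1, 0.4, 1.3]
width: 85.1
```

```bash
python3 - <<'E'
from h import *
q=P(); i=save('scene','scene8'); j=save('top','top8')
for n in('carton1_mid',):
  for c in('scene','top'):
    for r in ctrl.mark_of(n,c): 
        w=onz(c,r['point'],27); print(c,r['conf'],r['point'],w.round(0),inbox(w).round(1))
a=cv2.resize(i[110:270,300:480],(450,400)); b=cv2.resize(j[210:330,170:330],(533,400)); cv2.imwrite('pics/z10.png',cv2.resize(i[110:270,300:480],(675,600),interpolation=2)[:,:,::-1]);cv2.imwrite('pics/z11.png',cv2.resize(j[200:335,160:340],(800,600),interpolation=2)[:,:,::-1])
E
```

```text
t 12.25 p [418.3 207.7 283.2] phi 20.7 tilt 0.41 F [1.1 0.4 1.3] w 85.1 q6 -0.12
top 0.7 [289.2, 253.1] [558. 149.  27.] [   6.9 -103.5]
```

View pics/z10.png

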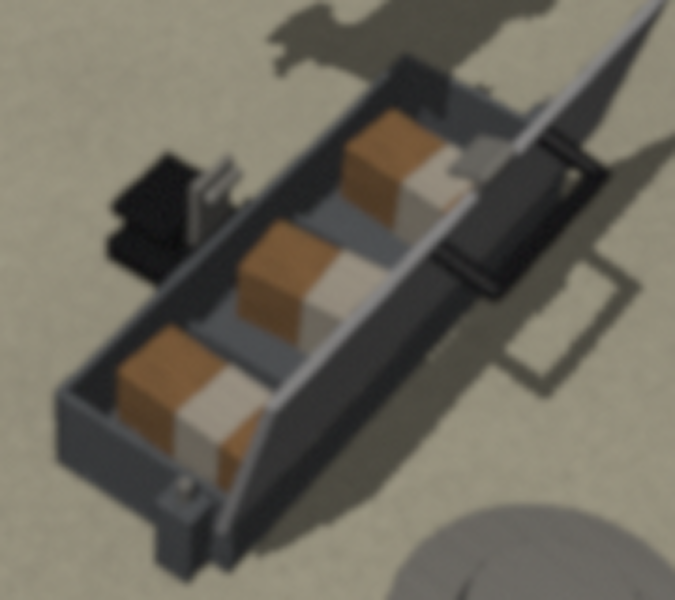

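View pics/z11.png

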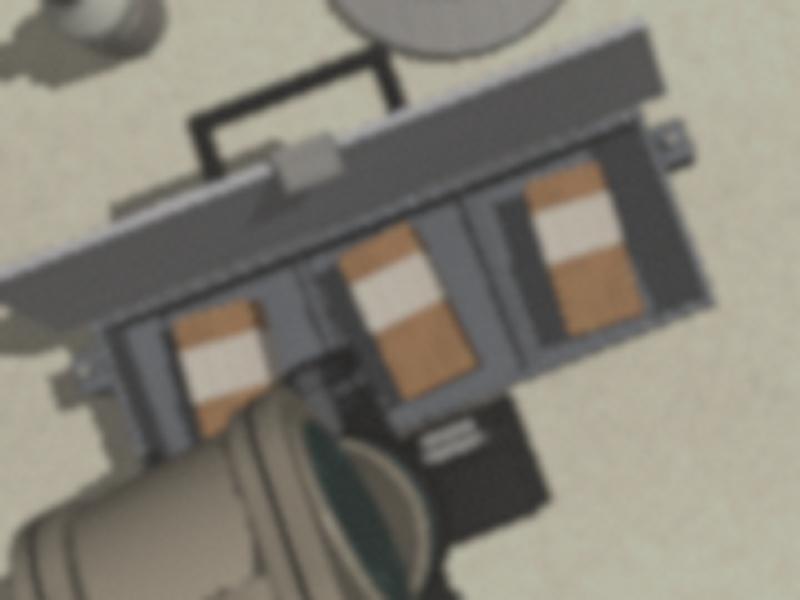

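```bash
cat >> h.py <<'E'
def rect(cs,z,n='top'):
    "cs: pixel corners -> center, long axis angle(deg), sides"
    w=np.array([onz(n,c,z)[:2] for c in cs],np.float32)
    (c,s,a)=cv2.minAreaRect(w); b=cv2.boxPoints((c,s,a)); 
    e=[b[1]-b[0],b[2]-b[1]]; L=max(e,key=np.linalg.norm); an=np.degrees(np.arctan2(L[1],L[0]))
    an=(an+90)%180-90
    return w.mean(0),an,s
E
python3 - <<'E'
from h import *
z=lambda L:[(160+x/4.444,200+y/4.444) for x,y in L]
for L in ([(525,182),(603,160),(645,308),(568,336)],[(340,262),(410,222),(478,362),(408,398)]):
    c,a,s=rect(z(L),49); print(c,inbox(c),a,s)
for r in ctrl.silhouettes('carton1','top'):
    m=r['region'].astype(np.uint8); p=np.argwhere(m)[:,::-1]; 
    w=np.array([onz('top',q,49)[:2] for q in p],np.float32); R=cv2.minAreaRect(w); print(r['conf'],m.sum(),R,inbox(R[0]))
q=P()
E
```

```text
[551.06995 141.45001] [  -2.7738228  -108.19188047] 14.859116 (91.95396423339844, 46.6931266784668)
[516.12836 242.96283] [ 0.23520629 -0.87593337] 26.078896 (89.55291748046875, 46.00965118408203)Traceback (most recent call last):
  File "<stdin>", line 5, in <module>
ValueError: it knows: axis, bottle, brake_disc, button, button_top, carousel, carton1_mid, carton2_mid, carton3_mid, case, knob, lid, lid_bar, lid_hinge, opening, spray_can, stand
```

Emit:
servo_tool(
  rows=[
    {"dx":0,"dy":0,"dz":0,"wx":-1,"wy":0,"wz":0,"fingers":0.33},
    {"dx":0,"dy":0,"dz":0,"wx":-1,"wy":0,"wz":0,"fingers":0.33},
    {"dx":0,"dy":0,"dz":0,"wx":-1,"wy":0,"wz":0,"fingers":0.33},
    {"dx":0,"dy":0,"dz":0,"wx":-1,"wy":0,"wz":0,"fingers":0.33},
    {"dx":0,"dy":0,"dz":0,"wx":-1,"wy":0,"wz":0,"fingers":0.33},
  ],
)

```text
clock: 13.08
eef_pos: [425.9, 210.6, 283.4]
tool_rot: [0.02, 1.57, 0.906]
force: [-0.7, -0.0, -0.5]
width: 56.9
```

Emit:
servo_tool(
  rows=[
    {"dx":0,"dy":0,"dz":0,"wx":-1,"wy":0,"wz":0,"fingers":0.33},
    {"dx":0,"dy":0,"dz":0,"wx":-1,"wy":0,"wz":0,"fingers":0.33},
    {"dx":0,"dy":0,"dz":0,"wx":-1,"wy":0,"wz":0,"fingers":0.33},
    {"dx":0,"dy":0,"dz":0,"wx":-1,"wy":0,"wz":0,"fingers":0.33},
    {"dx":0,"dy":0,"dz":0,"wx":-1,"wy":0,"wz":0,"fingers":0.33},
  ],
)

```text
clock: 13.7
eef_pos: [425.9, 210.6, 283.3]
tool_rot: [0.19, 1.57, 1.599]
force: [0.3, -0.9, -0.0]
width: 57.1
```

Emit:
servo_tool(
  rows=[
    {"dx":0,"dy":0,"dz":0,"wx":-1,"wy":0,"wz":0,"fingers":0.33},
    {"dx":0,"dy":0,"dz":0,"wx":-1,"wy":0,"wz":0,"fingers":0.33},
    {"dx":0,"dy":0,"dz":0,"wx":-1,"wy":0,"wz":0,"fingers":0.33},
    {"dx":0,"dy":0,"dz":0,"wx":-1,"wy":0,"wz":0,"fingers":0.33},
  ],
)

```text
clock: 14.2
eef_pos: [425.9, 210.6, 283.3]
tool_rot: [-0.113, 1.57, 1.715]
force: [-0.2, -0.1, -0.0]
width: 57.1
```

```bash
python3 - <<'E'
from h import *
q=P(); q.go([551.1,141.5,120],104.9,f=0.33); q.go([551.1,141.5,14],104.9,f=.33)
E
```

```text
t 14.2 p [425.9 210.6 283.3] phi 104.7 tilt 0.04 F [-0.2 -0.1 -0. ] w 57.1 q6 1.21
{"dx":0.0544,"dy":-0.0345,"dz":-0.0329,"wx":-0.006,"wy":0.002,"wz":0,"fingers":0.33},
{"dx":0.0544,"dy":-0.0345,"dz":-0.0329,"wx":-0.006,"wy":0.002,"wz":0,"fingers":0.33},
{"dx":0.0544,"dy":-0.0344,"dz":-0.033,"wx":-0.006,"wy":0.002,"wz":0,"fingers":0.33},
{"dx":0.0545,"dy":-0.0344,"dz":-0.033,"wx":-0.006,"wy":0.002,"wz":0,"fingers":0.33},
== [551.1 141.5 120. ]
{"dx":0.0707,"dy":-0,"dz":0,"wx":-0.001,"wy":-0.001,"wz":0,"fingers":0.33},
{"dx":0.0707,"dy":-0,"dz":0,"wx":-0.001,"wy":-0.001,"wz":0,"fingers":0.33},
== [551.1 141.5  14. ]
```

Emit:
servo_tool(
  rows=[
    {"dx":0.0544,"dy":-0.0345,"dz":-0.033,"wx":0,"wy":0,"wz":0,"fingers":0.33},
    {"dx":0.0544,"dy":-0.0345,"dz":-0.033,"wx":0,"wy":0,"wz":0,"fingers":0.33},
    {"dx":0.0544,"dy":-0.0344,"dz":-0.033,"wx":0,"wy":0,"wz":0,"fingers":0.33},
    {"dx":0.0544,"dy":-0.0344,"dz":-0.033,"wx":0,"wy":0,"wz":0,"fingers":0.33},
    {"dx":0,"dy":0,"dz":0,"wx":0,"wy":0,"wz":0,"fingers":0.33},
  ],
)

```text
clock: 14.82
eef_pos: [550.6, 137.2, 116.0]
tool_rot: [1.8, 1.565, -2.662]
force: [-0.2, -0.3, 1.1]
width: 57.2
```

Emit:
servo_tool(
  rows=[
    {"dx":0.05,"dy":0,"dz":0,"wx":0,"wy":0,"wz":0,"fingers":0.33},
    {"dx":0,"dy":0,"dz":0,"wx":0,"wy":0,"wz":0,"fingers":0.33},
  ],
)

```text
clock: 15.08
eef_pos: [548.0, 140.6, 81.3]
tool_rot: [1.478, 1.566, -2.979]
force: [0.5, -0.2, 0.3]
width: 57.3
```

```bash
python3 - <<'E'
from h import *
q=P(); q.go([551.1,141.5,14],104.9,f=.33)
i=save('scene','scene9'); cv2.imwrite('pics/z12.png',cv2.resize(i[110:270,300:480],(675,600),interpolation=2)[:,:,::-1])
E
```

```text
t 15.07 p [548.  140.6  81.3] phi 104.6 tilt 0.25 F [ 0.5 -0.2  0.3] w 57.3 q6 1.35
{"dx":0.0448,"dy":-0.0023,"dz":0,"wx":-0.023,"wy":0.002,"wz":-0.021,"fingers":0.33},
{"dx":0.0449,"dy":-0.0022,"dz":0.0001,"wx":-0.023,"wy":0.002,"wz":-0.021,"fingers":0.33},
== [551.1 141.5  14. ]
```

View pics/z12.png

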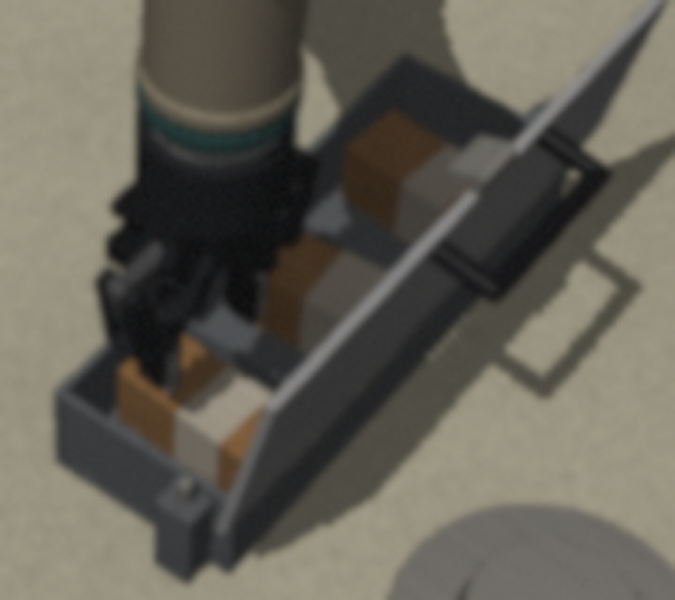

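Emit:
servo_tool(
  rows=[
    {"dx":0.03,"dy":-0.002,"dz":0,"wx":0,"wy":0,"wz":0,"fingers":0.33},
    {"dx":0.025,"dy":-0.002,"dz":0,"wx":0,"wy":0,"wz":0,"fingers":0.33},
    {"dx":0,"dy":0,"dz":0,"wx":0,"wy":0,"wz":0,"fingers":0.33},
  ],
)

```text
clock: 15.5
eef_pos: [552.0, 141.2, 41.2]
tool_rot: [1.571, 1.57, -2.886]
force: [-0.2, 0.6, 0.2]
width: 57.1
```

Emit:
servo_tool(
  rows=[
    {"dx":0.018,"dy":0,"dz":0,"wx":0,"wy":0,"wz":0,"fingers":0.33},
    {"dx":0.013,"dy":0,"dz":0,"wx":0,"wy":0,"wz":0,"fingers":0.33},
    {"dx":0,"dy":0,"dz":0,"wx":0,"wy":0,"wz":0,"fingers":0.33},
  ],
)

```text
clock: 15.88
eef_pos: [551.9, 141.0, 17.5]
tool_rot: [1.57, 1.569, -2.888]
force: [0.4, -0.3, -0.9]
width: 57.0
```

```bash
python3 - <<'E'
from h import *
q=P()
i=save('scene','scene10'); cv2.imwrite('pics/z13.png',cv2.resize(i[110:270,300:480],(675,600),interpolation=2)[:,:,::-1])
E
```

```text
t 15.88 p [551.9 141.   17.5] phi 104.6 tilt 0.08 F [ 0.4 -0.3 -0.9] w 57.0 q6 1.33
```

View pics/z13.png

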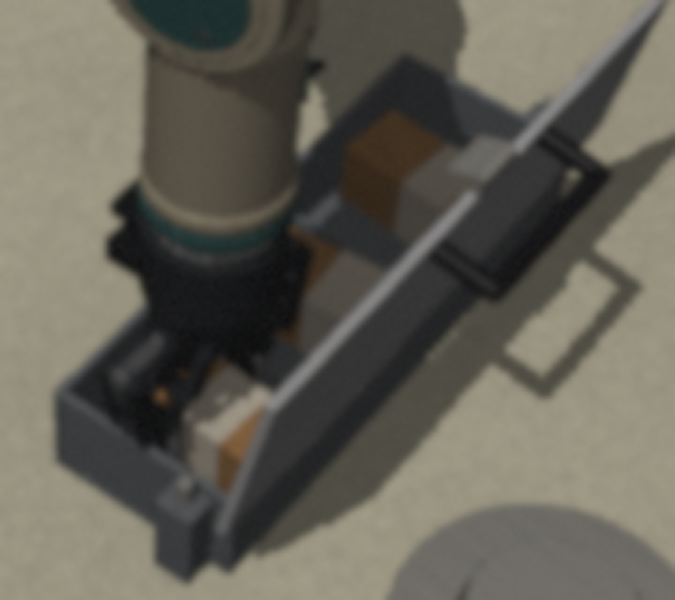

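Emit:
servo_tool(
  rows=[
    {"dx":0.005,"dy":0,"dz":0,"wx":0,"wy":0,"wz":0,"fingers":0.33},
    {"dx":0,"dy":0,"dz":0,"wx":0,"wy":0,"wz":0,"fingers":1},
    {"dx":0,"dy":0,"dz":0,"wx":0,"wy":0,"wz":0,"fingers":1},
    {"dx":0,"dy":0,"dz":0,"wx":0,"wy":0,"wz":0,"fingers":1},
    {"dx":0,"dy":0,"dz":0,"wx":0,"wy":0,"wz":0,"fingers":1},
  ],
)

```text
clock: 16.55
eef_pos: [553.9, 141.1, 16.2]
tool_rot: [-1.692, 1.568, 0.134]
force: [-0.5, -1.1, 9.8]
width: 43.3
```

Emit:
servo_tool(
  rows=[
    {"dx":-0.02,"dy":0,"dz":0,"wx":0,"wy":0,"wz":0,"fingers":1},
    {"dx":-0.05,"dy":0,"dz":0,"wx":0,"wy":0,"wz":0,"fingers":1},
    {"dx":-0.07,"dy":0,"dz":0,"wx":0,"wy":0,"wz":0,"fingers":1},
    {"dx":-0.06,"dy":0,"dz":0,"wx":0,"wy":0,"wz":0,"fingers":1},
    {"dx":0,"dy":0,"dz":0,"wx":0,"wy":0,"wz":0,"fingers":1},
  ],
)

```text
clock: 17.18
eef_pos: [554.8, 141.8, 168.8]
tool_rot: [-1.53, 1.563, 0.295]
force: [-0.8, 0.1, -1.6]
width: 43.3
```

```bash
python3 - <<'E'
from h import *
q=P(); t=std(-110,0,150); print(t)
q.go([t[0],t[1],165],65.8,f=1)
i=save('scene','scene11')
E
```

```text
t 17.18 p [554.8 141.8 168.8] phi 104.6 tilt 0.46 F [-0.8  0.1 -1.6] w 43.3 q6 1.38
[ 402.46678722 -220.70846628  150.        ]
{"dx":0.0003,"dy":0.0398,"dz":-0.0521,"wx":0.808,"wy":0.004,"wz":0.009,"fingers":1},
{"dx":0.0003,"dy":0.0353,"dz":-0.0553,"wx":0.808,"wy":0.004,"wz":0.009,"fingers":1},
{"dx":0.0004,"dy":0.0305,"dz":-0.058,"wx":0.808,"wy":0.004,"wz":0.009,"fingers":1},
{"dx":0.0005,"dy":0.0254,"dz":-0.0604,"wx":0.808,"wy":0.004,"wz":0.009,"fingers":1},
{"dx":0.0005,"dy":0.0202,"dz":-0.0623,"wx":0.808,"wy":0.004,"wz":0.009,"fingers":1}
--
{"dx":0.0005,"dy":0.0149,"dz":-0.0638,"wx":0.808,"wy":0.004,"wz":0.009,"fingers":1},
{"dx":0.0006,"dy":0.0095,"dz":-0.0649,"wx":0.808,"wy":0.004,"wz":0.009,"fingers":1},
{"dx":0.0006,"dy":0.0039,"dz":-0.0654,"wx":0.808,"wy":0.004,"wz":0.009,"fingers":1},
== [ 402.5 -220.7  165. ]
```

View pics/scene11.png

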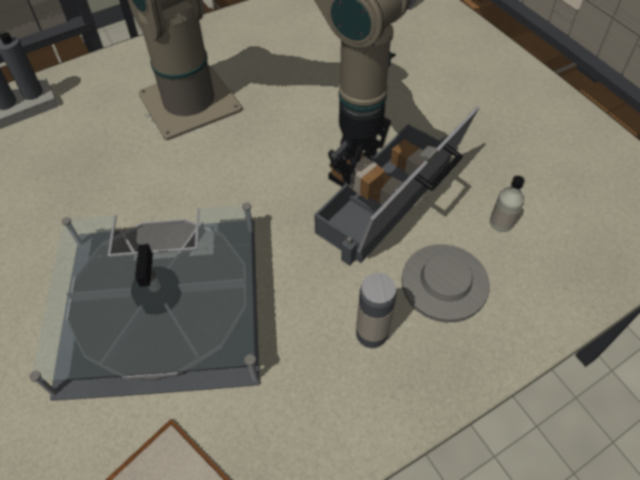

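Emit:
servo_tool(
  rows=[
    {"dx":0,"dy":0.04,"dz":-0.052,"wx":0.81,"wy":0,"wz":0,"fingers":1},
    {"dx":0,"dy":0.035,"dz":-0.055,"wx":0.81,"wy":0,"wz":0,"fingers":1},
    {"dx":0,"dy":0.0305,"dz":-0.058,"wx":0.81,"wy":0,"wz":0,"fingers":1},
    {"dx":0,"dy":0.0255,"dz":-0.0605,"wx":0.81,"wy":0,"wz":0,"fingers":1},
    {"dx":0,"dy":0.02,"dz":-0.062,"wx":0.81,"wy":0,"wz":0,"fingers":1},
  ],
)

```text
clock: 17.85
eef_pos: [455.2, -86.3, 163.3]
tool_rot: [1.653, 1.568, 3.052]
force: [0.7, -0.5, -1.7]
width: 43.5
```

Emit:
servo_tool(
  rows=[
    {"dx":0,"dy":0.015,"dz":-0.064,"wx":0.81,"wy":0,"wz":0,"fingers":1},
    {"dx":0,"dy":0.0095,"dz":-0.065,"wx":0.81,"wy":0,"wz":0,"fingers":1},
    {"dx":0,"dy":0.004,"dz":-0.065,"wx":0.81,"wy":0,"wz":0,"fingers":1},
    {"dx":0,"dy":0,"dz":0,"wx":0,"wy":0,"wz":0,"fingers":1},
    {"dx":0,"dy":0,"dz":0,"wx":0,"wy":0,"wz":0,"fingers":1},
  ],
)

```text
clock: 18.48
eef_pos: [399.2, -220.0, 163.7]
tool_rot: [1.321, 1.568, 2.468]
force: [0.6, 0.9, -1.0]
width: 43.3
```

```bash
python3 - <<'E'
from h import *
q=P(); t=std(-107,0,150); print(instd(q.p))
q.go([t[0],t[1],34.5],65.8,f=1)
i=save('scene','scene12'); cv2.imwrite('pics/z14.png',cv2.resize(i[150:405,20:270],(588,600),interpolation=2)[:,:,::-1])
E
```

```text
t 18.48 p [ 399.2 -220.   163.7] phi 65.7 tilt 0.14 F [ 0.6  0.9 -1. ] w 43.3 q6 1.56
[-113.25193345   -0.68987321]
{"dx":0.0574,"dy":-0.0029,"dz":0.0003,"wx":-0.003,"wy":0.002,"wz":-0.007,"fingers":1},
{"dx":0.0574,"dy":-0.0029,"dz":0.0003,"wx":-0.003,"wy":0.002,"wz":-0.007,"fingers":1},
{"dx":0.0574,"dy":-0.0028,"dz":0.0003,"wx":-0.003,"wy":0.002,"wz":-0.007,"fingers":1},
== [ 405.2 -221.9   34.5]
```

View pics/z14.png

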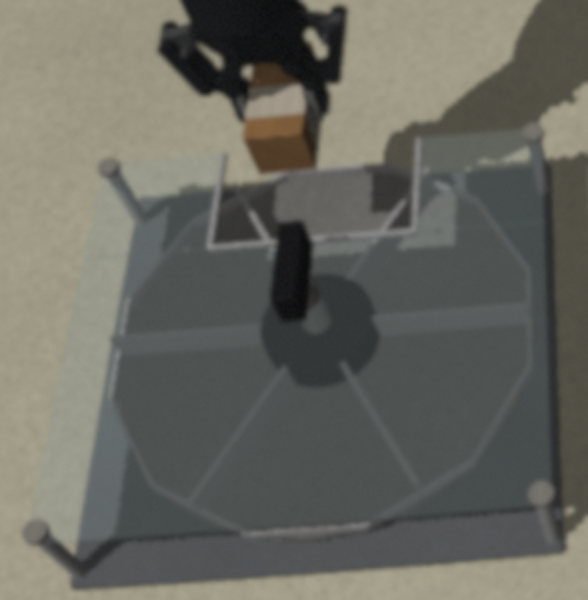

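Emit:
servo_tool(
  rows=[
    {"dx":0.055,"dy":-0.003,"dz":0,"wx":0,"wy":0,"wz":0,"fingers":1},
    {"dx":0.05,"dy":-0.003,"dz":0,"wx":0,"wy":0,"wz":0,"fingers":1},
    {"dx":0.035,"dy":-0.002,"dz":0,"wx":0,"wy":0,"wz":0,"fingers":1},
    {"dx":0.022,"dy":0,"dz":0,"wx":0,"wy":0,"wz":0,"fingers":1},
    {"dx":0,"dy":0,"dz":0,"wx":0,"wy":0,"wz":0,"fingers":1},
  ],
)

```text
clock: 19.15
eef_pos: [405.1, -221.3, 41.8]
tool_rot: [1.31, 1.567, 2.46]
force: [0.1, 0.0, -0.6]
width: 43.1
```

```bash
python3 - <<'E'
from h import *
q=P(); print(instd(q.p))
i=save('scene','scene13'); cv2.imwrite('pics/z15.png',cv2.resize(i[150:405,20:270],(588,600),interpolation=2)[:,:,::-1])
E
```

```text
t 19.15 p [ 405.1 -221.3   41.8] phi 65.9 tilt 0.2 F [ 0.1  0.  -0.6] w 43.1 q6 1.54
[-107.39020185    0.50534411]
```

View pics/z15.png

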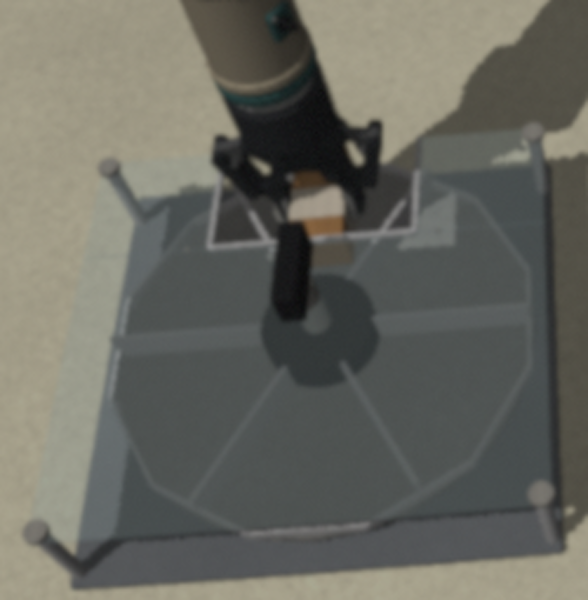

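Emit:
servo_tool(
  rows=[
    {"dx":0.007,"dy":0,"dz":0,"wx":0,"wy":0,"wz":0,"fingers":1},
    {"dx":0.003,"dy":0,"dz":0,"wx":0,"wy":0,"wz":0,"fingers":1},
    {"dx":0,"dy":0,"dz":0,"wx":0,"wy":0,"wz":0,"fingers":1},
    {"dx":0,"dy":0,"dz":0,"wx":0,"wy":0,"wz":0,"fingers":0.25},
    {"dx":0,"dy":0,"dz":0,"wx":0,"wy":0,"wz":0,"fingers":0.25},
  ],
)

```text
clock: 19.82
eef_pos: [405.5, -223.5, 35.8]
tool_rot: [-1.585, 1.57, -0.438]
force: [0.6, -0.1, -0.7]
width: 63.9
```

Emit:
servo_tool(
  rows=[
    {"dx":0,"dy":0,"dz":0,"wx":0,"wy":0,"wz":0,"fingers":0.25},
    {"dx":-0.06,"dy":0,"dz":0,"wx":0,"wy":0,"wz":0,"fingers":0.25},
    {"dx":-0.08,"dy":0,"dz":0,"wx":0,"wy":0,"wz":0,"fingers":0.25},
    {"dx":-0.08,"dy":0,"dz":0,"wx":0,"wy":0,"wz":0,"fingers":0.25},
    {"dx":0,"dy":0,"dz":0,"wx":0,"wy":0,"wz":0,"fingers":0},
  ],
)

```text
clock: 20.45
eef_pos: [408.0, -224.7, 204.8]
tool_rot: [-1.601, 1.561, -0.455]
force: [-0.3, -0.4, 0.2]
width: 79.9
```

```bash
python3 - <<'E'
from h import *
q=P(); print(instd(q.p)); t=std(0,0,190)
q.go(t,65.8,f=0)
q.go([t[0],t[1],106],65.8,f=0)
i=save('scene','scene14'); cv2.imwrite('pics/z16.png',cv2.resize(i[150:405,20:270],(588,600),interpolation=2)[:,:,::-1])
for c in('scene',):
    for r in ctrl.mark_of('carton1_mid',c): 
        w=onz(c,r['point'],44); print(c,r['conf'],r['point'],w.round(0),instd(w).round(1))
E
```

```text
t 20.45 p [ 408.  -224.7  204.8] phi 65.7 tilt 0.56 F [-0.3 -0.4  0.2] w 79.9 q6 1.56
[-103.27999527   -1.38606409]
{"dx":0.0106,"dy":-0.0688,"dz":0.001,"wx":-0.008,"wy":-0.001,"wz":0.047,"fingers":0},
{"dx":0.0102,"dy":-0.0688,"dz":0.001,"wx":-0.008,"wy":-0.001,"wz":0.047,"fingers":0},
== [ 502.8 -265.8  190. ]
{"dx":0.056,"dy":0,"dz":0,"wx":-0,"wy":-0,"wz":-0,"fingers":0},
{"dx":0.056,"dy":0,"dz":0,"wx":-0,"wy":-0,"wz":-0,"fingers":0},
== [ 502.8 -265.8  106. ]
scene 0.83 [156.7, 240.7] [ 402. -226.   44.] [-108.1   -4.4]
```

View pics/z16.png

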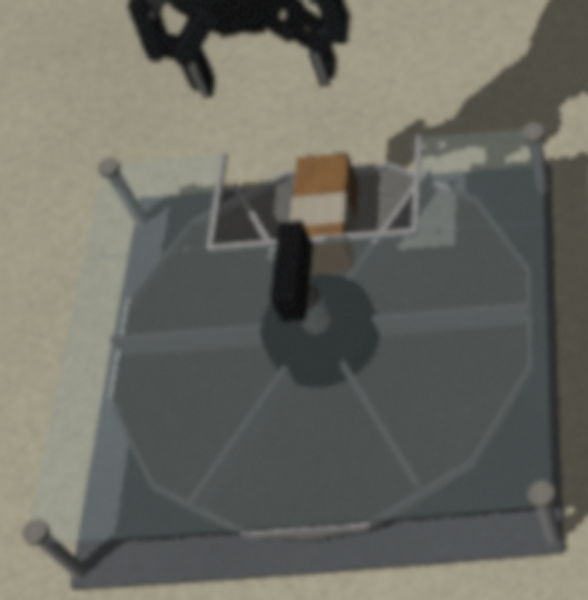

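Carton 1 lies in the bay (about (320,190) in the crop). Now the knob.

Emit:
servo_tool(
  rows=[
    {"dx":0.01,"dy":-0.067,"dz":0,"wx":0,"wy":0,"wz":0,"fingers":0},
    {"dx":0.01,"dy":-0.067,"dz":0,"wx":0,"wy":0,"wz":0,"fingers":0},
    {"dx":0,"dy":0,"dz":0,"wx":0,"wy":0,"wz":0,"fingers":0},
    {"dx":0,"dy":0,"dz":0,"wx":0,"wy":0,"wz":0,"fingers":0},
  ],
)

```text
clock: 21.05
eef_pos: [495.1, -263.8, 183.5]
tool_rot: [1.559, 1.566, 2.705]
force: [-1.2, -0.5, -0.1]
width: 85.1
```

```bash
python3 - <<'E'
from h import *
q=P(); print(instd(q.p)); t=std(0,0,106)
q.go(t,65.8,f=0)
E
```

```text
t 21.05 p [ 495.1 -263.8  183.5] phi 65.7 tilt 0.3 F [-1.2 -0.5 -0.1] w 85.1 q6 1.56
[-7.86166295 -1.37640166]
{"dx":0.0516,"dy":-0.0055,"dz":0.0009,"wx":-0.007,"wy":0,"wz":-0.025,"fingers":0},
{"dx":0.0516,"dy":-0.0054,"dz":0.0009,"wx":-0.007,"wy":0,"wz":-0.025,"fingers":0},
== [ 502.8 -265.8  106. ]
```

Emit:
servo_tool(
  rows=[
    {"dx":0.05,"dy":-0.005,"dz":0.001,"wx":0,"wy":0,"wz":0,"fingers":0},
    {"dx":0.035,"dy":-0.004,"dz":0,"wx":0,"wy":0,"wz":0,"fingers":0},
    {"dx":0.017,"dy":0,"dz":0,"wx":0,"wy":0,"wz":0,"fingers":0},
    {"dx":0,"dy":0,"dz":0,"wx":0,"wy":0,"wz":0,"fingers":0},
  ],
)

```text
clock: 21.55
eef_pos: [502.1, -266.2, 108.4]
tool_rot: [1.576, 1.568, 2.722]
force: [-0.1, -0.4, -0.3]
width: 85.3
```

Emit:
servo_tool(
  rows=[
    {"dx":0,"dy":0,"dz":0,"wx":0,"wy":0,"wz":0,"fingers":1},
    {"dx":0,"dy":0,"dz":0,"wx":0,"wy":0,"wz":0,"fingers":1},
    {"dx":0,"dy":0,"dz":0,"wx":0,"wy":0,"wz":0,"fingers":1},
    {"dx":0,"dy":0,"dz":0,"wx":0,"wy":0,"wz":0,"fingers":1},
    {"dx":0,"dy":0,"dz":0,"wx":0,"wy":0,"wz":0,"fingers":1},
  ],
)

```text
clock: 22.18
eef_pos: [503.8, -266.4, 109.7]
tool_rot: [-0.662, 1.57, 0.484]
force: [-1.1, 2.2, 5.8]
width: 19.2
```

```bash
python3 - <<'E'
from h import *
q=P(); print(instd(q.p))
i=save('scene','scene15'); cv2.imwrite('pics/z17.png',cv2.resize(i[150:405,20:270],(588,600),interpolation=2)[:,:,::-1])
E
```

```text
t 22.18 p [ 503.8 -266.4  109.7] phi 65.7 tilt 0.06 F [-1.1  2.2  5.8] w 19.2 q6 1.55
[ 1.16262374 -0.08576948]
```

View pics/z17.png

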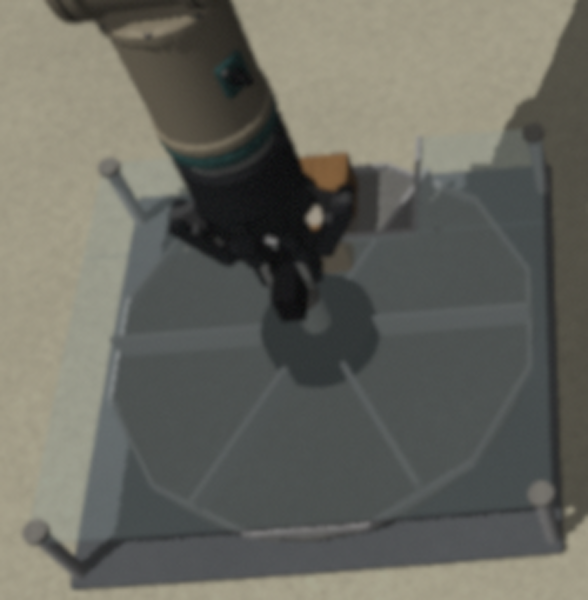

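Emit:
servo_tool(
  rows=[
    {"dx":0,"dy":0,"dz":0,"wx":-1,"wy":0,"wz":0,"fingers":1},
    {"dx":0,"dy":0,"dz":0,"wx":-1,"wy":0,"wz":0,"fingers":1},
    {"dx":0,"dy":0,"dz":0,"wx":-1,"wy":0,"wz":0,"fingers":1},
    {"dx":0,"dy":0,"dz":0,"wx":-1,"wy":0,"wz":0,"fingers":1},
    {"dx":0,"dy":0,"dz":0,"wx":-1,"wy":0,"wz":0,"fingers":1},
  ],
)

```text
clock: 22.85
eef_pos: [503.9, -265.8, 109.7]
tool_rot: [-0.845, 1.569, 0.829]
force: [-0.7, 4.0, 5.6]
width: 19.3
```

Emit:
servo_tool(
  rows=[
    {"dx":0,"dy":0,"dz":0,"wx":-1,"wy":0,"wz":0,"fingers":1},
    {"dx":0,"dy":0,"dz":0,"wx":-1,"wy":0,"wz":0,"fingers":1},
    {"dx":0,"dy":0,"dz":0,"wx":-1,"wy":0,"wz":0,"fingers":1},
    {"dx":0,"dy":0,"dz":0,"wx":-1,"wy":0,"wz":0,"fingers":1},
    {"dx":0,"dy":0,"dz":0,"wx":-1,"wy":0,"wz":0,"fingers":1},
  ],
)

```text
clock: 23.48
eef_pos: [503.7, -265.2, 109.7]
tool_rot: [-0.812, 1.569, 1.387]
force: [-1.2, 4.4, 7.0]
width: 18.7
```

Emit:
servo_tool(
  rows=[
    {"dx":0,"dy":0,"dz":0,"wx":0,"wy":0,"wz":0,"fingers":1},
    {"dx":0,"dy":0,"dz":0,"wx":0,"wy":0,"wz":0,"fingers":1},
    {"dx":0,"dy":0,"dz":0,"wx":0,"wy":0,"wz":0,"fingers":1},
  ],
)

```text
clock: 23.85
eef_pos: [503.7, -265.2, 109.7]
tool_rot: [-0.793, 1.569, 1.402]
force: [-1.4, 3.6, 7.9]
width: 19.3
```

```bash
python3 - <<'E'
from h import *
q=P(); print(instd(q.p))
i=save('scene','scene16'); cv2.imwrite('pics/z18.png',cv2.resize(i[150:405,20:270],(588,600),interpolation=2)[:,:,::-1])
E
```

```text
t 23.85 p [ 503.7 -265.2  109.7] phi 125.8 tilt 0.09 F [-1.4  3.6  7.9] w 19.3 q6 2.31
[0.55798054 0.94379789]
```

View pics/z18.png

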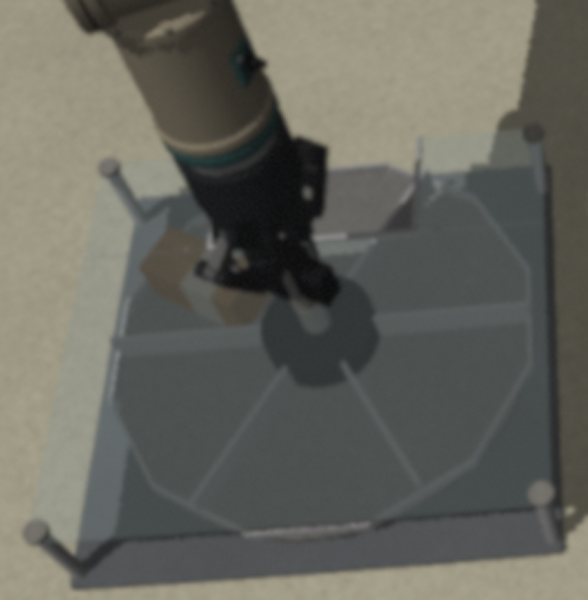

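Emit:
servo_tool(
  rows=[
    {"dx":0,"dy":0,"dz":0,"wx":0,"wy":0,"wz":0,"fingers":0.33},
    {"dx":0,"dy":0,"dz":0,"wx":0,"wy":0,"wz":0,"fingers":0.33},
    {"dx":-0.04,"dy":0,"dz":0,"wx":0,"wy":0,"wz":0,"fingers":0.33},
    {"dx":-0.07,"dy":0,"dz":0,"wx":0,"wy":0,"wz":0,"fingers":0.33},
    {"dx":-0.04,"dy":0,"dz":0,"wx":0,"wy":0,"wz":0,"fingers":0.33},
  ],
)

```text
clock: 24.52
eef_pos: [504.2, -267.5, 223.8]
tool_rot: [-2.708, 1.568, -0.514]
force: [-0.5, 0.6, -1.0]
width: 57.0
```

```bash
python3 - <<'E'
from h import *
q=P(); print(instd(q.p))
i=save('scene','scene17'); j=save('top','top17'); cv2.imwrite('pics/z20.png',cv2.resize(i[110:270,300:480],(675,600),interpolation=2)[:,:,::-1]);cv2.imwrite('pics/z19.png',cv2.resize(j[200:335,160:340],(800,600),interpolation=2)[:,:,::-1])
E
```

```text
t 24.52 p [ 504.2 -267.5  223.8] phi 125.7 tilt 0.16 F [-0.5  0.6 -1. ] w 57.0 q6 2.38
[ 1.92482177 -0.97553665]
```

View pics/z19.png

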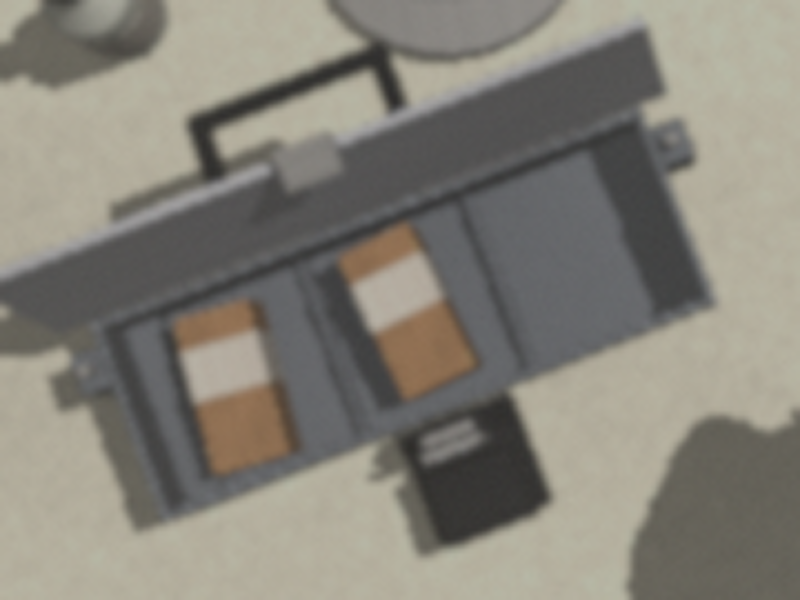

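View pics/scene17.png

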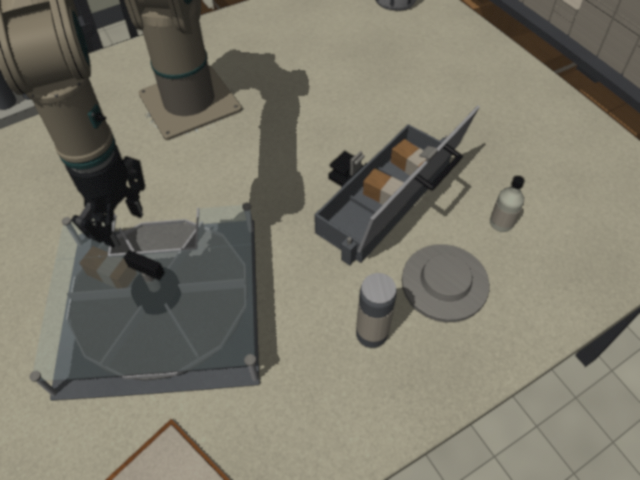

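```bash
python3 - <<'E'
from h import *
z=lambda L:[(160+x/4.444,200+y/4.444) for x,y in L]
for L in ([(340,260),(410,222),(478,362),(408,398)],[(172,320),(250,298),(297,452),(210,475)]):
    c,a,s=rect(z(L),49); print(c,inbox(c),a,s)
q=P(); q.go([514,242.5,130],116.1,f=.33)
E
```

```text
[516.41547 242.96191] [ 0.50363564 -0.97780739] 25.883255 (89.70878601074219, 45.4973258972168)
[475.29865 344.222  ] [ -2.35664678 108.27425765] 14.0084305 (91.96595764160156, 50.97700881958008)
t 24.62 p [ 505.5 -268.   225. ] phi 125.7 tilt 0.41 F [-0.1 -0.2 -1.1] w 57.4 q6 2.38
{"dx":0.0124,"dy":-0.0406,"dz":0.0547,"wx":0.16,"wy":-0.006,"wz":0.003,"fingers":0.33},
{"dx":0.0125,"dy":-0.0397,"dz":0.0554,"wx":0.16,"wy":-0.006,"wz":0.003,"fingers":0.33},
{"dx":0.0125,"dy":-0.0387,"dz":0.056,"wx":0.16,"wy":-0.006,"wz":0.003,"fingers":0.33},
{"dx":0.0125,"dy":-0.0378,"dz":0.0567,"wx":0.16,"wy":-0.006,"wz":0.003,"fingers":0.33},
{"dx":0.0125,"dy":-0.0368,"dz":0.0573,"wx":0.16,"wy":-0.006,"wz":0.003,"fingers":0.33}
--
{"dx":0.0126,"dy":-0.0359,"dz":0.0579,"wx":0.16,"wy":-0.006,"wz":0.003,"fingers":0.33},
{"dx":0.0126,"dy":-0.0349,"dz":0.0585,"wx":0.16,"wy":-0.006,"wz":0.003,"fingers":0.33},
{"dx":0.0126,"dy":-0.0339,"dz":0.059,"wx":0.16,"wy":-0.006,"wz":0.003,"fingers":0.33},
{"dx":0.0126,"dy":-0.0329,"dz":0.0596,"wx":0.16,"wy":-0.006,"wz":0.003,"fingers":0.33},
{"dx":0.0127,"dy":-0.0319,"dz":0.0601,"wx":0.16,"wy":-0.006,"wz":0.003,"fingers":0.33}
--
== [513.9 242.5 130. ]
```

Emit:
servo_tool(
  rows=[
    {"dx":0,"dy":-0.0406,"dz":0.0547,"wx":0.16,"wy":0,"wz":0,"fingers":0.33},
    {"dx":0,"dy":-0.0397,"dz":0.0554,"wx":0.16,"wy":0,"wz":0,"fingers":0.33},
    {"dx":0,"dy":-0.0387,"dz":0.056,"wx":0.16,"wy":0,"wz":0,"fingers":0.33},
    {"dx":0.01,"dy":-0.0378,"dz":0.0567,"wx":0.16,"wy":0,"wz":0,"fingers":0.33},
    {"dx":0.01,"dy":-0.0368,"dz":0.0573,"wx":0.16,"wy":0,"wz":0,"fingers":0.33},
  ],
)

```text
clock: 25.25
eef_pos: [506.7, -10.3, 205.6]
tool_rot: [1.358, 1.57, -2.816]
force: [1.2, -0.6, 1.1]
width: 57.0
```

Emit:
servo_tool(
  rows=[
    {"dx":0.02,"dy":-0.036,"dz":0.058,"wx":0.16,"wy":0,"wz":0,"fingers":0.33},
    {"dx":0.02,"dy":-0.035,"dz":0.0585,"wx":0.16,"wy":0,"wz":0,"fingers":0.33},
    {"dx":0.02,"dy":-0.034,"dz":0.059,"wx":0.16,"wy":0,"wz":0,"fingers":0.33},
    {"dx":0.02,"dy":-0.033,"dz":0.0595,"wx":0.16,"wy":0,"wz":0,"fingers":0.33},
    {"dx":0.02,"dy":-0.032,"dz":0.06,"wx":0.16,"wy":0,"wz":0,"fingers":0.33},
  ],
)

```text
clock: 25.88
eef_pos: [511.1, 244.9, 130.0]
tool_rot: [2.021, 1.569, -2.236]
force: [0.3, 0.0, -0.0]
width: 57.3
```

Emit:
servo_tool(
  rows=[
    {"dx":0,"dy":0,"dz":0,"wx":0,"wy":0,"wz":0,"fingers":0.33},
    {"dx":0,"dy":0,"dz":0,"wx":0,"wy":0,"wz":0,"fingers":0.33},
    {"dx":0,"dy":0,"dz":0,"wx":0,"wy":0,"wz":0,"fingers":0.33},
  ],
)

```text
clock: 26.25
eef_pos: [511.8, 242.0, 131.4]
tool_rot: [2.593, 1.569, -1.666]
force: [0.4, -0.3, 0.4]
width: 57.0
```

```bash
python3 - <<'E'
from h import *
q=P(); q.go([515,242.8,19],116,f=.33)
i=save('scene','scene18'); cv2.imwrite('pics/z21.png',cv2.resize(i[110:270,300:480],(675,600),interpolation=2)[:,:,::-1])
E
```

```text
t 26.25 p [511.8 242.  131.4] phi 116.0 tilt 0.07 F [ 0.4 -0.3  0.4] w 57.0 q6 1.26
{"dx":0.05,"dy":-0.0014,"dz":-0.0003,"wx":-0.001,"wy":-0.004,"wz":-0.002,"fingers":0.33},
{"dx":0.05,"dy":-0.0014,"dz":-0.0003,"wx":-0.001,"wy":-0.004,"wz":-0.002,"fingers":0.33},
{"dx":0.05,"dy":-0.0014,"dz":-0.0003,"wx":-0.001,"wy":-0.004,"wz":-0.002,"fingers":0.33},
== [515.  242.7  18.9]
```

View pics/z21.png

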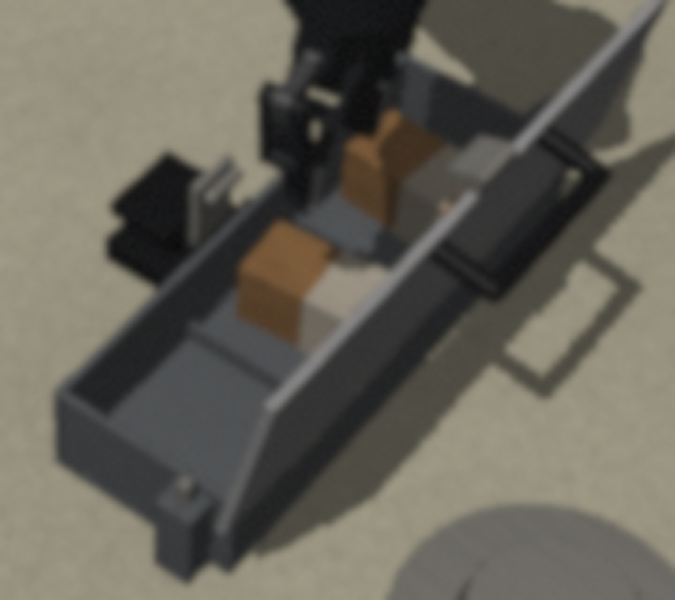

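Emit:
servo_tool(
  rows=[
    {"dx":0.05,"dy":-0.002,"dz":0,"wx":0,"wy":0,"wz":0,"fingers":0.33},
    {"dx":0.045,"dy":-0.001,"dz":0,"wx":0,"wy":0,"wz":0,"fingers":0.33},
    {"dx":0.03,"dy":0,"dz":0,"wx":0,"wy":0,"wz":0,"fingers":0.33},
    {"dx":0.02,"dy":0,"dz":0,"wx":0,"wy":0,"wz":0,"fingers":0.33},
    {"dx":0.005,"dy":0,"dz":0,"wx":0,"wy":0,"wz":0,"fingers":0.33},
  ],
)

```text
clock: 26.92
eef_pos: [513.5, 244.2, 18.6]
tool_rot: [1.846, 1.57, -2.411]
force: [0.7, -0.4, 0.3]
width: 57.0
```

Emit:
servo_tool(
  rows=[
    {"dx":0,"dy":0,"dz":0,"wx":0,"wy":0,"wz":0,"fingers":0.33},
  ],
)

```text
clock: 27.05
eef_pos: [513.9, 245.0, 19.5]
tool_rot: [-1.519, 1.57, 0.507]
force: [0.5, 0.4, -0.3]
width: 57.3
```

```bash
python3 - <<'E'
from h import *
q=P()
i=save('scene','scene19'); cv2.imwrite('pics/z22.png',cv2.resize(i[110:270,300:480],(675,600),interpolation=2)[:,:,::-1])
E
```

```text
t 27.05 p [513.9 245.   19.5] phi 116.1 tilt 0.04 F [ 0.5  0.4 -0.3] w 57.3 q6 1.19
```

View pics/z22.png

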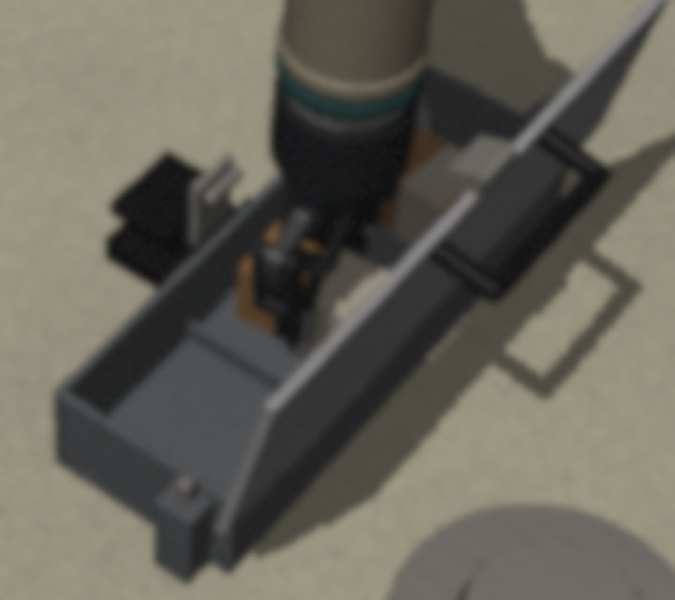

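Emit:
servo_tool(
  rows=[
    {"dx":0.003,"dy":0,"dz":0,"wx":0,"wy":0,"wz":0,"fingers":0.33},
    {"dx":0,"dy":0,"dz":0,"wx":0,"wy":0,"wz":0,"fingers":1},
    {"dx":0,"dy":0,"dz":0,"wx":0,"wy":0,"wz":0,"fingers":1},
    {"dx":0,"dy":0,"dz":0,"wx":0,"wy":0,"wz":0,"fingers":1},
    {"dx":0,"dy":0,"dz":0,"wx":0,"wy":0,"wz":0,"fingers":1},
  ],
)

```text
clock: 27.72
eef_pos: [513.9, 245.3, 17.5]
tool_rot: [-1.541, 1.57, 0.485]
force: [-0.5, -0.8, 6.1]
width: 43.5
```

Emit:
servo_tool(
  rows=[
    {"dx":-0.02,"dy":0,"dz":0,"wx":0,"wy":0,"wz":0,"fingers":1},
    {"dx":-0.05,"dy":0,"dz":0,"wx":0,"wy":0,"wz":0,"fingers":1},
    {"dx":-0.07,"dy":0,"dz":0,"wx":0,"wy":0,"wz":0,"fingers":1},
    {"dx":-0.06,"dy":0,"dz":0,"wx":0,"wy":0,"wz":0,"fingers":1},
    {"dx":0,"dy":0,"dz":0,"wx":0,"wy":0,"wz":0,"fingers":1},
  ],
)

```text
clock: 28.35
eef_pos: [515.5, 246.3, 170.9]
tool_rot: [-1.538, 1.563, 0.488]
force: [0.6, 1.0, -2.2]
width: 43.4
```

```bash
python3 - <<'E'
from h import *
q=P(); t=std(-110,0,165)
q.go([t[0],t[1],168],65.8,f=1,step=58)
i=save('scene','scene20'); cv2.imwrite('pics/z23.png',cv2.resize(i[60:270,260:500],(640,560))[:,:,::-1])
E
```

```text
t 28.35 p [515.5 246.3 170.9] phi 116.1 tilt 0.44 F [ 0.6  1.  -2.2] w 43.4 q6 1.28
{"dx":0.0001,"dy":0.0455,"dz":-0.0548,"wx":0.932,"wy":0.004,"wz":0.007,"fingers":1},
{"dx":0.0001,"dy":0.0399,"dz":-0.0589,"wx":0.932,"wy":0.004,"wz":0.007,"fingers":1},
{"dx":0.0002,"dy":0.034,"dz":-0.0625,"wx":0.932,"wy":0.004,"wz":0.007,"fingers":1},
{"dx":0.0002,"dy":0.0277,"dz":-0.0656,"wx":0.932,"wy":0.004,"wz":0.007,"fingers":1},
{"dx":0.0003,"dy":0.0212,"dz":-0.0679,"wx":0.932,"wy":0.004,"wz":0.007,"fingers":1}
--
{"dx":0.0003,"dy":0.0145,"dz":-0.0697,"wx":0.932,"wy":0.004,"wz":0.007,"fingers":1},
{"dx":0.0003,"dy":0.0076,"dz":-0.0708,"wx":0.932,"wy":0.004,"wz":0.007,"fingers":1},
{"dx":0.0004,"dy":0.0007,"dz":-0.0712,"wx":0.932,"wy":0.004,"wz":0.007,"fingers":1},
{"dx":0.0004,"dy":-0.0062,"dz":-0.0709,"wx":0.932,"wy":0.004,"wz":0.007,"fingers":1},
== [ 402.6 -220.7  168. ]
```

View pics/z23.png

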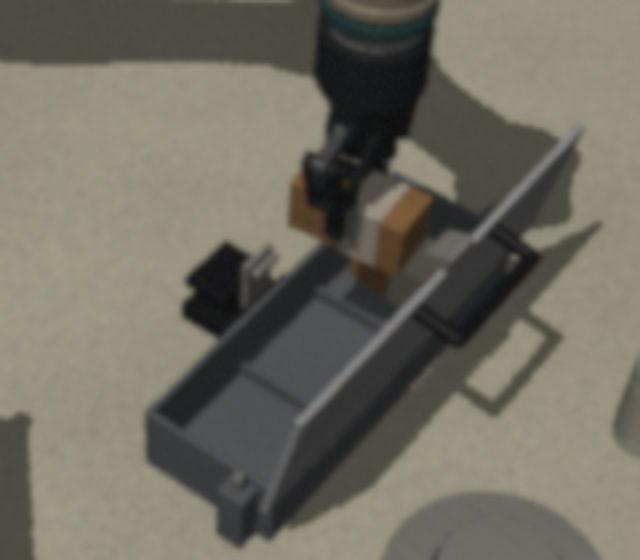

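Held level (crop (360,215)). Carry over.

Emit:
servo_tool(
  rows=[
    {"dx":0,"dy":0.0455,"dz":-0.055,"wx":0.93,"wy":0,"wz":0,"fingers":1},
    {"dx":0,"dy":0.04,"dz":-0.059,"wx":0.93,"wy":0,"wz":0,"fingers":1},
    {"dx":0,"dy":0.034,"dz":-0.0625,"wx":0.93,"wy":0,"wz":0,"fingers":1},
    {"dx":0,"dy":0.028,"dz":-0.0655,"wx":0.93,"wy":0,"wz":0,"fingers":1},
    {"dx":0,"dy":0.021,"dz":-0.068,"wx":0.93,"wy":0,"wz":0,"fingers":1},
  ],
)

```text
clock: 29.02
eef_pos: [448.9, -16.4, 165.6]
tool_rot: [1.664, 1.568, -3.082]
force: [0.8, -0.4, -3.2]
width: 43.2
```

Emit:
servo_tool(
  rows=[
    {"dx":0,"dy":0.0145,"dz":-0.07,"wx":0.93,"wy":0,"wz":0,"fingers":1},
    {"dx":0,"dy":0.0075,"dz":-0.071,"wx":0.93,"wy":0,"wz":0,"fingers":1},
    {"dx":0,"dy":0.0005,"dz":-0.071,"wx":0.93,"wy":0,"wz":0,"fingers":1},
    {"dx":0,"dy":-0.006,"dz":-0.071,"wx":0.93,"wy":0,"wz":0,"fingers":1},
    {"dx":0,"dy":0,"dz":0,"wx":0,"wy":0,"wz":0,"fingers":1},
  ],
)

```text
clock: 29.65
eef_pos: [398.0, -226.8, 165.5]
tool_rot: [2.252, 1.567, -2.89]
force: [-0.6, 0.9, -1.9]
width: 43.2
```

Emit:
servo_tool(
  rows=[
    {"dx":0,"dy":0,"dz":0,"wx":0,"wy":0,"wz":0,"fingers":1},
    {"dx":0,"dy":0,"dz":0,"wx":0,"wy":0,"wz":0,"fingers":1},
  ],
)

```text
clock: 29.9
eef_pos: [401.0, -221.0, 166.3]
tool_rot: [1.129, 1.569, 2.282]
force: [0.7, -0.5, -2.6]
width: 43.3
```

```bash
python3 - <<'E'
from h import *
q=P(); t=std(-107,0,150); print(instd(q.p))
q.go([t[0],t[1],35.5],65.8,f=1)
i=save('scene','scene21'); cv2.imwrite('pics/z24.png',cv2.resize(i[130:405,20:270],(545,600),interpolation=2)[:,:,::-1])
E
```

```text
t 29.9 p [ 401.  -221.   166.3] phi 66.1 tilt 0.1 F [ 0.7 -0.5 -2.6] w 43.3 q6 1.49
[-111.24499614   -0.83023567]
{"dx":0.0581,"dy":-0.002,"dz":0.0003,"wx":0.015,"wy":0.002,"wz":-0.005,"fingers":1},
{"dx":0.0581,"dy":-0.0019,"dz":0.0003,"wx":0.015,"wy":0.002,"wz":-0.005,"fingers":1},
{"dx":0.0581,"dy":-0.0019,"dz":0.0003,"wx":0.015,"wy":0.002,"wz":-0.005,"fingers":1},
== [ 405.1 -222.    35.6]
```

View pics/z24.png

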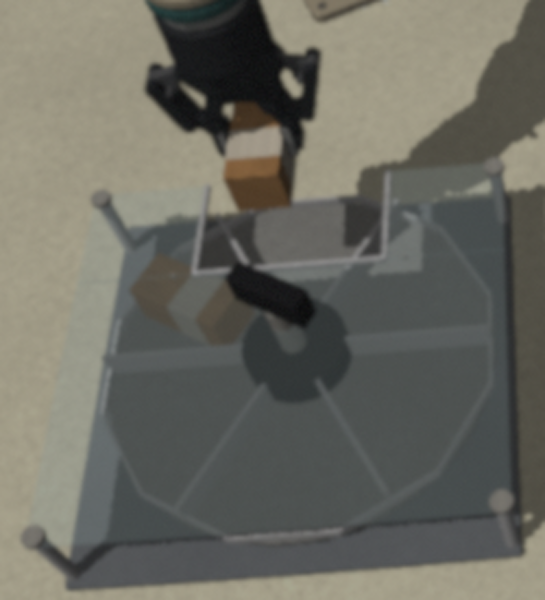

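Emit:
servo_tool(
  rows=[
    {"dx":0.055,"dy":-0.002,"dz":0,"wx":0,"wy":0,"wz":0,"fingers":1},
    {"dx":0.05,"dy":-0.002,"dz":0,"wx":0,"wy":0,"wz":0,"fingers":1},
    {"dx":0.035,"dy":-0.002,"dz":0,"wx":0,"wy":0,"wz":0,"fingers":1},
    {"dx":0.022,"dy":0,"dz":0,"wx":0,"wy":0,"wz":0,"fingers":1},
    {"dx":0.01,"dy":0,"dz":0,"wx":0,"wy":0,"wz":0,"fingers":1},
  ],
)

```text
clock: 30.58
eef_pos: [405.1, -223.3, 36.9]
tool_rot: [1.297, 1.569, 2.449]
force: [-0.0, 0.3, -2.1]
width: 43.2
```

Emit:
servo_tool(
  rows=[
    {"dx":0.002,"dy":0,"dz":0,"wx":0,"wy":0,"wz":0,"fingers":1},
    {"dx":0,"dy":0,"dz":0,"wx":0,"wy":0,"wz":0,"fingers":1},
  ],
)

```text
clock: 30.82
eef_pos: [405.6, -224.4, 36.8]
tool_rot: [-1.505, 1.57, -0.354]
force: [-0.2, -0.5, -2.3]
width: 43.3
```

Emit:
servo_tool(
  rows=[
    {"dx":0.003,"dy":0,"dz":0,"wx":0,"wy":0,"wz":0,"fingers":1},
    {"dx":0,"dy":0,"dz":0,"wx":0,"wy":0,"wz":0,"fingers":1},
    {"dx":0,"dy":0,"dz":0,"wx":0,"wy":0,"wz":0,"fingers":0.25},
    {"dx":0,"dy":0,"dz":0,"wx":0,"wy":0,"wz":0,"fingers":0.25},
    {"dx":0,"dy":0,"dz":0,"wx":0,"wy":0,"wz":0,"fingers":0.25},
  ],
)

```text
clock: 31.45
eef_pos: [405.1, -224.5, 34.1]
tool_rot: [-1.782, 1.571, -0.632]
force: [0.0, 0.1, -0.4]
width: 64.1
```

Emit:
servo_tool(
  rows=[
    {"dx":-0.06,"dy":0,"dz":0,"wx":0,"wy":0,"wz":0,"fingers":0.25},
    {"dx":-0.08,"dy":0,"dz":0,"wx":0,"wy":0,"wz":0,"fingers":0.25},
    {"dx":-0.08,"dy":0,"dz":0,"wx":0,"wy":0,"wz":0,"fingers":0.25},
    {"dx":0,"dy":0,"dz":0,"wx":1,"wy":0,"wz":0,"fingers":0},
    {"dx":0,"dy":0,"dz":0,"wx":1,"wy":0,"wz":0,"fingers":0},
  ],
)

```text
clock: 32.08
eef_pos: [405.3, -224.7, 200.1]
tool_rot: [-1.389, 1.569, -0.452]
force: [-0.1, -0.7, -0.1]
width: 85.3
```

Emit:
servo_tool(
  rows=[
    {"dx":0,"dy":0,"dz":0,"wx":1,"wy":0,"wz":0,"fingers":0},
    {"dx":0,"dy":0,"dz":0,"wx":1,"wy":0,"wz":0,"fingers":0},
    {"dx":0,"dy":0,"dz":0,"wx":1,"wy":0,"wz":0,"fingers":0},
    {"dx":0,"dy":0,"dz":0,"wx":1,"wy":0,"wz":0,"fingers":0},
    {"dx":0,"dy":0,"dz":0,"wx":1,"wy":0,"wz":0,"fingers":0},
  ],
)

```text
clock: 32.7
eef_pos: [404.9, -224.4, 199.0]
tool_rot: [2.183, 1.571, 2.596]
force: [-0.4, 0.3, -0.9]
width: 85.3
```

Emit:
servo_tool(
  rows=[
    {"dx":0,"dy":0,"dz":0,"wx":1,"wy":0,"wz":0,"fingers":0},
    {"dx":0,"dy":0,"dz":0,"wx":1,"wy":0,"wz":0,"fingers":0},
    {"dx":0,"dy":0,"dz":0,"wx":1,"wy":0,"wz":0,"fingers":0},
    {"dx":0,"dy":0,"dz":0,"wx":1,"wy":0,"wz":0,"fingers":0},
    {"dx":0,"dy":0,"dz":0,"wx":1,"wy":0,"wz":0,"fingers":0},
  ],
)

```text
clock: 33.33
eef_pos: [404.9, -224.3, 199.0]
tool_rot: [2.427, 1.571, 2.317]
force: [-0.1, 0.3, 0.8]
width: 85.8
```

Emit:
servo_tool(
  rows=[
    {"dx":0,"dy":0,"dz":0,"wx":1,"wy":0,"wz":0,"fingers":0},
    {"dx":0,"dy":0,"dz":0,"wx":1,"wy":0,"wz":0,"fingers":0},
    {"dx":0,"dy":0,"dz":0,"wx":1,"wy":0,"wz":0,"fingers":0},
    {"dx":0,"dy":0,"dz":0,"wx":1,"wy":0,"wz":0,"fingers":0},
    {"dx":0,"dy":0,"dz":0,"wx":1,"wy":0,"wz":0,"fingers":0},
  ],
)

```text
clock: 33.95
eef_pos: [404.9, -224.3, 199.0]
tool_rot: [2.856, 1.57, 2.223]
force: [0.1, 0.4, 0.1]
width: 85.4
```

```bash
python3 - <<'E'
from h import *
q=P(); print(instd(q.p)); t=std(0,0,190)
i=save('scene','scene22'); cv2.imwrite('pics/z25.png',cv2.resize(i[130:405,20:270],(545,600),interpolation=2)[:,:,::-1])
q.go(t,-54.2,f=0)
E
```

```text
t 33.95 p [ 404.9 -224.3  199. ] phi -36.3 tilt 0.02 F [0.1 0.4 0.1] w 85.4 q6 0.06
[-106.33124044   -2.27702775]
{"dx":0.003,"dy":0.0082,"dz":0.0345,"wx":0.746,"wy":-0.001,"wz":-0,"fingers":0},
{"dx":0.003,"dy":0.0108,"dz":0.0338,"wx":0.746,"wy":-0.001,"wz":-0,"fingers":0},
{"dx":0.003,"dy":0.0134,"dz":0.0328,"wx":0.746,"wy":-0.001,"wz":-0,"fingers":0},
{"dx":0.003,"dy":0.016,"dz":0.0317,"wx":0.746,"wy":-0.001,"wz":-0,"fingers":0},
== [ 502.8 -265.9  190. ]
```

View pics/z25.png

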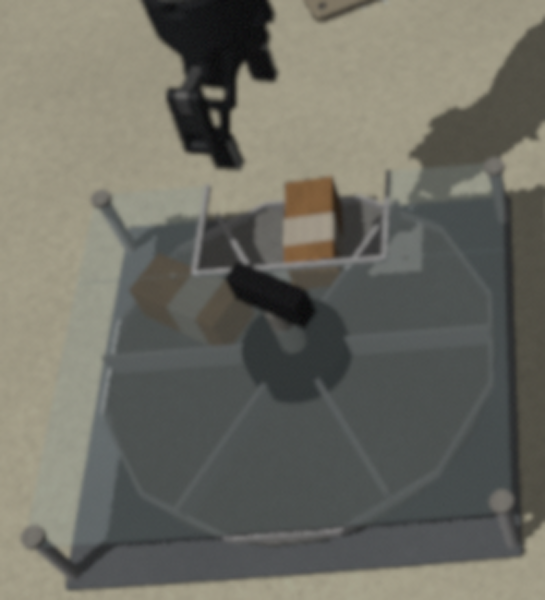

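Emit:
servo_tool(
  rows=[
    {"dx":0,"dy":0.008,"dz":0.0345,"wx":0.75,"wy":0,"wz":0,"fingers":0},
    {"dx":0,"dy":0.011,"dz":0.034,"wx":0.75,"wy":0,"wz":0,"fingers":0},
    {"dx":0,"dy":0.0135,"dz":0.033,"wx":0.75,"wy":0,"wz":0,"fingers":0},
    {"dx":0.01,"dy":0.016,"dz":0.032,"wx":0.75,"wy":0,"wz":0,"fingers":0},
    {"dx":0,"dy":0,"dz":0,"wx":0,"wy":0,"wz":0,"fingers":0},
  ],
)

```text
clock: 34.62
eef_pos: [504.6, -266.2, 190.7]
tool_rot: [-1.738, 1.57, -2.68]
force: [-0.6, -0.3, -0.5]
width: 85.1
```

Emit:
servo_tool(
  rows=[
    {"dx":0,"dy":0,"dz":0,"wx":0,"wy":0,"wz":0,"fingers":0},
    {"dx":0,"dy":0,"dz":0,"wx":0,"wy":0,"wz":0,"fingers":0},
  ],
)

```text
clock: 34.88
eef_pos: [502.6, -265.8, 191.8]
tool_rot: [-3.112, 1.57, 2.227]
force: [0.2, -0.0, -0.1]
width: 85.5
```

```bash
python3 - <<'E'
from h import *
q=P(); t=std(0,0,108)
q.go(t,-54.2,f=0)
E
```

```text
t 34.88 p [ 502.6 -265.8  191.8] phi -54.1 tilt 0.04 F [ 0.2 -0.  -0.1] w 85.5 q6 -0.2
{"dx":0.0558,"dy":0.0001,"dz":0.0001,"wx":0.009,"wy":-0.004,"wz":0,"fingers":0},
{"dx":0.0558,"dy":0.0001,"dz":0.0001,"wx":0.009,"wy":-0.004,"wz":0,"fingers":0},
== [ 502.8 -265.8  108.1]
```

Emit:
servo_tool(
  rows=[
    {"dx":0.05,"dy":0,"dz":0,"wx":0,"wy":0,"wz":0,"fingers":0},
    {"dx":0.035,"dy":0,"dz":0,"wx":0,"wy":0,"wz":0,"fingers":0},
    {"dx":0.025,"dy":0,"dz":0,"wx":0,"wy":0,"wz":0,"fingers":0},
    {"dx":0,"dy":0,"dz":0,"wx":0,"wy":0,"wz":0,"fingers":0},
  ],
)

```text
clock: 35.38
eef_pos: [502.2, -265.4, 108.2]
tool_rot: [-2.748, 1.568, 2.591]
force: [-0.6, 0.2, 0.1]
width: 85.3
```

Emit:
servo_tool(
  rows=[
    {"dx":0,"dy":0,"dz":0,"wx":0,"wy":0,"wz":0,"fingers":1},
    {"dx":0,"dy":0,"dz":0,"wx":0,"wy":0,"wz":0,"fingers":1},
    {"dx":0,"dy":0,"dz":0,"wx":0,"wy":0,"wz":0,"fingers":1},
    {"dx":0,"dy":0,"dz":0,"wx":0,"wy":0,"wz":0,"fingers":1},
    {"dx":0,"dy":0,"dz":0,"wx":0,"wy":0,"wz":0,"fingers":1},
  ],
)

```text
clock: 36.0
eef_pos: [503.3, -265.4, 109.7]
tool_rot: [2.673, 1.569, 1.728]
force: [-2.1, 2.0, 5.7]
width: 19.0
```

Emit:
servo_tool(
  rows=[
    {"dx":0,"dy":0,"dz":0,"wx":-1,"wy":0,"wz":0,"fingers":1},
    {"dx":0,"dy":0,"dz":0,"wx":-1,"wy":0,"wz":0,"fingers":1},
    {"dx":0,"dy":0,"dz":0,"wx":-1,"wy":0,"wz":0,"fingers":1},
    {"dx":0,"dy":0,"dz":0,"wx":-1,"wy":0,"wz":0,"fingers":1},
    {"dx":0,"dy":0,"dz":0,"wx":-1,"wy":0,"wz":0,"fingers":1},
  ],
)

```text
clock: 36.62
eef_pos: [503.0, -265.2, 109.7]
tool_rot: [2.466, 1.569, 2.048]
force: [-2.3, 2.9, 6.4]
width: 18.9
```

Emit:
servo_tool(
  rows=[
    {"dx":0,"dy":0,"dz":0,"wx":-1,"wy":0,"wz":0,"fingers":1},
    {"dx":0,"dy":0,"dz":0,"wx":-1,"wy":0,"wz":0,"fingers":1},
    {"dx":0,"dy":0,"dz":0,"wx":-1,"wy":0,"wz":0,"fingers":1},
    {"dx":0,"dy":0,"dz":0,"wx":-1,"wy":0,"wz":0,"fingers":1},
    {"dx":0,"dy":0,"dz":0,"wx":-1,"wy":0,"wz":0,"fingers":1},
  ],
)

```text
clock: 37.25
eef_pos: [502.6, -265.1, 109.7]
tool_rot: [2.325, 1.568, 2.431]
force: [-2.6, 2.8, 7.3]
width: 19.4
```

Emit:
servo_tool(
  rows=[
    {"dx":0,"dy":0,"dz":0,"wx":0,"wy":0,"wz":0,"fingers":1},
    {"dx":0,"dy":0,"dz":0,"wx":0,"wy":0,"wz":0,"fingers":1},
  ],
)

```text
clock: 37.5
eef_pos: [502.6, -265.1, 109.7]
tool_rot: [2.246, 1.568, 2.348]
force: [-3.9, 2.7, 6.9]
width: 19.1
```

```bash
python3 - <<'E'
from h import *
q=P()
i=save('scene','scene23'); cv2.imwrite('pics/z26.png',cv2.resize(i[130:405,20:270],(545,600),interpolation=2)[:,:,::-1])
E
```

```text
t 37.5 p [ 502.6 -265.1  109.7] phi 5.9 tilt 0.14 F [-3.9  2.7  6.9] w 19.1 q6 0.61
```

View pics/z26.png

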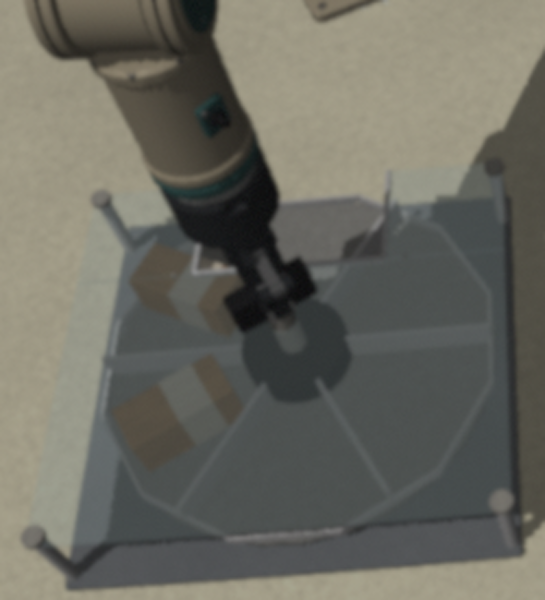

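Emit:
servo_tool(
  rows=[
    {"dx":0,"dy":0,"dz":0,"wx":0,"wy":0,"wz":0,"fingers":0.33},
    {"dx":0,"dy":0,"dz":0,"wx":0,"wy":0,"wz":0,"fingers":0.33},
    {"dx":-0.04,"dy":0,"dz":0,"wx":0,"wy":0,"wz":0,"fingers":0.33},
    {"dx":-0.07,"dy":0,"dz":0,"wx":0,"wy":0,"wz":0,"fingers":0.33},
    {"dx":-0.04,"dy":0,"dz":0,"wx":0,"wy":0,"wz":0,"fingers":0.33},
  ],
)

```text
clock: 38.17
eef_pos: [504.5, -266.8, 223.9]
tool_rot: [-0.633, 1.568, -0.53]
force: [-0.2, -0.3, 1.1]
width: 57.4
```

```bash
python3 - <<'E'
from h import *
q=P()
i=save('scene','scene24'); j=save('top','top24'); cv2.imwrite('pics/z27.png',cv2.resize(j[200:335,160:340],(800,600),interpolation=2)[:,:,::-1])
q.go([475,344,160],104.0,f=.33)
E
```

```text
t 38.17 p [ 504.5 -266.8  223.9] phi 5.9 tilt 0.19 F [-0.2 -0.3  1.1] w 57.4 q6 0.59
{"dx":0.0056,"dy":0.0543,"dz":0.0029,"wx":0.91,"wy":0.002,"wz":-0,"fingers":0.33},
{"dx":0.0056,"dy":0.0543,"dz":-0.0022,"wx":0.91,"wy":0.002,"wz":-0,"fingers":0.33},
{"dx":0.0056,"dy":0.0539,"dz":-0.0074,"wx":0.91,"wy":0.002,"wz":-0,"fingers":0.33},
{"dx":0.0056,"dy":0.0529,"dz":-0.0125,"wx":0.91,"wy":0.002,"wz":-0,"fingers":0.33},
{"dx":0.0056,"dy":0.0515,"dz":-0.0175,"wx":0.91,"wy":0.002,"wz":-0,"fingers":0.33}
--
{"dx":0.0056,"dy":0.0496,"dz":-0.0223,"wx":0.91,"wy":0.002,"wz":-0,"fingers":0.33},
{"dx":0.0056,"dy":0.0472,"dz":-0.0269,"wx":0.91,"wy":0.002,"wz":-0,"fingers":0.33},
{"dx":0.0056,"dy":0.0445,"dz":-0.0313,"wx":0.91,"wy":0.002,"wz":-0,"fingers":0.33},
{"dx":0.0056,"dy":0.0413,"dz":-0.0354,"wx":0.91,"wy":0.002,"wz":-0,"fingers":0.33},
{"dx":0.0056,"dy":0.0377,"dz":-0.0391,"wx":0.91,"wy":0.002,"wz":-0,"fingers":0.33}
--
{"dx":0.0056,"dy":0.0339,"dz":-0.0425,"wx":0.91,"wy":0.002,"wz":-0,"fingers":0.33},
{"dx":0.0056,"dy":0.0296,"dz":-0.0456,"wx":0.91,"wy":0.002,"wz":-0,"fingers":0.33},
{"dx":0.0056,"dy":0.0252,"dz":-0.0482,"wx":0.91,"wy":0.002,"wz":-0,"fingers":0.33},
{"dx":0.0057,"dy":0.0205,"dz":-0.0504,"wx":0.91,"wy":0.002,"wz":-0,"fingers":0.33},
{"dx":0.0057,"dy":0.0156,"dz":-0.0521,"wx":0.91,"wy":0.002,"wz":-0,"fingers":0.33}
--
== [474.9 344.1 160. ]
```

View pics/z27.png

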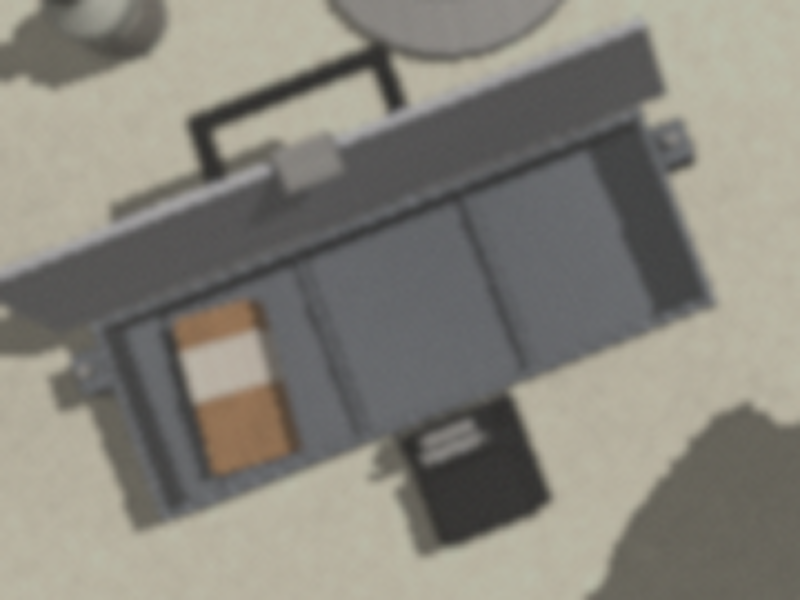

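View pics/scene24.png

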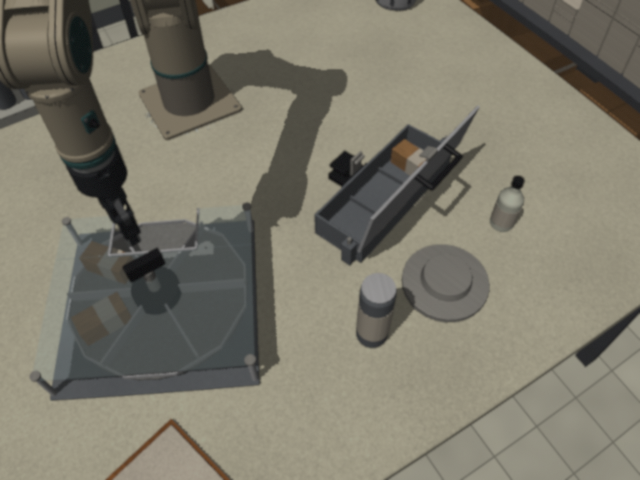

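```bash
python3 - <<'E'
from h import *
j=cv2.imread('pics/top24.png'); cv2.imwrite('pics/z28.png',cv2.resize(j[260:312,192:232],(460,598),interpolation=cv2.INTER_CUBIC))
i=cv2.imread('pics/scene24.png'); cv2.imwrite('pics/z29.png',cv2.resize(i[125:185,375:445],(700,600),interpolation=cv2.INTER_CUBIC))
# predicted top corners for candidate
for (cx,cy,a) in((475.3,344.2,14.),(474.7,346.6,14.)):
    c,s=np.cos(np.radians(a)),np.sin(np.radians(a))
    for n,o,k in(('top',(192,260),11.5),('scene',(375,125),10)):
        print(n,[((proj(n,[cx+c*u-s*v,cy+s*u+c*v,49])-o)*k).round(0).tolist() for u,v in((46,22),(46,-22),(-46,-22),(-46,22))])
E
```

```text
top [[87.0, 133.0], [279.0, 81.0], [380.0, 486.0], [186.0, 538.0]]
scene [[611.0, 354.0], [485.0, 458.0], [163.0, 239.0], [291.0, 141.0]]
top [[76.0, 136.0], [269.0, 84.0], [369.0, 489.0], [175.0, 541.0]]
scene [[618.0, 348.0], [492.0, 452.0], [170.0, 233.0], [298.0, 135.0]]
```

View pics/z28.png

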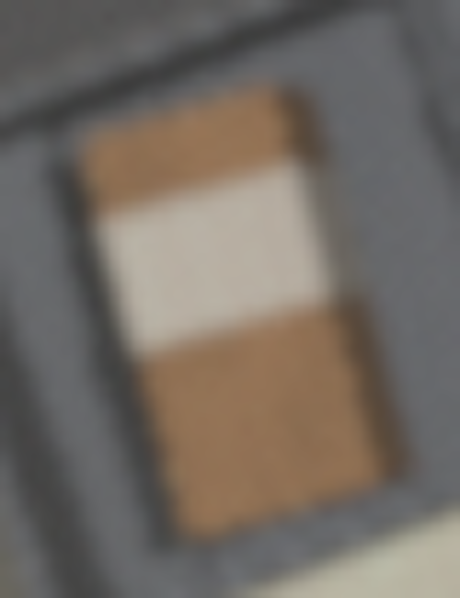

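View pics/z29.png

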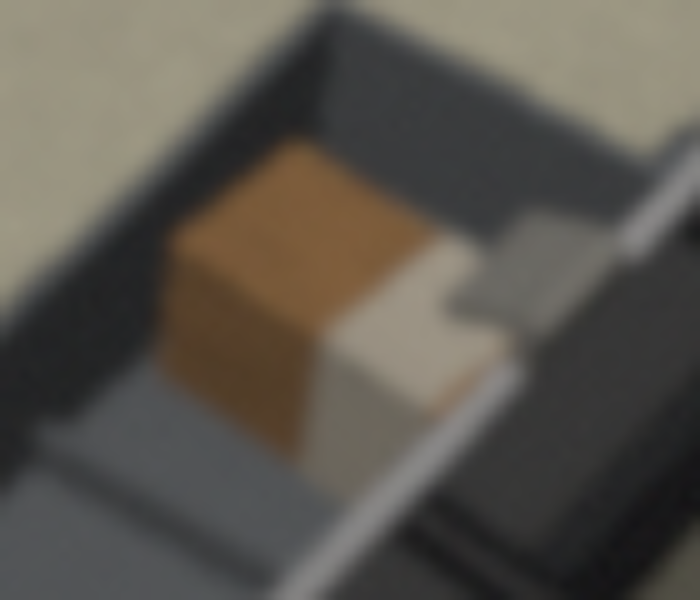

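Emit:
servo_tool(
  rows=[
    {"dx":0,"dy":0.0543,"dz":0.003,"wx":0.91,"wy":0,"wz":0,"fingers":0.33},
    {"dx":0,"dy":0.0543,"dz":-0.002,"wx":0.91,"wy":0,"wz":0,"fingers":0.33},
    {"dx":0,"dy":0.054,"dz":-0.0075,"wx":0.91,"wy":0,"wz":0,"fingers":0.33},
    {"dx":0,"dy":0.053,"dz":-0.0125,"wx":0.91,"wy":0,"wz":0,"fingers":0.33},
    {"dx":0,"dy":0.0515,"dz":-0.0175,"wx":0.91,"wy":0,"wz":0,"fingers":0.33},
  ],
)

```text
clock: 38.9
eef_pos: [493.3, -61.0, 220.7]
tool_rot: [-2.64, 1.57, -3.017]
force: [0.4, -0.4, -0.4]
width: 57.2
```

Emit:
servo_tool(
  rows=[
    {"dx":0,"dy":0.0495,"dz":-0.0225,"wx":0.91,"wy":0,"wz":0,"fingers":0.33},
    {"dx":0,"dy":0.047,"dz":-0.027,"wx":0.91,"wy":0,"wz":0,"fingers":0.33},
    {"dx":0,"dy":0.0445,"dz":-0.0315,"wx":0.91,"wy":0,"wz":0,"fingers":0.33},
    {"dx":0,"dy":0.041,"dz":-0.0355,"wx":0.91,"wy":0,"wz":0,"fingers":0.33},
    {"dx":0,"dy":0.0375,"dz":-0.039,"wx":0.91,"wy":0,"wz":0,"fingers":0.33},
  ],
)

```text
clock: 39.52
eef_pos: [482.7, 142.1, 220.7]
tool_rot: [-1.55, 1.57, -2.403]
force: [1.8, 0.3, -1.2]
width: 57.1
```

Emit:
servo_tool(
  rows=[
    {"dx":0.005,"dy":0.034,"dz":-0.0425,"wx":0.91,"wy":0,"wz":0,"fingers":0.33},
    {"dx":0.01,"dy":0.0295,"dz":-0.0455,"wx":0.91,"wy":0,"wz":0,"fingers":0.33},
    {"dx":0.015,"dy":0.025,"dz":-0.048,"wx":0.91,"wy":0,"wz":0,"fingers":0.33},
    {"dx":0.02,"dy":0.0205,"dz":-0.0505,"wx":0.91,"wy":0,"wz":0,"fingers":0.33},
    {"dx":0.02,"dy":0.0155,"dz":-0.052,"wx":0.91,"wy":0,"wz":0,"fingers":0.33},
  ],
)

```text
clock: 40.15
eef_pos: [472.8, 345.4, 167.7]
tool_rot: [-0.584, 1.57, -1.914]
force: [0.3, -0.7, 0.3]
width: 57.6
```

Emit:
servo_tool(
  rows=[
    {"dx":0,"dy":0,"dz":0,"wx":0,"wy":0,"wz":0,"fingers":0.33},
    {"dx":0,"dy":0,"dz":0,"wx":0,"wy":0,"wz":0,"fingers":0.33},
    {"dx":0,"dy":0,"dz":0,"wx":0,"wy":0,"wz":0,"fingers":0.33},
  ],
)

```text
clock: 40.52
eef_pos: [473.8, 342.9, 169.3]
tool_rot: [0.363, 1.57, -0.966]
force: [0.4, 0.1, 0.0]
width: 57.0
```

```bash
python3 - <<'E'
from h import *
q=P()
q.go([475.,345,18],104.5,f=.33)
E
```

```text
t 40.52 p [473.8 342.9 169.3] phi -76.1 tilt 0.04 F [0.4 0.1 0. ] w 57.0 q6 -1.66
{"dx":0.0672,"dy":0.0007,"dz":-0.0008,"wx":-0.034,"wy":0.002,"wz":-0.001,"fingers":0.33},
{"dx":0.0672,"dy":0.0008,"dz":-0.0008,"wx":-0.034,"wy":0.002,"wz":-0.001,"fingers":0.33},
{"dx":0.0672,"dy":0.0008,"dz":-0.0008,"wx":-0.034,"wy":0.002,"wz":-0.001,"fingers":0.33},
== [475.  345.   18.1]
```

Emit:
servo_tool(
  rows=[
    {"dx":0.06,"dy":0.001,"dz":-0.001,"wx":-0.05,"wy":0,"wz":0,"fingers":0.33},
    {"dx":0.06,"dy":0.001,"dz":-0.001,"wx":-0.05,"wy":0,"wz":0,"fingers":0.33},
    {"dx":0.04,"dy":0,"dz":0,"wx":0,"wy":0,"wz":0,"fingers":0.33},
    {"dx":0.03,"dy":0,"dz":0,"wx":0,"wy":0,"wz":0,"fingers":0.33},
    {"dx":0,"dy":0,"dz":0,"wx":0,"wy":0,"wz":0,"fingers":0.33},
  ],
)

```text
clock: 41.15
eef_pos: [473.8, 344.5, 25.6]
tool_rot: [-1.139, 1.568, -2.457]
force: [-1.0, -0.1, 0.8]
width: 56.9
```

```bash
python3 - <<'E'
from h import *
q=P()
q.go([475.,345,18],104.5,f=.33)
i=save('scene','scene25'); cv2.imwrite('pics/z30.png',cv2.resize(i[90:250,300:480],(675,600),interpolation=2)[:,:,::-1])
E
```

```text
t 41.15 p [473.8 344.5  25.6] phi -75.5 tilt 0.16 F [-1.  -0.1  0.8] w 56.9 q6 -1.56
{"dx":0.0101,"dy":0.0017,"dz":-0.0003,"wx":-0.001,"wy":0.011,"wz":0.025,"fingers":0.33},
== [475. 345.  18.]
```

View pics/z30.png

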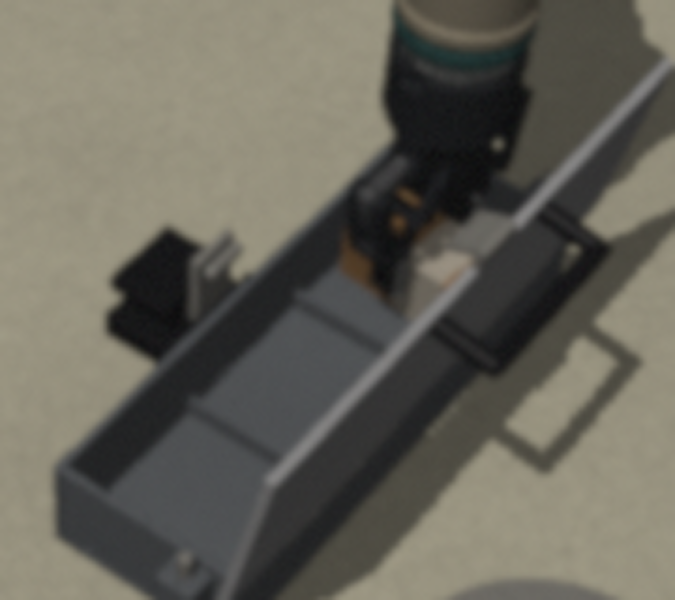

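Emit:
servo_tool(
  rows=[
    {"dx":0.01,"dy":0.001,"dz":0,"wx":0,"wy":0,"wz":0,"fingers":0.33},
    {"dx":0,"dy":0,"dz":0,"wx":0,"wy":0,"wz":0,"fingers":1},
    {"dx":0,"dy":0,"dz":0,"wx":0,"wy":0,"wz":0,"fingers":1},
    {"dx":0,"dy":0,"dz":0,"wx":0,"wy":0,"wz":0,"fingers":1},
    {"dx":0,"dy":0,"dz":0,"wx":0,"wy":0,"wz":0,"fingers":1},
  ],
)

```text
clock: 41.82
eef_pos: [475.4, 346.7, 19.7]
tool_rot: [1.959, 1.57, 0.643]
force: [0.0, -0.6, 6.3]
width: 42.8
```

Emit:
servo_tool(
  rows=[
    {"dx":-0.02,"dy":0,"dz":0,"wx":0,"wy":0,"wz":0,"fingers":1},
    {"dx":-0.05,"dy":0,"dz":0,"wx":0,"wy":0,"wz":0,"fingers":1},
    {"dx":-0.07,"dy":0,"dz":0,"wx":0,"wy":0,"wz":0,"fingers":1},
    {"dx":-0.06,"dy":0,"dz":0,"wx":0,"wy":0,"wz":0,"fingers":1},
    {"dx":0,"dy":0,"dz":0,"wx":0,"wy":0,"wz":0,"fingers":1},
  ],
)

```text
clock: 42.45
eef_pos: [477.0, 347.7, 173.2]
tool_rot: [1.976, 1.563, 0.66]
force: [0.4, 0.8, -2.2]
width: 42.9
```

```bash
python3 - <<'E'
from h import *
q=P(); t=std(-110,0,165)
q.go([t[0],t[1],170],65.8,f=1,step=58)
i=save('scene','scene26'); cv2.imwrite('pics/z31.png',cv2.resize(i[60:270,260:500],(640,560))[:,:,::-1])
E
```

```text
t 42.45 p [477.  347.7 173.2] phi -75.4 tilt 0.44 F [ 0.4  0.8 -2.2] w 42.9 q6 -1.65
{"dx":0,"dy":-0.0287,"dz":0.0708,"wx":0.647,"wy":-0.005,"wz":-0.005,"fingers":1},
{"dx":0.0001,"dy":-0.0239,"dz":0.0726,"wx":0.647,"wy":-0.005,"wz":-0.005,"fingers":1},
{"dx":0.0001,"dy":-0.0189,"dz":0.0741,"wx":0.647,"wy":-0.005,"wz":-0.005,"fingers":1},
{"dx":0.0002,"dy":-0.0138,"dz":0.0752,"wx":0.647,"wy":-0.005,"wz":-0.005,"fingers":1},
{"dx":0.0002,"dy":-0.0087,"dz":0.0759,"wx":0.647,"wy":-0.005,"wz":-0.005,"fingers":1}
--
{"dx":0.0002,"dy":-0.0036,"dz":0.0764,"wx":0.647,"wy":-0.005,"wz":-0.005,"fingers":1},
{"dx":0.0003,"dy":0.0016,"dz":0.0764,"wx":0.647,"wy":-0.005,"wz":-0.005,"fingers":1},
{"dx":0.0003,"dy":0.0068,"dz":0.0761,"wx":0.647,"wy":-0.005,"wz":-0.005,"fingers":1},
{"dx":0.0004,"dy":0.0119,"dz":0.0755,"wx":0.647,"wy":-0.005,"wz":-0.005,"fingers":1},
{"dx":0.0004,"dy":0.017,"dz":0.0745,"wx":0.647,"wy":-0.005,"wz":-0.005,"fingers":1}
--
== [ 402.4 -220.7  170. ]
```

View pics/z31.png

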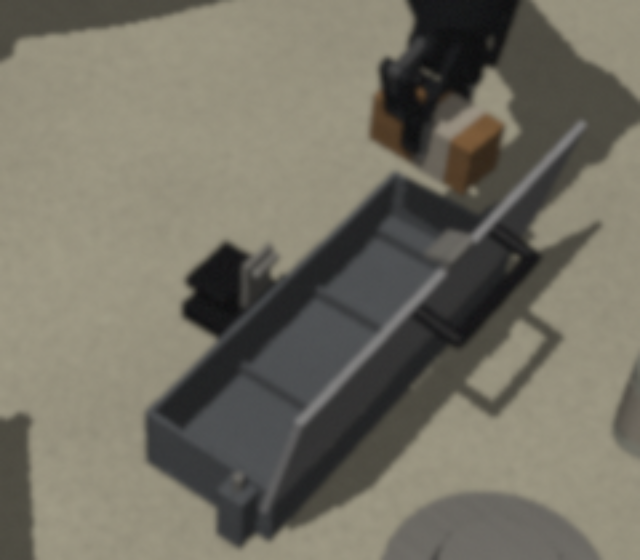

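Emit:
servo_tool(
  rows=[
    {"dx":0,"dy":-0.0285,"dz":0.07,"wx":0.65,"wy":0,"wz":0,"fingers":1},
    {"dx":0,"dy":-0.024,"dz":0.0725,"wx":0.65,"wy":0,"wz":0,"fingers":1},
    {"dx":0,"dy":-0.019,"dz":0.074,"wx":0.65,"wy":0,"wz":0,"fingers":1},
    {"dx":0,"dy":-0.014,"dz":0.075,"wx":0.65,"wy":0,"wz":0,"fingers":1},
    {"dx":0,"dy":-0.0085,"dz":0.076,"wx":0.65,"wy":0,"wz":0,"fingers":1},
  ],
)

```text
clock: 43.12
eef_pos: [435.6, 61.4, 168.0]
tool_rot: [-1.19, 1.568, -2.848]
force: [0.9, -0.1, -1.0]
width: 42.9
```

Emit:
servo_tool(
  rows=[
    {"dx":0,"dy":-0.0035,"dz":0.0765,"wx":0.65,"wy":0,"wz":0,"fingers":1},
    {"dx":0,"dy":0.0015,"dz":0.0765,"wx":0.65,"wy":0,"wz":0,"fingers":1},
    {"dx":0,"dy":0.007,"dz":0.076,"wx":0.65,"wy":0,"wz":0,"fingers":1},
    {"dx":0,"dy":0.012,"dz":0.0755,"wx":0.65,"wy":0,"wz":0,"fingers":1},
    {"dx":0,"dy":0.017,"dz":0.074,"wx":0.65,"wy":0,"wz":0,"fingers":1},
  ],
)

```text
clock: 43.75
eef_pos: [398.2, -221.7, 167.9]
tool_rot: [-1.643, 1.568, 2.642]
force: [1.0, 0.2, -0.9]
width: 43.3
```

Emit:
servo_tool(
  rows=[
    {"dx":0,"dy":0,"dz":0,"wx":0,"wy":0,"wz":0,"fingers":1},
    {"dx":0,"dy":0,"dz":0,"wx":0,"wy":0,"wz":0,"fingers":1},
    {"dx":0,"dy":0,"dz":0,"wx":0,"wy":0,"wz":0,"fingers":1},
  ],
)

```text
clock: 44.12
eef_pos: [399.5, -218.8, 168.4]
tool_rot: [-1.963, 1.569, 2.327]
force: [-0.6, 0.2, -1.3]
width: 42.8
```

```bash
python3 - <<'E'
from h import *
q=P(); t=std(-108,0,150); print(instd(q.p))
q.go([t[0],t[1],36.5],65.8,f=1)
i=save('scene','scene27'); cv2.imwrite('pics/z32.png',cv2.resize(i[130:405,20:270],(545,600),interpolation=2)[:,:,::-1])
E
```

```text
t 44.12 p [ 399.5 -218.8  168.4] phi -114.2 tilt 0.13 F [-0.6  0.2 -1.3] w 42.8 q6 -1.07
[-113.44566699    0.53877044]
{"dx":0.0586,"dy":0.0025,"dz":0.0003,"wx":-0.002,"wy":-0.003,"wz":0.007,"fingers":1},
{"dx":0.0586,"dy":0.0025,"dz":0.0003,"wx":-0.002,"wy":-0.003,"wz":0.007,"fingers":1},
{"dx":0.0586,"dy":0.0025,"dz":0.0003,"wx":-0.002,"wy":-0.003,"wz":0.007,"fingers":1},
== [ 404.3 -221.6   36.6]
```

View pics/z32.png

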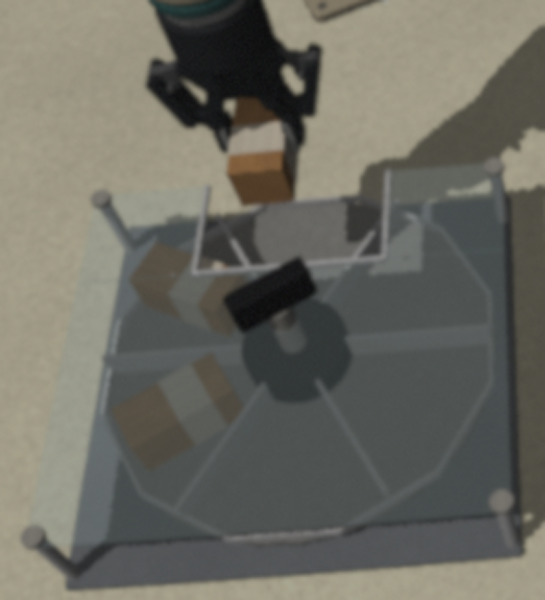

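Emit:
servo_tool(
  rows=[
    {"dx":0.055,"dy":0.003,"dz":0,"wx":0,"wy":0,"wz":0,"fingers":1},
    {"dx":0.05,"dy":0.003,"dz":0,"wx":0,"wy":0,"wz":0,"fingers":1},
    {"dx":0.035,"dy":0.001,"dz":0,"wx":0,"wy":0,"wz":0,"fingers":1},
    {"dx":0.022,"dy":0,"dz":0,"wx":0,"wy":0,"wz":0,"fingers":1},
    {"dx":0.01,"dy":0,"dz":0,"wx":0,"wy":0,"wz":0,"fingers":1},
  ],
)

```text
clock: 44.8
eef_pos: [404.4, -221.7, 39.2]
tool_rot: [-1.908, 1.569, 2.38]
force: [0.3, 0.6, -2.0]
width: 43.4
```

Emit:
servo_tool(
  rows=[
    {"dx":0.002,"dy":0,"dz":0,"wx":0,"wy":0,"wz":0,"fingers":1},
    {"dx":0,"dy":0,"dz":0,"wx":0,"wy":0,"wz":0,"fingers":1},
  ],
)

```text
clock: 45.05
eef_pos: [404.8, -222.9, 39.0]
tool_rot: [1.532, 1.57, -0.464]
force: [0.1, 0.7, -1.8]
width: 43.4
```

Emit:
servo_tool(
  rows=[
    {"dx":0.003,"dy":0,"dz":0,"wx":0,"wy":0,"wz":0,"fingers":1},
    {"dx":0,"dy":0,"dz":0,"wx":0,"wy":0,"wz":0,"fingers":1},
    {"dx":0,"dy":0,"dz":0,"wx":0,"wy":0,"wz":0,"fingers":0.25},
    {"dx":0,"dy":0,"dz":0,"wx":0,"wy":0,"wz":0,"fingers":0.25},
    {"dx":0,"dy":0,"dz":0,"wx":0,"wy":0,"wz":0,"fingers":0.25},
  ],
)

```text
clock: 45.68
eef_pos: [404.4, -223.0, 36.3]
tool_rot: [1.774, 1.571, -0.223]
force: [0.1, 1.2, 0.4]
width: 64.1
```

Emit:
servo_tool(
  rows=[
    {"dx":-0.06,"dy":0,"dz":0,"wx":0,"wy":0,"wz":0,"fingers":0.25},
    {"dx":-0.08,"dy":0,"dz":0,"wx":0,"wy":0,"wz":0,"fingers":0.25},
    {"dx":-0.08,"dy":0,"dz":0,"wx":0,"wy":0,"wz":0,"fingers":0.25},
    {"dx":0,"dy":0,"dz":0,"wx":1,"wy":0,"wz":0,"fingers":0},
    {"dx":0,"dy":0,"dz":0,"wx":1,"wy":0,"wz":0,"fingers":0},
  ],
)

```text
clock: 46.3
eef_pos: [404.8, -222.7, 202.2]
tool_rot: [2.221, 1.569, 0.012]
force: [0.2, 0.7, 0.2]
width: 85.2
```

Emit:
servo_tool(
  rows=[
    {"dx":0,"dy":0,"dz":0,"wx":1,"wy":0,"wz":0,"fingers":0},
    {"dx":0,"dy":0,"dz":0,"wx":1,"wy":0,"wz":0,"fingers":0},
    {"dx":0,"dy":0,"dz":0,"wx":1,"wy":0,"wz":0,"fingers":0},
    {"dx":0,"dy":0,"dz":0,"wx":1,"wy":0,"wz":0,"fingers":0},
    {"dx":0,"dy":0,"dz":0,"wx":1,"wy":0,"wz":0,"fingers":0},
  ],
)

```text
clock: 46.92
eef_pos: [404.2, -222.7, 201.2]
tool_rot: [-1.512, 1.57, 2.038]
force: [-0.3, 0.8, 0.9]
width: 85.4
```

```bash
python3 - <<'E'
from h import *
q=P(); print(instd(q.p)); t=std(0,0,190)
i=save('scene','scene28'); cv2.imwrite('pics/z33.png',cv2.resize(i[130:405,20:270],(545,600),interpolation=2)[:,:,::-1])
q.go(t,-174.2,f=0)
E
```

```text
t 46.92 p [ 404.2 -222.7  201.2] phi -156.6 tilt 0.03 F [-0.3  0.8  0.9] w 85.4 q6 -1.65
[-107.58639684   -1.12406045]
{"dx":0.0037,"dy":0.0262,"dz":-0.0245,"wx":0.733,"wy":0,"wz":0.001,"fingers":0},
{"dx":0.0037,"dy":0.0243,"dz":-0.0264,"wx":0.733,"wy":0,"wz":0.001,"fingers":0},
{"dx":0.0037,"dy":0.0222,"dz":-0.0282,"wx":0.733,"wy":0,"wz":0.001,"fingers":0},
{"dx":0.0037,"dy":0.02,"dz":-0.0298,"wx":0.733,"wy":0,"wz":0.001,"fingers":0},
== [ 502.8 -265.8  190.1]
```

View pics/z33.png

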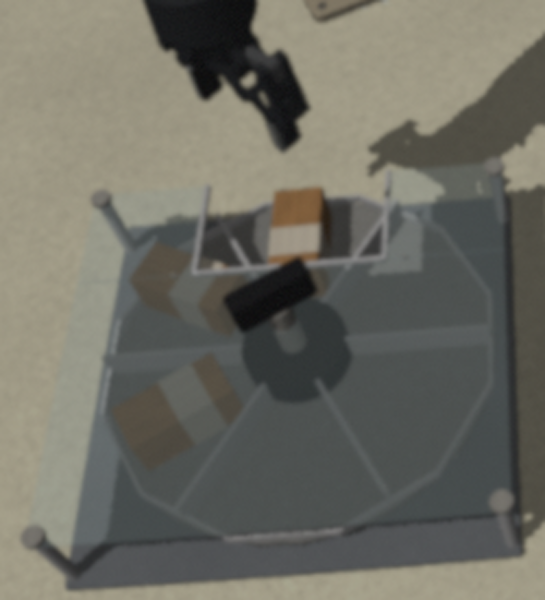

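Emit:
servo_tool(
  rows=[
    {"dx":0,"dy":0.026,"dz":-0.0245,"wx":0.73,"wy":0,"wz":0,"fingers":0},
    {"dx":0,"dy":0.0245,"dz":-0.0265,"wx":0.73,"wy":0,"wz":0,"fingers":0},
    {"dx":0,"dy":0.022,"dz":-0.028,"wx":0.73,"wy":0,"wz":0,"fingers":0},
    {"dx":0.01,"dy":0.02,"dz":-0.03,"wx":0.73,"wy":0,"wz":0,"fingers":0},
    {"dx":0,"dy":0,"dz":0,"wx":0,"wy":0,"wz":0,"fingers":0},
  ],
)

```text
clock: 47.6
eef_pos: [504.2, -265.6, 192.8]
tool_rot: [0.36, 1.57, -2.673]
force: [-1.5, 0.5, -0.2]
width: 85.4
```

Emit:
servo_tool(
  rows=[
    {"dx":0,"dy":0,"dz":0,"wx":0,"wy":0,"wz":0,"fingers":0},
    {"dx":0,"dy":0,"dz":0,"wx":0,"wy":0,"wz":0,"fingers":0},
  ],
)

```text
clock: 47.85
eef_pos: [502.5, -265.2, 194.0]
tool_rot: [-1.563, 1.57, 1.684]
force: [-0.5, 0.5, -0.1]
width: 85.3
```

```bash
python3 - <<'E'
from h import *
q=P(); t=std(0,0,108)
q.go(t,-174.2,f=0)
E
```

```text
t 47.85 p [ 502.5 -265.2  194. ] phi -173.9 tilt 0.04 F [-0.5  0.5 -0.1] w 85.3 q6 -1.93
{"dx":0.0574,"dy":0.0005,"dz":-0.0002,"wx":0.023,"wy":0,"wz":0.003,"fingers":0},
{"dx":0.0574,"dy":0.0004,"dz":-0.0002,"wx":0.023,"wy":0,"wz":0.003,"fingers":0},
== [ 502.8 -265.8  107.9]
```

Emit:
servo_tool(
  rows=[
    {"dx":0.05,"dy":0.001,"dz":0,"wx":0.05,"wy":0,"wz":0,"fingers":0},
    {"dx":0.037,"dy":0,"dz":0,"wx":0,"wy":0,"wz":0,"fingers":0},
    {"dx":0.026,"dy":0,"dz":0,"wx":0,"wy":0,"wz":0,"fingers":0},
    {"dx":0,"dy":0,"dz":0,"wx":0,"wy":0,"wz":0,"fingers":0},
  ],
)

```text
clock: 48.35
eef_pos: [502.5, -265.7, 108.3]
tool_rot: [-0.71, 1.569, 2.533]
force: [-0.9, -0.1, 0.2]
width: 85.7
```

Emit:
servo_tool(
  rows=[
    {"dx":0,"dy":0,"dz":0,"wx":0,"wy":0,"wz":0,"fingers":1},
    {"dx":0,"dy":0,"dz":0,"wx":0,"wy":0,"wz":0,"fingers":1},
    {"dx":0,"dy":0,"dz":0,"wx":0,"wy":0,"wz":0,"fingers":1},
    {"dx":0,"dy":0,"dz":0,"wx":0,"wy":0,"wz":0,"fingers":1},
    {"dx":0,"dy":0,"dz":0,"wx":0,"wy":0,"wz":0,"fingers":1},
  ],
)

```text
clock: 48.98
eef_pos: [502.8, -266.4, 109.7]
tool_rot: [-0.987, 1.57, 2.254]
force: [-1.4, 0.7, 4.8]
width: 19.4
```

Emit:
servo_tool(
  rows=[
    {"dx":0,"dy":0,"dz":0,"wx":-1,"wy":0,"wz":0,"fingers":1},
    {"dx":0,"dy":0,"dz":0,"wx":-1,"wy":0,"wz":0,"fingers":1},
    {"dx":0,"dy":0,"dz":0,"wx":-1,"wy":0,"wz":0,"fingers":1},
    {"dx":0,"dy":0,"dz":0,"wx":-1,"wy":0,"wz":0,"fingers":1},
    {"dx":0,"dy":0,"dz":0,"wx":-1,"wy":0,"wz":0,"fingers":1},
  ],
)

```text
clock: 49.6
eef_pos: [503.1, -266.3, 109.7]
tool_rot: [-2.701, 1.57, 1.067]
force: [-2.4, 0.7, 3.8]
width: 19.0
```

Emit:
servo_tool(
  rows=[
    {"dx":0,"dy":0,"dz":0,"wx":-1,"wy":0,"wz":0,"fingers":1},
    {"dx":0,"dy":0,"dz":0,"wx":-1,"wy":0,"wz":0,"fingers":1},
    {"dx":0,"dy":0,"dz":0,"wx":-1,"wy":0,"wz":0,"fingers":1},
    {"dx":0,"dy":0,"dz":0,"wx":-1,"wy":0,"wz":0,"fingers":1},
    {"dx":0,"dy":0,"dz":0,"wx":-1,"wy":0,"wz":0,"fingers":1},
  ],
)

```text
clock: 50.22
eef_pos: [503.2, -266.1, 109.7]
tool_rot: [3.098, 1.57, 1.108]
force: [-0.7, 2.0, 4.8]
width: 19.0
```

Emit:
servo_tool(
  rows=[
    {"dx":0,"dy":0,"dz":0,"wx":0,"wy":0,"wz":0,"fingers":1},
    {"dx":0,"dy":0,"dz":0,"wx":0,"wy":0,"wz":0,"fingers":1},
  ],
)

```text
clock: 50.48
eef_pos: [503.2, -266.1, 109.7]
tool_rot: [-3.063, 1.57, 1.223]
force: [-1.3, 3.1, 7.3]
width: 18.8
```

```bash
python3 - <<'E'
from h import *
q=P()
i=save('scene','scene29'); cv2.imwrite('pics/z34.png',cv2.resize(i[130:405,20:270],(545,600),interpolation=2)[:,:,::-1])
E
```

```text
t 50.48 p [ 503.2 -266.1  109.7] phi -114.4 tilt 0.04 F [-1.3  3.1  7.3] w 18.8 q6 -1.04
```

View pics/z34.png

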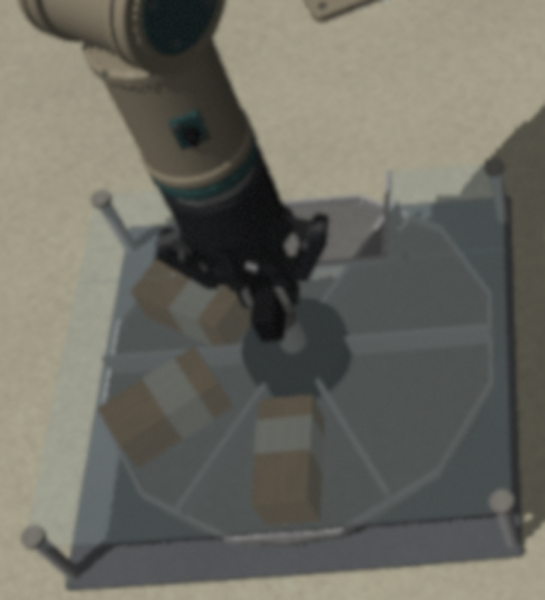

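Emit:
servo_tool(
  rows=[
    {"dx":0,"dy":0,"dz":0,"wx":0,"wy":0,"wz":0,"fingers":0.33},
    {"dx":0,"dy":0,"dz":0,"wx":0,"wy":0,"wz":0,"fingers":0.33},
    {"dx":-0.04,"dy":0,"dz":0,"wx":0,"wy":0,"wz":0,"fingers":0.33},
    {"dx":-0.07,"dy":0,"dz":0,"wx":0,"wy":0,"wz":0,"fingers":0.33},
    {"dx":-0.07,"dy":0,"dz":0,"wx":0,"wy":0,"wz":0,"fingers":0.33},
  ],
)

```text
clock: 51.15
eef_pos: [503.1, -266.2, 245.2]
tool_rot: [-1.058, 1.57, -3.052]
force: [1.7, -0.4, -0.0]
width: 57.0
```

Emit:
servo_tool(
  rows=[
    {"dx":-0.03,"dy":0,"dz":0,"wx":-1,"wy":0,"wz":0,"fingers":0.64},
    {"dx":0,"dy":0,"dz":0,"wx":-1,"wy":0,"wz":0,"fingers":0.64},
    {"dx":0,"dy":0,"dz":0,"wx":-1,"wy":0,"wz":0,"fingers":0.64},
    {"dx":0,"dy":0,"dz":0,"wx":-1,"wy":0,"wz":0,"fingers":0.64},
    {"dx":0,"dy":0,"dz":0,"wx":-1,"wy":0,"wz":0,"fingers":0.64},
  ],
)

```text
clock: 51.78
eef_pos: [503.3, -266.3, 266.4]
tool_rot: [-1.674, 1.571, -3.141]
force: [-0.0, -0.6, -0.9]
width: 31.1
```

Emit:
servo_tool(
  rows=[
    {"dx":0,"dy":0,"dz":0,"wx":-1,"wy":0,"wz":0,"fingers":0.64},
    {"dx":0,"dy":0,"dz":0,"wx":-1,"wy":0,"wz":0,"fingers":0.64},
    {"dx":0,"dy":0,"dz":0,"wx":-1,"wy":0,"wz":0,"fingers":0.64},
    {"dx":0,"dy":0,"dz":0,"wx":-1,"wy":0,"wz":0,"fingers":0.64},
    {"dx":0,"dy":0,"dz":0,"wx":-1,"wy":0,"wz":0,"fingers":0.64},
  ],
)

```text
clock: 52.4
eef_pos: [503.2, -266.3, 266.3]
tool_rot: [-2.233, 1.57, 3.106]
force: [0.2, -0.3, -0.0]
width: 30.8
```

Emit:
servo_tool(
  rows=[
    {"dx":0,"dy":0,"dz":0,"wx":-1,"wy":0,"wz":0,"fingers":0.64},
    {"dx":0,"dy":0,"dz":0,"wx":-1,"wy":0,"wz":0,"fingers":0.64},
    {"dx":0,"dy":0,"dz":0,"wx":-1,"wy":0,"wz":0,"fingers":0.64},
    {"dx":0,"dy":0,"dz":0,"wx":-1,"wy":0,"wz":0,"fingers":0.64},
    {"dx":0,"dy":0,"dz":0,"wx":-1,"wy":0,"wz":0,"fingers":0.64},
  ],
)

```text
clock: 53.02
eef_pos: [503.2, -266.4, 266.3]
tool_rot: [-2.882, 1.57, 2.981]
force: [0.6, -1.4, -0.1]
width: 30.7
```

```bash
python3 - <<'E'
from h import *
q=P()
i=save('scene','scene30'); j=save('top','top30'); cv2.imwrite('pics/z35.png',cv2.resize(i[130:405,20:270],(545,600),interpolation=2)[:,:,::-1])
q.go([627,286,280],20.6,f=.64,step=57)
for c in('top','scene'): print([(r['conf'],r['point']) for r in ctrl.mark_of('lid_bar',c)], proj(c,barpos(1.75)))
E
```

```text
t 53.02 p [ 503.2 -266.4  266.3] phi -24.1 tilt 0.02 F [ 0.6 -1.4 -0.1] w 30.7 q6 0.14
{"dx":-0.0018,"dy":0.074,"dz":-0.015,"wx":-0.745,"wy":-0,"wz":-0,"fingers":0.64},
{"dx":-0.0018,"dy":0.0749,"dz":-0.0092,"wx":-0.745,"wy":-0,"wz":-0,"fingers":0.64},
{"dx":-0.0018,"dy":0.0754,"dz":-0.0033,"wx":-0.745,"wy":-0,"wz":-0,"fingers":0.64},
{"dx":-0.0018,"dy":0.0754,"dz":0.0026,"wx":-0.745,"wy":-0,"wz":-0,"fingers":0.64},
{"dx":-0.0018,"dy":0.075,"dz":0.0085,"wx":-0.745,"wy":-0,"wz":-0,"fingers":0.64}
--
{"dx":-0.0018,"dy":0.0741,"dz":0.0143,"wx":-0.745,"wy":-0,"wz":-0,"fingers":0.64},
{"dx":-0.0018,"dy":0.0728,"dz":0.02,"wx":-0.745,"wy":-0,"wz":-0,"fingers":0.64},
{"dx":-0.0018,"dy":0.071,"dz":0.0256,"wx":-0.745,"wy":-0,"wz":-0,"fingers":0.64},
{"dx":-0.0018,"dy":0.0688,"dz":0.0311,"wx":-0.745,"wy":-0,"wz":-0,"fingers":0.64},
{"dx":-0.0018,"dy":0.0662,"dz":0.0363,"wx":-0.745,"wy":-0,"wz":-0,"fingers":0.64}
--
== [627.  286.  279.8]
[(0.81, [223.8, 219.5]), (0.16, [481.5, 302.6])] [224.88116986 219.75732516]
[(0.91, [448.1, 172.3]), (0.49, [158.8, 239.7])] [445.76638881 172.13786981]
```

View pics/z35.png

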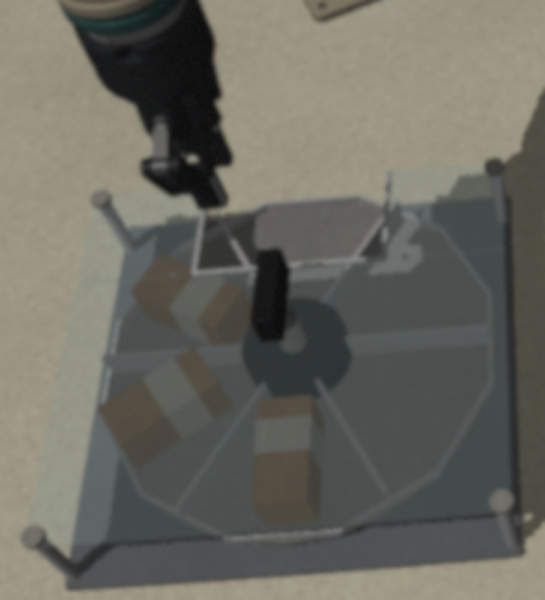

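View pics/top30.png

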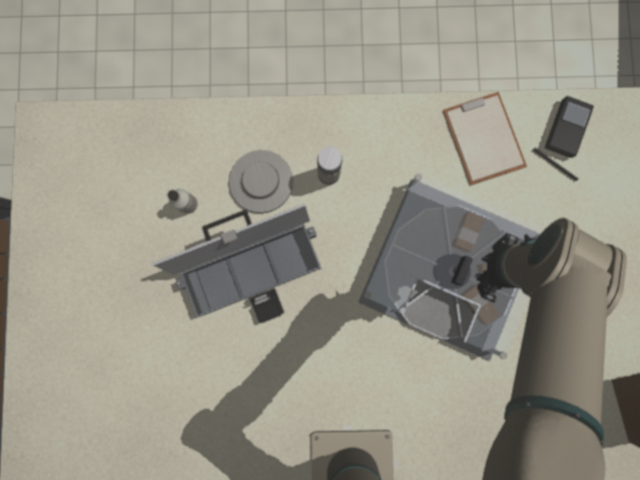

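Emit:
servo_tool(
  rows=[
    {"dx":-0.002,"dy":0.074,"dz":-0.015,"wx":-0.745,"wy":0,"wz":0,"fingers":0.64},
    {"dx":-0.002,"dy":0.075,"dz":-0.009,"wx":-0.745,"wy":0,"wz":0,"fingers":0.64},
    {"dx":-0.002,"dy":0.0755,"dz":-0.0035,"wx":-0.745,"wy":0,"wz":0,"fingers":0.64},
    {"dx":-0.002,"dy":0.0755,"dz":0.0025,"wx":-0.745,"wy":0,"wz":0,"fingers":0.64},
    {"dx":-0.002,"dy":0.075,"dz":0.0085,"wx":-0.745,"wy":0,"wz":0,"fingers":0.64},
  ],
)

```text
clock: 53.85
eef_pos: [566.2, 11.7, 274.2]
tool_rot: [-0.46, 1.57, -0.492]
force: [0.4, -0.3, -0.3]
width: 30.8
```

Emit:
servo_tool(
  rows=[
    {"dx":-0.002,"dy":0.074,"dz":0.0145,"wx":-0.745,"wy":0,"wz":0,"fingers":0.64},
    {"dx":-0.002,"dy":0.073,"dz":0.02,"wx":-0.745,"wy":0,"wz":0,"fingers":0.64},
    {"dx":-0.002,"dy":0.071,"dz":0.0255,"wx":-0.745,"wy":0,"wz":0,"fingers":0.64},
    {"dx":-0.002,"dy":0.069,"dz":0.031,"wx":-0.745,"wy":0,"wz":0,"fingers":0.64},
    {"dx":-0.002,"dy":0.066,"dz":0.0365,"wx":-0.745,"wy":0,"wz":0,"fingers":0.64},
  ],
)

```text
clock: 54.48
eef_pos: [628.9, 287.9, 281.5]
tool_rot: [-1.625, 1.57, -1.267]
force: [0.4, 0.2, -0.1]
width: 30.7
```

Emit:
servo_tool(
  rows=[
    {"dx":0,"dy":0,"dz":0,"wx":0,"wy":0,"wz":0,"fingers":0.64},
    {"dx":0,"dy":0,"dz":0,"wx":0,"wy":0,"wz":0,"fingers":0.64},
    {"dx":0,"dy":0,"dz":0,"wx":0,"wy":0,"wz":0,"fingers":0.64},
  ],
)

```text
clock: 54.85
eef_pos: [629.0, 283.9, 281.6]
tool_rot: [-1.88, 1.569, -1.526]
force: [1.0, -0.6, 0.3]
width: 30.6
```

```bash
python3 - <<'E'
from h import *
q=P(); q.go([629,286.5,157],20.6,f=.64,step=57)
E
```

```text
t 54.85 p [629.  283.9 281.6] phi 20.3 tilt 0.09 F [ 1.  -0.6  0.3] w 30.6 q6 -0.12
{"dx":0.0554,"dy":0.0012,"dz":0.0004,"wx":-0.018,"wy":-0.002,"wz":0.005,"fingers":0.64},
{"dx":0.0554,"dy":0.0011,"dz":0.0004,"wx":-0.018,"wy":-0.002,"wz":0.005,"fingers":0.64},
{"dx":0.0554,"dy":0.0011,"dz":0.0004,"wx":-0.018,"wy":-0.002,"wz":0.005,"fingers":0.64},
== [629.  286.5 156.9]
```

Emit:
servo_tool(
  rows=[
    {"dx":0.05,"dy":0.002,"dz":0.0005,"wx":-0.05,"wy":0,"wz":0,"fingers":0.64},
    {"dx":0.045,"dy":0.002,"dz":0.0005,"wx":0,"wy":0,"wz":0,"fingers":0.64},
    {"dx":0.03,"dy":0,"dz":0,"wx":0,"wy":0,"wz":0,"fingers":0.64},
    {"dx":0.025,"dy":0,"dz":0,"wx":0,"wy":0,"wz":0,"fingers":0.64},
    {"dx":0.015,"dy":0,"dz":0,"wx":0,"wy":0,"wz":0,"fingers":0.64},
  ],
)

```text
clock: 55.48
eef_pos: [628.4, 288.2, 157.4]
tool_rot: [-2.527, 1.57, -2.166]
force: [-3.0, -3.4, 38.4]
width: 31.1
```

Emit:
servo_tool(
  rows=[
    {"dx":0,"dy":0,"dz":0,"wx":0,"wy":0,"wz":0,"fingers":0.64},
    {"dx":0,"dy":0,"dz":0,"wx":0,"wy":0,"wz":0,"fingers":1},
    {"dx":0,"dy":0,"dz":0,"wx":0,"wy":0,"wz":0,"fingers":1},
    {"dx":0,"dy":0,"dz":0,"wx":0,"wy":0,"wz":0,"fingers":1},
  ],
)

```text
clock: 55.98
eef_pos: [629.0, 289.3, 158.4]
tool_rot: [-0.047, 1.569, 0.315]
force: [0.7, -0.7, 2.8]
width: 9.7
```

```bash
python3 - <<'E'
from h import *
q=P()
i=save('scene','scene31'); cv2.imwrite('pics/z36.png',cv2.resize(i[60:270,260:500],(640,560))[:,:,::-1])
ts=list(np.linspace(1.75,0.3,21))
for a,b in zip(ts[:-1],ts[1:]):
    d=(barpos(b)-barpos(a)); bx=np.hypot(d[0],d[1])*np.sign(d[0]); print(round(b,3),'dz',round(bx/750,4),'dx',round(-d[2]/750,4))
E
```

```text
t 55.98 p [629.  289.3 158.4] phi 20.8 tilt 0.09 F [ 0.7 -0.7  2.8] w 9.7 q6 -0.13
1.678 dz -0.0105 dx -0.0056
1.605 dz -0.0109 dx -0.0048
1.532 dz -0.0112 dx -0.004
1.46 dz -0.0115 dx -0.0032
1.388 dz -0.0117 dx -0.0024
1.315 dz -0.0118 dx -0.0015
1.243 dz -0.0119 dx -0.0007
1.17 dz -0.0119 dx 0.0002
1.098 dz -0.0119 dx 0.0011
1.025 dz -0.0118 dx 0.0019
0.952 dz -0.0116 dx 0.0028
0.88 dz -0.0114 dx 0.0036
0.808 dz -0.0111 dx 0.0044
0.735 dz -0.0107 dx 0.0052
0.663 dz -0.0103 dx 0.006
0.59 dz -0.0099 dx 0.0067
0.518 dz -0.0093 dx 0.0074
0.445 dz -0.0088 dx 0.0081
0.373 dz -0.0082 dx 0.0087
0.3 dz -0.0075 dx 0.0092
```

View pics/z36.png

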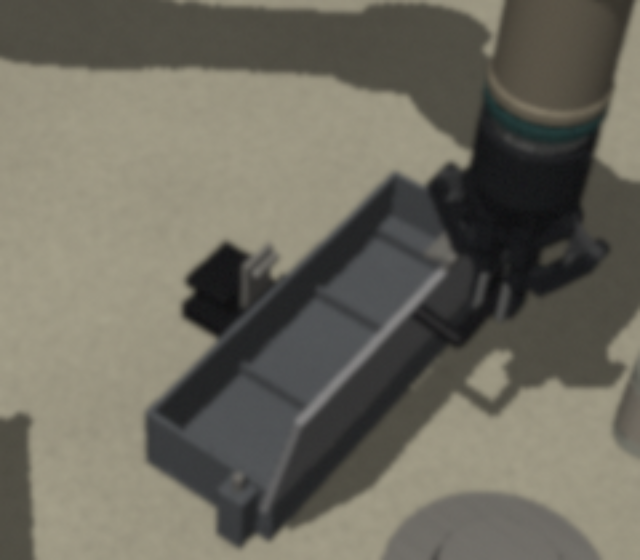

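Emit:
servo_tool(
  rows=[
    {"dx":-0.0056,"dy":0,"dz":-0.0105,"wx":0,"wy":0,"wz":0,"fingers":1},
    {"dx":-0.0048,"dy":0,"dz":-0.0109,"wx":0,"wy":0,"wz":0,"fingers":1},
    {"dx":-0.004,"dy":0,"dz":-0.0112,"wx":0,"wy":0,"wz":0,"fingers":1},
    {"dx":-0.0032,"dy":0,"dz":-0.0115,"wx":0,"wy":0,"wz":0,"fingers":1},
    {"dx":-0.0024,"dy":0,"dz":-0.0117,"wx":0,"wy":0,"wz":0,"fingers":1},
  ],
)

```text
clock: 56.65
eef_pos: [590.5, 274.9, 174.8]
tool_rot: [0.071, 1.566, 0.433]
force: [4.5, 1.2, 10.8]
width: 10.0
```

Emit:
servo_tool(
  rows=[
    {"dx":-0.0015,"dy":0,"dz":-0.0118,"wx":0,"wy":0,"wz":0,"fingers":1},
    {"dx":-0.0007,"dy":0,"dz":-0.0119,"wx":0,"wy":0,"wz":0,"fingers":1},
    {"dx":0.0002,"dy":0,"dz":-0.0119,"wx":0,"wy":0,"wz":0,"fingers":1},
    {"dx":0.0011,"dy":0,"dz":-0.0119,"wx":0,"wy":0,"wz":0,"fingers":1},
    {"dx":0.0019,"dy":0,"dz":-0.0118,"wx":0,"wy":0,"wz":0,"fingers":1},
  ],
)

```text
clock: 57.28
eef_pos: [546.7, 258.5, 172.5]
tool_rot: [2.029, 1.57, 2.392]
force: [-1.3, -1.1, 12.8]
width: 9.6
```

```bash
python3 - <<'E'
from h import *
q=P(); print(inbox(q.p))
i=save('scene','scene32'); cv2.imwrite('pics/z37.png',cv2.resize(i[60:270,260:500],(640,560))[:,:,::-1])
E
```

```text
t 57.27 p [546.7 258.5 172.5] phi 20.8 tilt 0.02 F [-1.3 -1.1 12.8] w 9.6 q6 -0.15
[34.31154925  2.96602705]
```

View pics/z37.png

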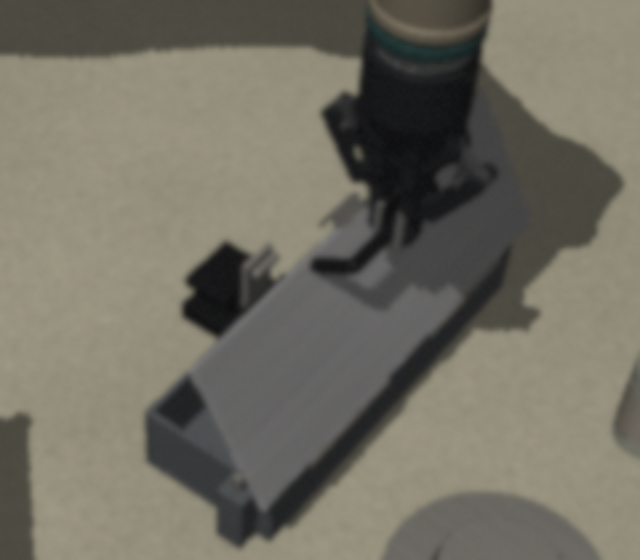

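Emit:
servo_tool(
  rows=[
    {"dx":0.0028,"dy":0,"dz":-0.0116,"wx":0,"wy":0,"wz":0,"fingers":1},
    {"dx":0.0036,"dy":0,"dz":-0.0114,"wx":0,"wy":0,"wz":0,"fingers":1},
    {"dx":0.0044,"dy":0,"dz":-0.0111,"wx":0,"wy":0,"wz":0,"fingers":1},
    {"dx":0.0052,"dy":0,"dz":-0.0107,"wx":0,"wy":0,"wz":0,"fingers":1},
    {"dx":0.006,"dy":0,"dz":-0.0103,"wx":0,"wy":0,"wz":0,"fingers":1},
  ],
)

```text
clock: 57.95
eef_pos: [508.5, 244.2, 155.2]
tool_rot: [0.929, 1.57, 1.292]
force: [3.4, 2.8, 3.6]
width: 9.7
```

Emit:
servo_tool(
  rows=[
    {"dx":0.0067,"dy":0,"dz":-0.0099,"wx":0,"wy":0,"wz":0,"fingers":1},
    {"dx":0.0074,"dy":0,"dz":-0.0093,"wx":0,"wy":0,"wz":0,"fingers":1},
    {"dx":0.0081,"dy":0,"dz":-0.0088,"wx":0,"wy":0,"wz":0,"fingers":1},
    {"dx":0,"dy":0,"dz":0,"wx":0,"wy":0,"wz":0,"fingers":1},
    {"dx":0,"dy":0,"dz":0,"wx":0,"wy":0,"wz":0,"fingers":1},
  ],
)

```text
clock: 58.58
eef_pos: [488.8, 236.7, 138.6]
tool_rot: [2.842, 1.57, -3.078]
force: [0.9, 4.8, -1.9]
width: 9.7
```

```bash
python3 - <<'E'
from h import *
q=P(); print(inbox(q.p))
i=save('scene','scene33'); cv2.imwrite('pics/z38.png',cv2.resize(i[60:270,260:500],(640,560))[:,:,::-1])
ts=list(np.linspace(.445,-0.0,9))
for a,b in zip(ts[:-1],ts[1:]):
    d=(barpos(b)-barpos(a)); bx=np.hypot(d[0],d[1])*np.sign(d[0]); print(round(b,3),'dz',round(bx/750,4),'dx',round(-d[2]/750,4), inbox(barpos(b)).round(1),barpos(b)[2].round(1))
E
```

```text
t 58.58 p [488.8 236.7 138.6] phi 20.8 tilt 0.07 F [ 0.9  4.8 -1.9] w 9.7 q6 -0.17
[-27.54055551   2.91497419]
0.389 dz -0.0063 dx 0.0066 [-31.4  -0. ] 146.9
0.334 dz -0.006 dx 0.0069 [-35.8   0. ] 141.7
0.278 dz -0.0056 dx 0.0073 [-40.   0.] 136.2
0.222 dz -0.0051 dx 0.0076 [-43.9   0. ] 130.6
0.167 dz -0.0047 dx 0.0078 [-47.4  -0. ] 124.7
0.111 dz -0.0043 dx 0.0081 [-50.6  -0. ] 118.6
0.056 dz -0.0038 dx 0.0083 [-53.5  -0. ] 112.4
-0.0 dz -0.0034 dx 0.0085 [-56.  -0.] 106.0
```

View pics/z38.png

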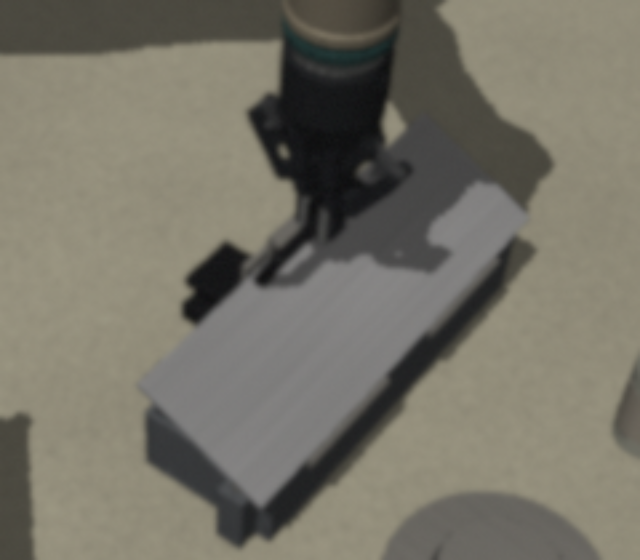

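Emit:
servo_tool(
  rows=[
    {"dx":0.0066,"dy":0,"dz":-0.0063,"wx":0,"wy":0,"wz":0,"fingers":1},
    {"dx":0.0069,"dy":0,"dz":-0.006,"wx":0,"wy":0,"wz":0,"fingers":1},
    {"dx":0.0073,"dy":0,"dz":-0.0056,"wx":0,"wy":0,"wz":0,"fingers":1},
    {"dx":0.0076,"dy":0,"dz":-0.0051,"wx":0,"wy":0,"wz":0,"fingers":1},
    {"dx":0.0078,"dy":0,"dz":-0.0047,"wx":0,"wy":0,"wz":0,"fingers":1},
  ],
)

```text
clock: 59.25
eef_pos: [470.9, 230.0, 112.1]
tool_rot: [0.216, 1.567, 0.579]
force: [1.3, 4.6, 7.6]
width: 9.4
```

Emit:
servo_tool(
  rows=[
    {"dx":0.0081,"dy":0,"dz":-0.0043,"wx":0,"wy":0,"wz":0,"fingers":1},
    {"dx":0.0083,"dy":0,"dz":-0.0038,"wx":0,"wy":0,"wz":0,"fingers":1},
    {"dx":0.0085,"dy":0,"dz":-0.0034,"wx":0,"wy":0,"wz":0,"fingers":1},
    {"dx":0.002,"dy":0,"dz":0,"wx":0,"wy":0,"wz":0,"fingers":1},
    {"dx":0,"dy":0,"dz":0,"wx":0,"wy":0,"wz":0,"fingers":1},
  ],
)

```text
clock: 59.88
eef_pos: [462.5, 226.9, 91.7]
tool_rot: [0.306, 1.568, 0.669]
force: [0.9, 5.4, 1.3]
width: 9.7
```

```bash
python3 - <<'E'
from h import *
q=P(); print(inbox(q.p))
i=save('scene','scene34'); cv2.imwrite('pics/z39.png',cv2.resize(i[60:270,260:500],(640,560))[:,:,::-1])
E
```

```text
t 59.88 p [462.5 226.9  91.7] phi 20.8 tilt 0.13 F [0.9 5.4 1.3] w 9.7 q6 -0.18
[-55.58929716   2.9466837 ]
```

View pics/z39.png

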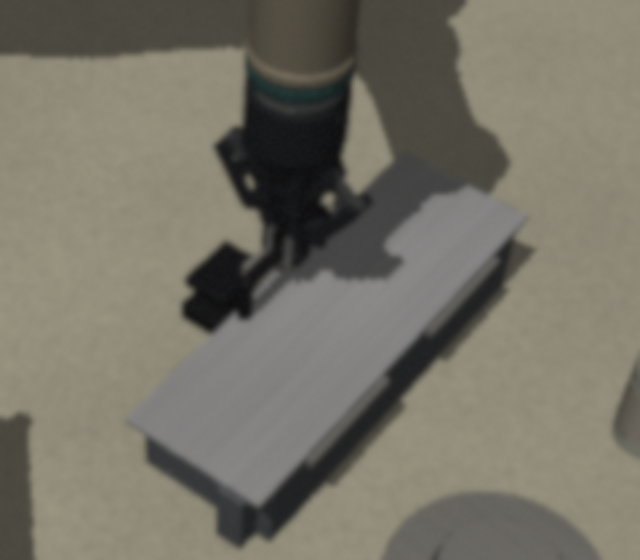

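Emit:
servo_tool(
  rows=[
    {"dx":0.003,"dy":0,"dz":0,"wx":0,"wy":0,"wz":0,"fingers":1},
    {"dx":0.002,"dy":0,"dz":0,"wx":0,"wy":0,"wz":0,"fingers":1},
    {"dx":0,"dy":0,"dz":0,"wx":0,"wy":0,"wz":0,"fingers":1},
  ],
)

```text
clock: 60.3
eef_pos: [462.6, 226.9, 91.1]
tool_rot: [0.206, 1.567, 0.569]
force: [-5.4, 1.9, 32.7]
width: 9.6
```

Emit:
servo_tool(
  rows=[
    {"dx":-0.004,"dy":0,"dz":0,"wx":0,"wy":0,"wz":0,"fingers":1},
    {"dx":0,"dy":0,"dz":0,"wx":0,"wy":0,"wz":0,"fingers":0.6},
    {"dx":0,"dy":0,"dz":0,"wx":0,"wy":0,"wz":0,"fingers":0.6},
    {"dx":0,"dy":0,"dz":0,"wx":0,"wy":0,"wz":0,"fingers":0.6},
  ],
)

```text
clock: 60.8
eef_pos: [461.1, 224.9, 90.3]
tool_rot: [-2.728, 1.568, -2.366]
force: [-0.7, -0.1, -0.8]
width: 33.9
```

Emit:
servo_tool(
  rows=[
    {"dx":-0.03,"dy":0,"dz":0,"wx":0,"wy":0,"wz":0,"fingers":0.6},
    {"dx":-0.06,"dy":0,"dz":0,"wx":0,"wy":0,"wz":0,"fingers":0.6},
    {"dx":-0.07,"dy":0,"dz":0,"wx":0,"wy":0,"wz":0,"fingers":0.6},
    {"dx":-0.04,"dy":0,"dz":-0.06,"wx":0,"wy":0,"wz":0,"fingers":0.6},
    {"dx":0,"dy":0,"dz":0,"wx":0,"wy":0,"wz":0,"fingers":0.6},
  ],
)

```text
clock: 61.42
eef_pos: [417.9, 209.0, 242.5]
tool_rot: [-0.237, 1.57, 0.126]
force: [0.2, 0.3, -0.9]
width: 34.3
```

```bash
python3 - <<'E'
from h import *
q=P()
i=save('scene','scene35'); j=save('top','top35')
for c in('top','scene'):
  print([(r['conf'],r['point']) for r in ctrl.mark_of('lid_bar',c)], proj(c,barpos(0)),proj(c,barpos(.42)))
  for r in ctrl.mark_of('carton1_mid',c):
    w=onz(c,r['point'],44); d=instd(w); print(c,r['conf'],d.round(1),np.hypot(*d).round(1))
E
```

```text
t 61.42 p [417.9 209.  242.5] phi 20.8 tilt 0.04 F [ 0.2  0.3 -0.9] w 34.3 q6 -0.18
[(0.87, [258.1, 291.1]), (0.28, [461.6, 272.2])] [256.45016254 291.21553351] [249.61028066 280.69223907]
[(0.79, [364.7, 151.4])] [366.38912483 152.95288356] [378.73261463 143.73548928]
```

View pics/scene35.png

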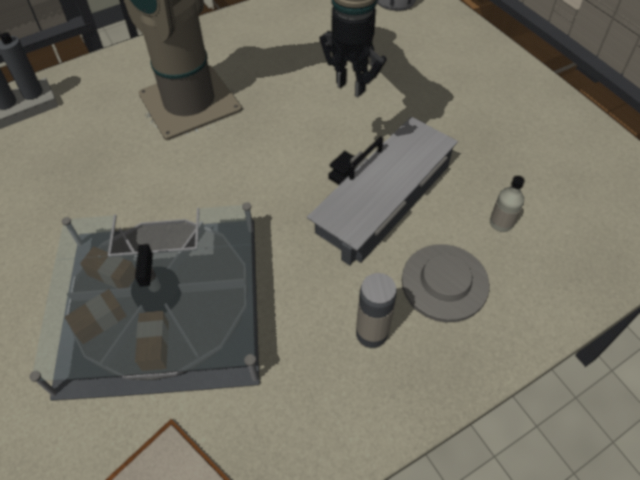

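View pics/top35.png

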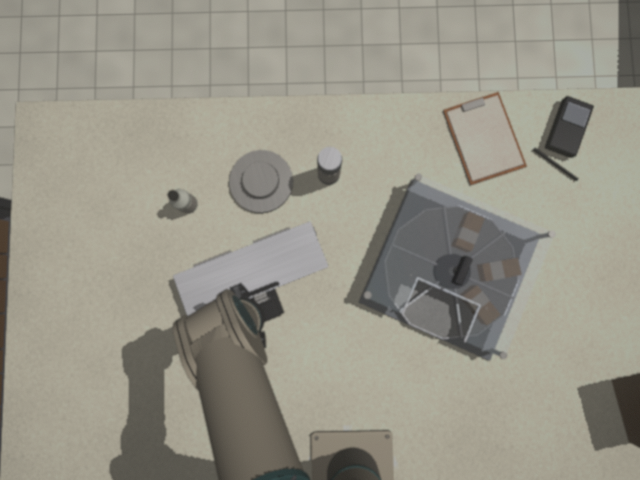

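```bash
python3 - <<'E'
from h import *
j=cv2.imread('pics/top35.png'); cv2.imwrite('pics/z40.png',cv2.resize(j[200:335,420:540],(533,600),interpolation=cv2.INTER_CUBIC))
E
```

```text
(no output)
```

View pics/z40.png

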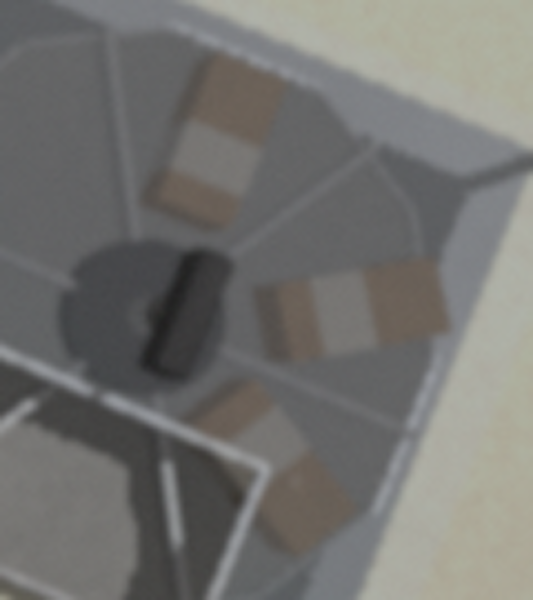

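```bash
python3 - <<'E'
from h import *
z=lambda L:[(420+x/4.444,200+y/4.444) for x,y in L]
cs=[]
for L in ([(215,52),(290,82),(230,225),(155,200)],[(275,288),(440,258),(450,330),(285,360)],[(205,415),(262,382),(355,495),(300,555)]):
    c,a,s=rect(z(L),66); d=instd(c); cs.append(d); print(d.round(1),np.hypot(*d).round(1),s, 'to opening',np.hypot(d[0]+110,d[1]).round(0))
print([np.hypot(*(cs[i]-cs[j])).round(0) for i,j in((0,1),(1,2),(0,2))])
E
```

```text
[1.083e+02 1.000e-01] 108.3 (45.37731170654297, 92.69188690185547) to opening 218.0
[  49.7 -107. ] 117.9 (40.48979949951172, 97.67411804199219) to opening 192.0
[-47.7 -95.3] 106.6 (92.25572204589844, 44.58785629272461) to opening 114.0
[np.float64(122.0), np.float64(98.0), np.float64(183.0)]
```

```bash
python3 - <<'E'
from cell import ctrl
print(ctrl.finish_job()); print(ctrl.read_state()['clock'])
E
```

```text
the job is handed in; nothing more can be done
None
the job is handed in; nothing more can be done
```

The job is done and handed in at about 61.5 s on the robot clock, well under the 210 s limit; the interface gave no verdict.

I pressed the release button and swung the lid back to its stop by its bar. All three cartons went through the opening, each in its own bay, with one carousel notch after each. Then I shut the lid until it latched.

**Last checks, from the pictures after I let go of the lid:**
- **Lid:** it stayed shut with the robot clear of it. The bar was found within about 2 pixels of its shut position in both cameras.
- **Cartons:** centres measured 108, 118 and 107 mm from the axis. They are 98 mm or more apart and 114 mm or more from the opening, and the bay at the opening is empty.
- **Carousel:** the knob again lies along the stand's x, which fits the fourth notch (a half turn from the start).
- **Bystanders:** the spray can, brake disc and bottle show no change in the pictures.

**What failed or disagreed:**
- My first three move calls were refused for missing keys, and nothing moved.
- The networks did not find the cartons under the hood, so I marked their corners by hand in the top picture.
- The wrist force briefly read 38 N while lowering onto the bar to shut the lid, cause not found. It read 33 N when I pressed the shut lid down.

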